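# Tip the nutmegs into the cupboard bowl under its low top board and shut the door

### The arm

A 6-joint arm with a two-finger parallel gripper is mounted at the origin on the work surface. World frame = base frame: x ahead of the robot, y to its left, z up, the work surface at z = 0. Lengths are in mm, angles in rad, forces in N, time in s.
With the tool pointing down it reaches from about 400 to 925 mm from the base axis. Payload 12.5 kg.
Tool frame: the origin (TCP) lies on the mounting face of the last link; the fingertips stand 190 mm ahead of it and the grasp point (between the pads) lies 171 mm ahead of it (env.grasp_offset is the distance from the TCP to the grasp point, in mm); z points along the fingers, y is the direction in which the jaws open and shut (so a half turn about z gives the same grasp; the last joint's range is limited). The gripper opens to 95 mm and grips with 3 to 60 N. Pads are 20 mm wide; open, the fingers measure 119 mm over their backs; the gripper's body (75 mm by 180 mm) begins 59 mm behind the grasp point.
Start: joints at [1.038, 0.491, 1.559, -0, 1.092, -0.106], TCP at [258.702, 568.945, 404.761] pointing down, gripper open.
Joint ranges: [-3.1, 3.1], [-0.84, 2.19], [0.05, 2.79], [-1.13, 4.28], [0.06, 2.93], [-2.69, 2.69]. Speed limits (rad/s): [2.22, 2.22, 2.79, 3.14, 3.14, 3.14].

### API

Orientations are given as [roll, pitch, yaw] about the fixed x, y, z axes, in that order (R = Rz(yaw) Ry(pitch) Rx(roll)).
In Python, from cell import env, viewer gives the robot as it stands.
- The arm moves only by the tool play_rows, never from a script. Its argument "increments" is a list of rows, each an object of numbers: "dx", "dy", "dz": the shift along the tool's x, y, z in mm; "rx", "ry", "rz": the turn, a rotation vector about the tool's x, y, z in units of 6 degrees (1.0 is 6 degrees). A call has 1 to 8 rows; each row is the pose to reach, as a shift and turn from the pose measured when the call began, along the tool's axes at that moment; what a row does not reach only later rows make up. A row lasts 1/12 s, in which the tool goes at most 41.7 mm and 7.16 degrees, less where a joint would pass 70% of its speed; a pose out of reach is approached as far as the arm can. A call with a gripper value outside its range is refused whole. "fingers" is the opening, from 0 (shut) to 1 (fully open), set as the call begins (left out, the last holds). The fingers move at their own pace and stop on an object; the grip force is fixed at half the most. Time passes only in rows, so rows that repeat a pose let the fingers close. It gives the time, the measured TCP pose, the force and the opening at its end, in the units of the state.
- env.state(): the state, without advancing time (a new reading comes with each control period).
- viewer.read_camera(name): name is "scene" or "top" or "wrist"; returns a dict with "image" (480x640x3 uint8, red, green, blue), "fx", "fy", "cx", "cy" (pixels), "k1" (the pictures are not rectified: a ray, as slopes to the right and down, at radius r is drawn at 1 + k1 r^2 times it, then the intrinsics apply), "rvec" (rotation vector, rad) and "tvec" (3), from world to camera coordinates, as OpenCV has them. Camera axes: x right, y down, z forward; pixel columns grow to the right and rows downward; lengths in mm; the calibration is good to about 2 mm. A picture is of the moment at which its call begins. There is no depth.
- env.job_done(): hands the job in, once; it reports no verdict.
The state is a dict: "t": time; "joints": joint angles; "qvel": joint speeds; "tau": joint torques, N m; "eef_pos": TCP position; "tcp_rot": TCP orientation; "ft_force": force on the tool from outside, world axes, zero at the start; "moment": the same for the moment, N m; "opening": opening from 0.0 (shut) to 1.0 (fully open).
Only numpy, scipy, OpenCV 4.12 (cv2) and the standard library are available. Lean on these libraries where they do the work, as an engineer would, in place of code of your own. Each camera call takes 0.05 s, during which the arm holds its last target.

### The job

Put the nutmegs away: bring the dipper into the open spice cupboard by its handle and tip all five nutmegs into the terracotta bowl there, keeping clear of the low board overhead and leaving the bowl where it stands. Then stand the empty dipper upright on the white counter and swing the cupboard door fully shut, without knocking the dipper against the cupboard or disturbing the comal, tongs, brush and plastic keeper.

Things in the scene. Friction and masses are not known exactly. Their poses are not given: they have to be found in the camera images.
- dipper: Dipper: flared steel cup, 55 mm tall, 62 mm across its base, 96 mm at the rim, walls 2.5 mm, floor 3 mm, about 170 g. Origin: centre of its underside, z up out of the mouth; the straight level handle points along -x. From x = -82 to -222 mm the handle is a round black grip, 18 mm thick, its axis 48 mm above the underside. Starts upright on the white counter, the nutmegs in it.
- dipper_handle (a point): Point on the axis of the dipper's black grip, 155 mm from the cup's centre and 48 mm above its underside, about the middle of the grip; axes as the dipper's. The dipper is cup-heavy (it balances about 17 mm from the cup's centre on the handle side), so it needs a firm grip here; all of it must stay below the board while it is tipped.
- dipper_rim (a point): Centre of the dipper's mouth, at rim height, 55 mm above its underside.
- bowl: The open terracotta bowl standing on the cupboard's floor: 116 mm across at the rim (106 mm inside), 55 mm tall, foot 52 mm across, 380 g, loose. Origin at the centre of its underside, z up.
- cupboard: Wooden spice cupboard, fixed, hung on two 7 mm ceiling rods (near its sides, 20 mm behind its middle): 140 mm deep (x), 250 wide (y), 210 tall, boards 15 mm, top board slatted. Origin: centre of its underside, 72 to 92 mm above the counter; -x is its front. Compartment 180 mm clear in height, 220 in width; back open but for a 22 mm guard strip. Jars 64 mm high are fixed on the rear of its top.
- board_under (a point): Middle of the front edge of the underside of the cupboard's top board: the headroom over the bowl ends at this height.
- door (a joint): Angle of the cupboard's door: 0 is shut, growing as it swings open towards the robot about the vertical hinge, to 2.6 rad at most. It turns freely with light friction (about 0.03 N m), no latch, and stays where it is left.
- door_hinge (a point): Point on the door's vertical hinge line, at the door's mid height, at the cupboard's +y front corner (left, seen from the robot). Axes turn with the door: -y runs from the hinge along the door to its free edge, -x out of its outer face; when shut they are the cupboard's. The door is 246 mm wide, 206 tall, 15 thick; the hinge line lies in its outer face.
- door_handle (a point): Outer end of the door's steel knob, 35 mm off the door's outer face, 216 mm from the hinge along the door and 30 mm below the door's top edge; axes as the door's.
- comal: Bystander: flat round clay griddle, 270 mm across, 28 mm high, lying on the counter below the cupboard. Origin at the centre of its underside.
- tongs: Bystander: stainless kitchen tongs with black grips, 235 mm long along x, 60 mm wide, 20 mm high, lying on the counter. Origin near the middle, at counter level.
- brush: Bystander: basting brush, wooden handle and red silicone head, 200 mm long along x, 36 mm wide, 16 mm high. Origin near the middle, at counter level.
- keeper: Bystander: closed plastic food keeper with a blue lid, 118 x 158 mm and 73 mm high. Origin at the centre of its underside.
- nutmeg0: A whole brown nutmeg, egg-shaped, 25 mm long and 21 mm thick, 10 g, hard, rolls easily. Origin at its centre. Starts in the dipper.
- nutmeg1: A whole brown nutmeg, egg-shaped, 25 mm long and 21 mm thick, 10 g, hard, rolls easily. Origin at its centre. Starts in the dipper.
- nutmeg2: A whole brown nutmeg, egg-shaped, 25 mm long and 21 mm thick, 10 g, hard, rolls easily. Origin at its centre. Starts in the dipper.
- nutmeg3: A whole brown nutmeg, egg-shaped, 25 mm long and 21 mm thick, 10 g, hard, rolls easily. Origin at its centre. Starts in the dipper.
- nutmeg4: A whole brown nutmeg, egg-shaped, 25 mm long and 21 mm thick, 10 g, hard, rolls easily. Origin at its centre. Starts in the dipper.

How it is judged:
By the outcome, as a careful person would: the job done as asked, in the order asked, and still so for the second after the job is handed in, with the robot touching nothing.
It also fails if it takes over 72 s, if anything falls off the work surface, if the arm or the gripper's body presses on something with over 40 N, if the wrist force passes 120 N, or if a joint passes its speed limit or range.

## Working session

There is one attempt and no reset: what is moved stays moved. The work goes in short steps, Python scripts to look and compute and a tool call to move; the robot and the scene stay as the last step left them, time stands still between calls to the robot, and variables do not carry over. Pictures are saved under pics/ and viewed, and the job is handed in when it is done.

Besides the shell and the picture viewer there is one more tool, called after ">>>" as name(argument=value, ...), one argument or row to a line, values as JSON. play_rows: Moves the arm, as the interface text tells. Its arguments: {"type":"object","properties":{"increments":{"type":"array","items":{"type":"object","properties":{"dx":{"type":"number"},"dy":{"type":"number"},"dz":{"type":"number"},"rx":{"type":"number"},"ry":{"type":"number"},"rz":{"type":"number"}}}},"fingers":{"type":"number"}},"required":["increments"]}

```bash
ls; mkdir -p pics; python3 - <<'E'
from cell import env, viewer
import cv2
print(env.state())
for n in ["scene","top","wrist"]:
    c=viewer.read_camera(n)
    cv2.imwrite(f"pics/{n}0.png",c["image"][:,:,::-1])
    print(n,{k:v for k,v in c.items() if k!="image"})
E
```

```text
pics
{'t': 0.0, 'joints': array([ 1.03839494e+00,  4.91557758e-01,  1.55941733e+00,  1.09268761e-05,
        1.09173329e+00, -1.05608243e-01]), 'qvel': array([-4.40215617e-05,  4.60648485e-04,  9.32776920e-04,  1.99666033e-03,
       -7.21676539e-04,  6.82246899e-04]), 'tau': array([ 8.36797371e-04, -6.12654090e+01, -2.58189315e+01,  6.92310906e-02,
        4.81397426e-02, -9.55186692e-05]), 'eef_pos': array([258.69104281, 568.92118462, 404.17382104]), 'tcp_rot': array([-3.14048417e+00, -1.27247542e-04,  2.71479440e+00]), 'ft_force': array([ 0.1533506 , -0.59949695,  0.45366887]), 'moment': array([-0.02897239,  0.02143804,  0.03614269]), 'opening': 0.9981819953947804}
scene {'fx': 585.232772407762, 'fy': 585.232772407762, 'cx': 315.56946138711623, 'cy': 244.14813871214807, 'k1': -0.0370258265040009, 'rvec': array([ 1.10999457,  2.34826324, -1.04961948]), 'tvec': array([ 435.11680812, -129.81161863, 2080.07111354])}
top {'fx': 596.3310744493314, 'fy': 596.3310744493314, 'cx': 320.6287415397693, 'cy': 240.95645910303637, 'k1': -0.012666144150857619, 'rvec': array([ 2.13190169, -2.13396385,  0.18318192]), 'tvec': array([ -85.46161318,  568.26887823, 1425.90233897])}
wrist {'fx': 387.48753241501777, 'fy': 387.48753241501777, 'cx': 317.80024284990986, 'cy': 245.21649157711286, 'k1': -0.03753229395043159, 'rvec': array([-2.44391585, -1.57328943, -0.21232994]), 'tvec': array([-625.27678768,  -30.2968144 ,  389.0187958 ])}
```

View pics/scene0.png

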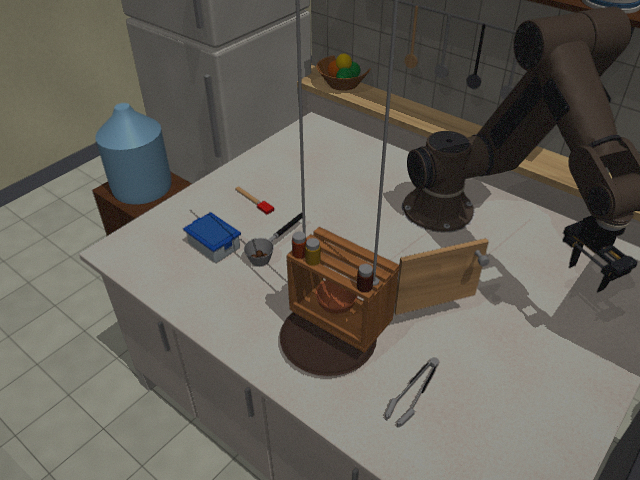

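View pics/top0.png

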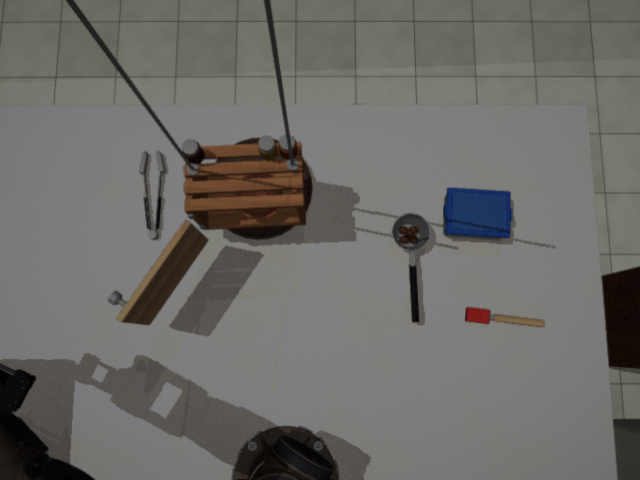

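View pics/wrist0.png

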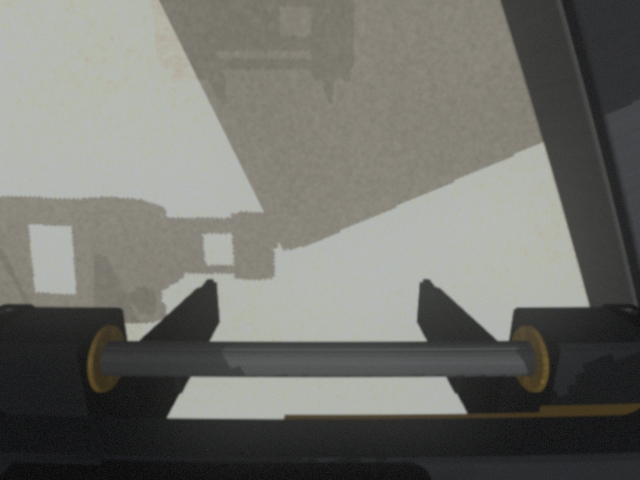

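```bash
cat > h.py <<'E'
import numpy as np, cv2
from scipy.spatial.transform import Rotation as R
def K(c): return np.array([[c["fx"],0,c["cx"]],[0,c["fy"],c["cy"]],[0,0,1.]])
# drawn slope = s*(1+k1 r^2): OpenCV's own radial model
def D(c): return np.array([c["k1"],0,0,0,0.])
def proj(c,P):
    return cv2.projectPoints(np.asarray(P,float).reshape(-1,1,3),c["rvec"],c["tvec"],K(c),D(c))[0].reshape(-1,2)
def ray(c,uv):
    s=cv2.undistortPoints(np.asarray(uv,float).reshape(-1,1,2),K(c),D(c)).reshape(-1,2)
    Rm=cv2.Rodrigues(c["rvec"])[0]
    d=np.c_[s,np.ones(len(s))]@Rm; o=-Rm.T@c["tvec"]
    return o,d
def onz(c,uv,z):
    o,d=ray(c,uv); z=np.broadcast_to(z,len(d)); return o+d*((z-o[2])/d[:,2])[:,None]
def tri(cs,uvs):
    A=np.zeros((3,3));b=np.zeros(3)
    for c,uv in zip(cs,uvs):
        o,d=ray(c,[uv]); d=d[0]/np.linalg.norm(d[0]); M=np.eye(3)-np.outer(d,d); A+=M;b+=M@o
    p=np.linalg.solve(A,b); return p,[proj(c,[p])[0]-uv for c,uv in zip(cs,uvs)]
def crop(c,x0,y0,x1,y1,s,fn):
    im=c["image"][y0:y1,x0:x1,::-1]; cv2.imwrite(fn,cv2.resize(im,None,fx=s,fy=s,interpolation=cv2.INTER_CUBIC))
E
python3 - <<'E'
from h import *
from cell import env, viewer
import pickle
t=viewer.read_camera("top"); s=viewer.read_camera("scene")
pickle.dump((t,s),open("c0.pkl","wb"))
crop(t,100,130,320,330,3.6,"pics/t1.png")
crop(t,380,180,560,330,4,"pics/t2.png")
crop(s,270,220,500,390,3.4,"pics/s1.png")
crop(s,170,170,320,280,5,"pics/s2.png")
E
```

```text
(no output)
```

View pics/t1.png

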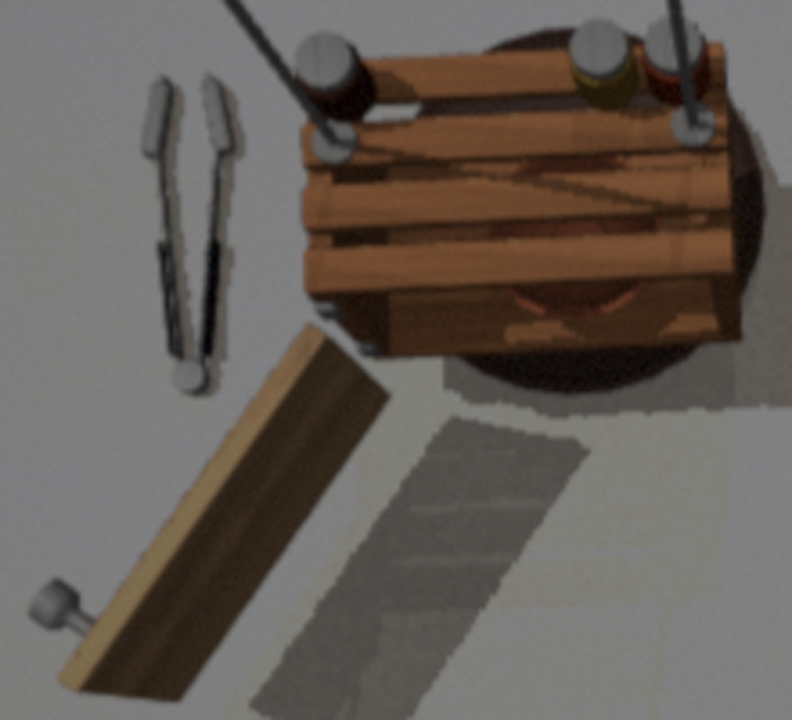

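View pics/t2.png

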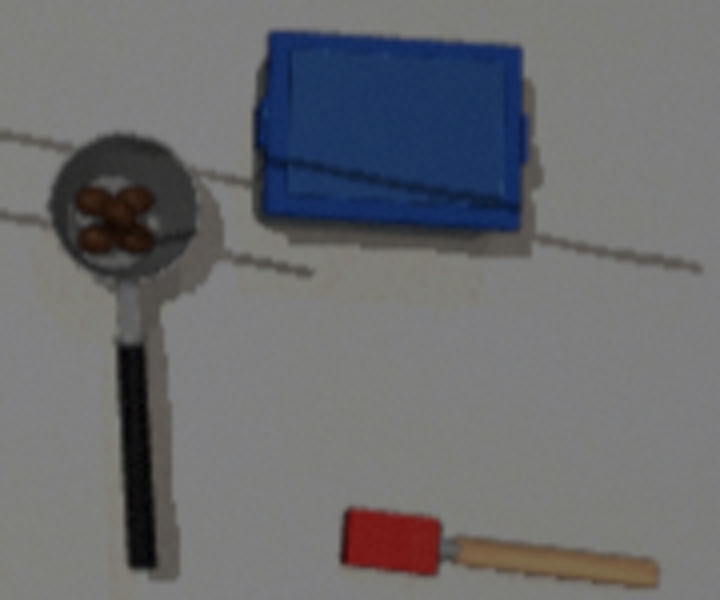

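View pics/s1.png

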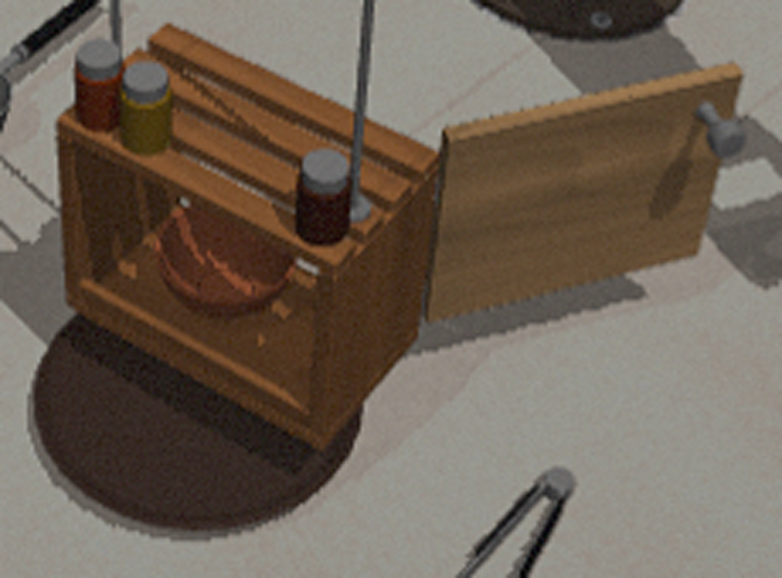

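View pics/s2.png

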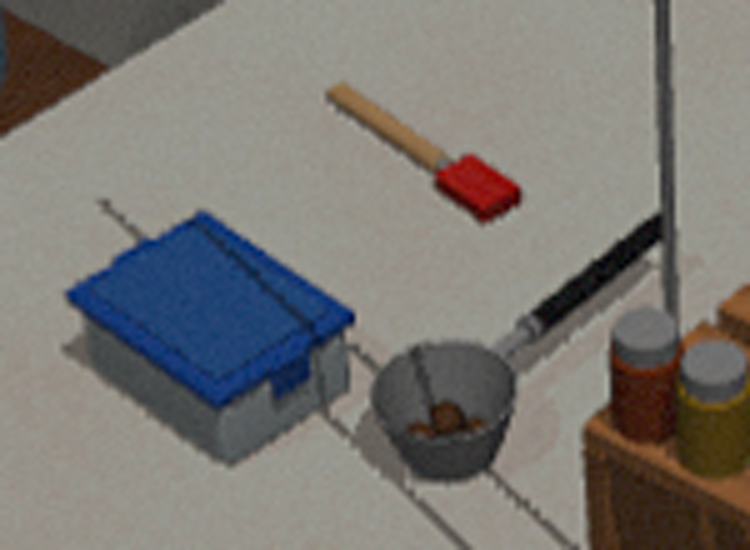

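```bash
cat > fit.py <<'E'
from h import *
import pickle
from scipy.optimize import least_squares
t,s=pickle.load(open("c0.pkl","rb"))
print("cams",[(-cv2.Rodrigues(c["rvec"])[0].T@c["tvec"]).round() for c in(t,s)])
T=lambda x,y:(100+x/3.6,130+y/3.6); S=lambda x,y:(270+x/3.4,220+y/3.4)
def W(p,P): 
    c,n=np.cos(p[3]),np.sin(p[3]); P=np.asarray(P,float)
    return P@np.array([[c,-n,0],[n,c,0],[0,0,1]]).T+p[:3]
obs=[(s,(70,-125,210),S(60,118)),(s,(70,-125,0),S(68,305)),(s,(70,125,0),S(320,448)),(s,(70,125,210),S(333,268)),
(s,(-70,125,210),S(440,158)),(s,(-70,125,0),S(415,335)),(s,(-70,-125,210),S(165,28)),
(t,(-70,-125,0),T(741,338)),(t,(70,-125,210),T(722,45)),(t,(-70,-125,210),T(732,270)),(t,(-70,125,210),T(308,290))]
f=lambda p:np.concatenate([proj(c,[W(p,[P])[0]])[0]-uv for c,P,uv in obs])
r=least_squares(f,[600,100,80,0],loss="soft_l1")
print(r.x.round(3)); print(f(r.x).reshape(-1,2).round(1))
cup=r.x
# dipper: yaw + xy
U=lambda x,y:(380+x/4,180+y/4); V=lambda x,y:(170+x/5,170+y/5)
od=[(t,(0,0,55),U(124,205)),(t,(-82,0,48),U(131,343)),(t,(-222,0,48),U(143,568)),(s,(0,0,55),V(446,390)),(s,(-82,0,48),V(540,319))]
g=lambda p:np.concatenate([proj(c,[W([p[0],p[1],0,p[2]],[P])[0]])[0]-uv for c,P,uv in od])
r=least_squares(g,[600,-200,0]); print("dip",r.x.round(3)); print(g(r.x).reshape(-1,2).round(1))
# door: hinge at cup (-70,125); local -y along the door
def Dr(p,a,P):
    h=W(p,[(-70,125,105)])[0]; return W([*h,p[3]-a],[P])[0]
oo=[(t,(0,-246,103),T(60,682)),(t,(-35,-216,73),T(50,605)),(s,(0,-246,103),S(741,66)),(s,(0,-246,-103),S(697,260)),(s,(-35,-216,73),S(730,135)),(s,(0,0,-103),S(430,320)),(t,(15,-246,103),T(82,690)),(t,(15,0,103),T(325,325))]
for sg in (1,-1):
  q=lambda a:np.concatenate([proj(c,[Dr(cup,sg*a[0],P)])[0]-uv for c,P,uv in oo])
  r=least_squares(q,[2.0]); print("door",sg,r.x,r.cost); print(q(r.x).reshape(-1,2).round(1))
E
python3 fit.py
```

```text
cams [array([ 318.,  -84., 1502.]), array([1527.,  714., 1301.])]
[6.67714e+02 7.77150e+01 7.29740e+01 4.50000e-02]
[[-1.6  0.5]
 [-0.8  0.5]
 [ 0.1  1.7]
 [ 0.5 -0.4]
 [-0.2 -1.3]
 [ 0.4  1.7]
 [ 0.4 -1.7]
 [ 0.2  1.1]
 [ 0.4 -1. ]
 [ 0.4  0.4]
 [-1.2  0.3]]
dip [ 5.89889e+02 -3.07565e+02  3.70000e-02]
[[-0.7  0.5]
 [-0.7 -0.7]
 [-0.1  0.5]
 [ 0.1 -1.8]
 [-1.8  0.4]]
door 1 [2.14950749] 145.82573926631324
[[ 2.7 -6.7]
 [ 4.3 -5.5]
 [-3.5  3.4]
 [-4.   0.2]
 [-5.2  2.9]
 [-3.9  5.7]
 [ 2.7 -5.2]
 [ 0.3 -5.7]]
door -1 [4.13367825] 145.82573926870433
[[ 2.7 -6.7]
 [ 4.3 -5.5]
 [-3.5  3.4]
 [-4.   0.2]
 [-5.2  2.9]
 [-3.9  5.7]
 [ 2.7 -5.2]
 [ 0.3 -5.7]]
```

```bash
sed -i 's/(-70,125,105)/(-86,123,105)/' fit.py; cat >> fit.py <<'E'
def box(lo,hi):
    c=np.array([[x,y,z] for x in(lo[0],hi[0]) for y in(lo[1],hi[1]) for z in(lo[2],hi[2])],float)
    return c,[(i,i^b) for i in range(8) for b in(1,2,4) if i<i^b]
def wire(im,c,x0,y0,sc,pts,ed,col):
    p=((proj(c,pts)-[x0,y0])*sc).round().astype(int)
    for a,b in ed: cv2.line(im,tuple(map(int,p[a])),tuple(map(int,p[b])),col,1)
def overlay(c,x0,y0,x1,y1,sc,fn,cup,a,dip,extra=()):
    im=cv2.resize(np.ascontiguousarray(c["image"][y0:y1,x0:x1,::-1]),None,fx=sc,fy=sc,interpolation=cv2.INTER_CUBIC)
    im=np.clip(im*1.5,0,255).astype(np.uint8)
    P,E=box((-70,-125,0),(70,125,210)); wire(im,c,x0,y0,sc,W(cup,P),E,(0,255,0))
    P,E=box((0,-246,-103),(15,0,103)); wire(im,c,x0,y0,sc,np.array([Dr(cup,a,q) for q in P]),E,(255,255,0))
    for (px,py),rad,z in extra:
        th=np.linspace(0,2*np.pi,41); P=np.c_[px+rad*np.cos(th),py+rad*np.sin(th),0*th+z]
        wire(im,c,x0,y0,sc,P,[(i,i+1) for i in range(40)],(0,255,255))
    cv2.imwrite(fn,im)
if __name__=="__main__":
    r=least_squares(lambda a:np.concatenate([proj(c,[Dr(cup,a[0],P)])[0]-uv for c,P,uv in oo]),[2.])
    a=r.x[0]; print("door angle",a, Dr(cup,a,(-35,-216,73)))
    b=W(cup,[(0,0,0)])[0][:2]
    ex=[((cup[0],cup[1]),53,cup[2]+15+55),((cup[0],cup[1]),135,28),((590,-307.5),48,55),((590,-307.5),31,0)]
    overlay(t,100,130,320,330,3.6,"pics/ot1.png",cup,a,None,ex)
    overlay(s,270,220,500,390,3.4,"pics/os1.png",cup,a,None,ex)
E
python3 fit.py | tail -12
```

```text
[-0.2  0.5]
 [ 1.2  2. ]]
door -1 [4.09629786] 14.996303618930249
[[-0.1 -1.3]
 [ 2.4 -0.5]
 [ 0.2  2. ]
 [-0.5 -1.2]
 [-2.1  1.3]
 [-1.5  1.7]
 [-0.2  0.5]
 [ 1.2  2. ]]
door angle 2.186887452196397 [413.33949062 342.80788915 250.97405985]
```

View pics/ot1.png

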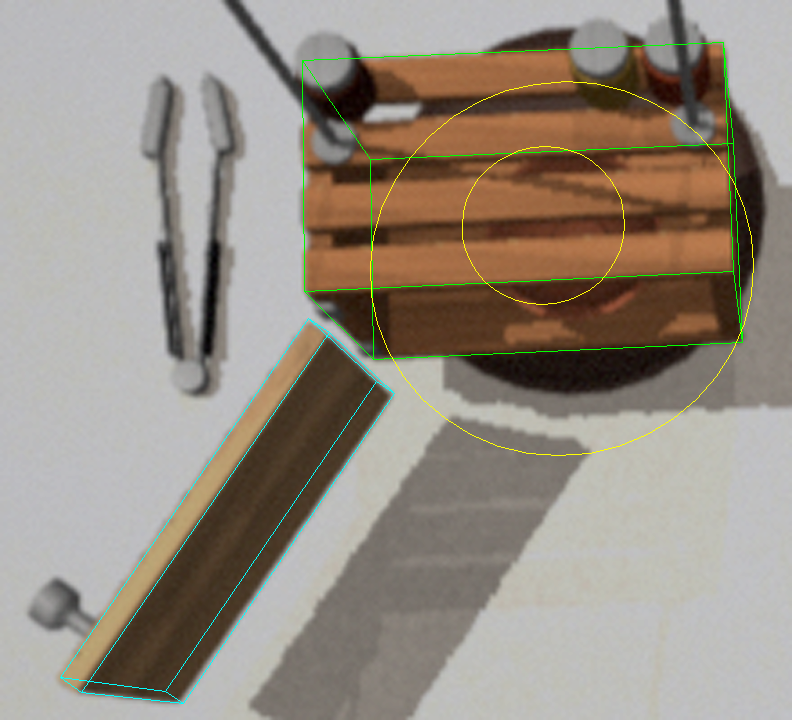

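View pics/os1.png

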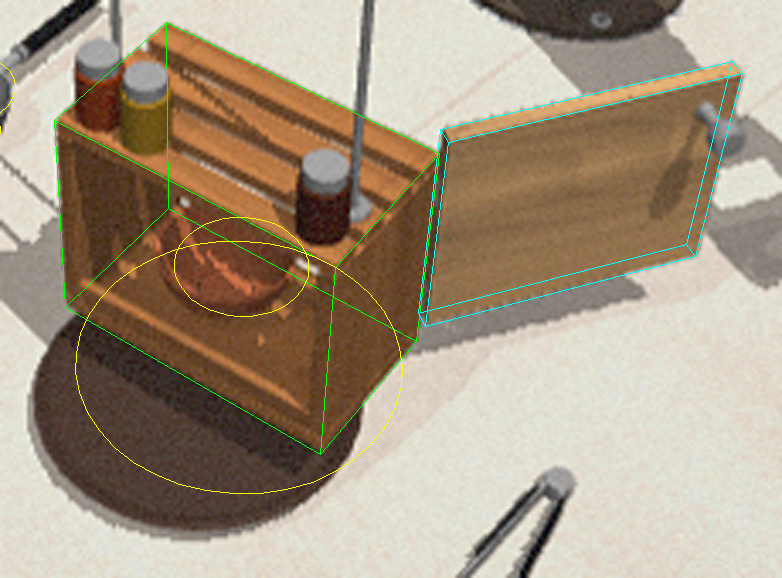

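```bash
cat > ob.py <<'E'
import sys
from fit import *
a=2.187
bx,by=float(sys.argv[1]),float(sys.argv[2])
zb=cup[2]+15
ex=[((bx,by),58,zb+55),((bx,by),53,zb+55),((bx,by),26,zb),((590,-307.5),48,55),((590,-307.5),31,0)]
overlay(t,200,180,320,260,6.4,"pics/bt.png",cup,a,None,ex)
overlay(s,285,260,385,345,7,"pics/bs.png",cup,a,None,ex)
E
python3 ob.py 663 57 >/dev/null
```

```text
(no output)
```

View pics/bt.png

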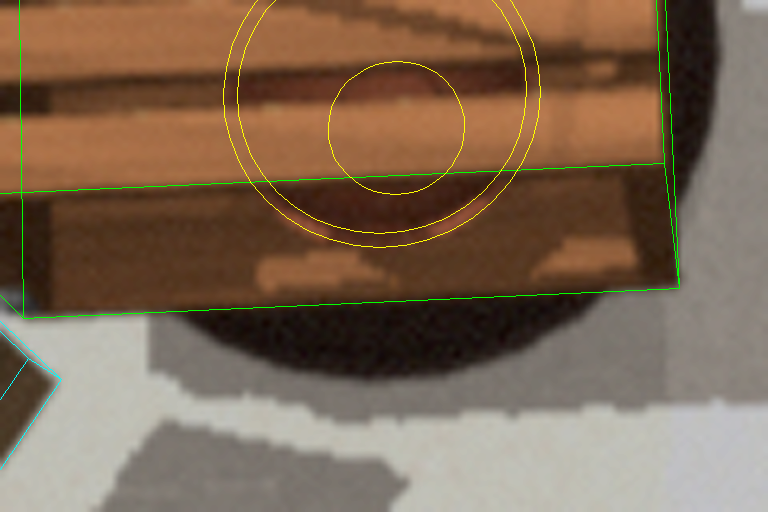

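View pics/bs.png

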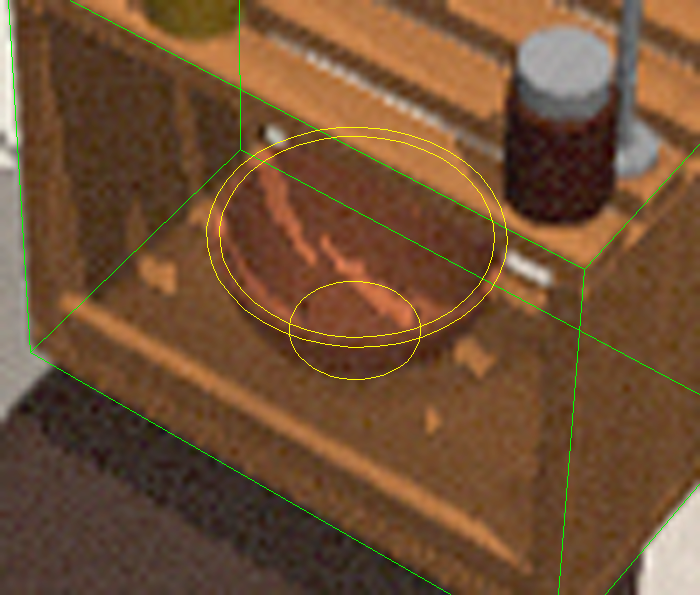

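```bash
cat > pl.py <<'E'
# python3 pl.py x y z roll pitch yaw : what shift/turn from the measured pose to the TCP pose
import sys, json
from h import *
from cell import env
def rel(T,rpy,st=None):
    st=st or env.state(); R0=R.from_euler("xyz",st["tcp_rot"]); R1=R.from_euler("xyz",rpy)
    return R0.inv().apply(np.asarray(T,float)-st["eef_pos"]), (R0.inv()*R1).as_rotvec()/np.radians(6)
def log(st):
    open("log.jsonl","a").write(json.dumps({k:np.asarray(st[k]).tolist() for k in("t","joints","eef_pos","tcp_rot")})+"\n")
if __name__=="__main__":
    st=env.state(); log(st)
    a=[float(v) for v in sys.argv[1:]]
    print("t%.2f pos %s rpy %s q %s F %s op %.3f"%(st["t"],st["eef_pos"].round(1),st["tcp_rot"].round(3),st["joints"].round(3),st["ft_force"].round(1),st["opening"]))
    for i in range(0,len(a),6):
        d,r=rel(a[i:i+3],a[i+3:i+6],st); print("d",d.round(1),"r",r.round(2))
E
python3 pl.py 330 430 480 3.1416 0 2.3  470 170 480 3.1416 0 1.6
```

```text
t0.25 pos [258.7 568.9 404.5] rpy [-3.141 -0.     2.715] q [ 1.038  0.491  1.559 -0.     1.092 -0.106] F [-0.2 -0.1  0.2] op 1.004
d [-122.4  -97.   -75.5] r [-0.    0.    3.96]
d [-357.5 -275.7  -75.4] r [-0.    0.   10.65]
```

>>> play_rows(
  increments=[
    {"dx": -30, "dy": -24, "dz": -19, "rz": 1},
    {"dx": -61, "dy": -48, "dz": -38, "rz": 2},
    {"dx": -92, "dy": -72, "dz": -57, "rz": 3},
    {"dx": -122, "dy": -97, "dz": -76, "rz": 4},
    {"dx": -150, "dy": -120, "dz": -76, "rz": 5.2},
    {"dx": -180, "dy": -142, "dz": -76, "rz": 6.4},
    {"dx": -210, "dy": -164, "dz": -76, "rz": 7.5},
    {"dx": -240, "dy": -187, "dz": -76, "rz": 8.6},
  ],
  fingers=0.6,
)

```text
invalid input
```

```bash
python3 pl.py 470 170 480 3.1416 0 1.6 500 0 480 3.1416 0 1.1
```

```text
t0.25 pos [258.7 568.9 404.5] rpy [-3.141 -0.     2.715] q [ 1.038  0.491  1.559 -0.     1.092 -0.106] F [-0.2 -0.1  0.2] op 1.004
d [-357.5 -275.7  -75.4] r [-0.    0.   10.65]
d [-455.2 -418.1  -75.3] r [-0.    0.   15.42]
```

>>> play_rows(
  increments=[
    {"dx": -30, "dy": -24, "dz": -19, "rx": 0, "ry": 0, "rz": 1},
    {"dx": -61, "dy": -48, "dz": -38, "rx": 0, "ry": 0, "rz": 2},
    {"dx": -92, "dy": -72, "dz": -57, "rx": 0, "ry": 0, "rz": 3},
    {"dx": -122, "dy": -97, "dz": -76, "rx": 0, "ry": 0, "rz": 4},
    {"dx": -150, "dy": -120, "dz": -76, "rx": 0, "ry": 0, "rz": 5},
    {"dx": -180, "dy": -142, "dz": -76, "rx": 0, "ry": 0, "rz": 6},
    {"dx": -210, "dy": -164, "dz": -76, "rx": 0, "ry": 0, "rz": 7},
    {"dx": -240, "dy": -187, "dz": -76, "rx": 0, "ry": 0, "rz": 8},
  ],
  fingers=0.6,
)

```text
t: 0.92
eef_pos: [400.2, 297.7, 480.8]
tcp_rot: [3.141, 0.0, 1.872]
ft_force: [0.0, 0.2, 0.4]
opening: 0.607
```

```bash
python3 pl.py 470 170 480 3.1416 0 1.6 500 0 480 3.1416 0 1.1
```

```text
t0.92 pos [400.2 297.7 480.8] rpy [3.141 0.    1.872] q [ 0.507  0.233  1.752 -0.     1.156  0.206] F [0.  0.2 0.4] op 0.607
d [-142.6   28.8    0.9] r [0.  0.  2.6]
d [-313.9    7.     0.9] r [0.   0.   7.37]
```

>>> play_rows(
  increments=[
    {"dx": -36, "dy": 8, "dz": 0, "rx": 0, "ry": 0, "rz": 1},
    {"dx": -72, "dy": 15, "dz": 0, "rx": 0, "ry": 0, "rz": 2},
    {"dx": -107, "dy": 22, "dz": 0, "rx": 0, "ry": 0, "rz": 3},
    {"dx": -143, "dy": 29, "dz": 0, "rx": 0, "ry": 0, "rz": 4},
    {"dx": -178, "dy": 26, "dz": 0, "rx": 0, "ry": 0, "rz": 5},
    {"dx": -213, "dy": 21, "dz": 0, "rx": 0, "ry": 0, "rz": 6},
    {"dx": -248, "dy": 15, "dz": 0, "rx": 0, "ry": 0, "rz": 7},
    {"dx": -284, "dy": 10, "dz": 0, "rx": 0, "ry": 0, "rz": 8},
  ],
)

```text
t: 1.58
eef_pos: [493.8, 27.7, 480.9]
tcp_rot: [3.141, -0.0, 1.029]
ft_force: [0.5, 0.0, -0.2]
opening: 0.598
```

```bash
python3 pl.py 500 0 480 3.1416 0 0.8 460 -200 440 3.1416 0 0.4
```

```text
t1.58 pos [493.8  27.7 480.9] rpy [ 3.141 -0.     1.029] q [-0.078  0.226  1.761 -0.     1.154  0.464] F [ 0.5  0.  -0.2] op 0.598
d [-20.6  19.6   0.9] r [ 0.   -0.    2.19]
d [-212.6   88.5   40.9] r [ 0.   -0.    6.01]
```

>>> play_rows(
  increments=[
    {"dx": -25, "dy": 17, "dz": 5, "rx": 0, "ry": 0, "rz": 1},
    {"dx": -55, "dy": 35, "dz": 10, "rx": 0, "ry": 0, "rz": 2},
    {"dx": -85, "dy": 50, "dz": 15, "rx": 0, "ry": 0, "rz": 3},
    {"dx": -115, "dy": 65, "dz": 21, "rx": 0, "ry": 0, "rz": 4},
    {"dx": -145, "dy": 76, "dz": 28, "rx": 0, "ry": 0, "rz": 5},
    {"dx": -175, "dy": 84, "dz": 34, "rx": 0, "ry": 0, "rz": 6},
    {"dx": -205, "dy": 89, "dz": 40, "rx": 0, "ry": 0, "rz": 7},
    {"dx": -235, "dy": 92, "dz": 46, "rx": 0, "ry": 0, "rz": 8},
  ],
)

```text
t: 2.25
eef_pos: [450.9, -222.6, 434.5]
tcp_rot: [3.142, -0.0, 0.186]
ft_force: [0.3, 0.0, -1.3]
opening: 0.6
```

```bash
python3 pl.py 435 -313 340 3.1416 0 0.037
```

```text
t2.25 pos [ 450.9 -222.6  434.5] rpy [ 3.142 -0.     0.186] q [-0.59   0.284  1.812  0.     1.045  0.795] F [ 0.3  0.  -1.3] op 0.600
d [-32.4  85.9  94.5] r [ 0.   -0.    1.42]
```

>>> play_rows(
  increments=[
    {"dx": -8, "dy": 22, "dz": 22, "rx": 0, "ry": 0, "rz": 0.5},
    {"dx": -16, "dy": 44, "dz": 44, "rx": 0, "ry": 0, "rz": 1},
    {"dx": -24, "dy": 66, "dz": 66, "rx": 0, "ry": 0, "rz": 1.4},
    {"dx": -32, "dy": 86, "dz": 94, "rx": 0, "ry": 0, "rz": 1.4},
    {"dx": -32, "dy": 86, "dz": 94, "rx": 0, "ry": 0, "rz": 1.4},
  ],
)

```text
t: 2.67
eef_pos: [434.3, -315.5, 336.2]
tcp_rot: [-3.138, 0.004, 0.037]
ft_force: [-0.7, 0.7, -0.5]
opening: 0.603
```

```bash
python3 - <<'E'
from h import *
from cell import viewer
import pickle
w=viewer.read_camera("wrist"); pickle.dump(w,open("w1.pkl","wb"))
cv2.imwrite("pics/w1.png",w["image"][:,:,::-1])
Rz=R.from_euler("z",.037).as_matrix()
for P in [(-222,0,48),(-155,0,48),(-82,0,48),(0,0,55)]:
    print(P,proj(w,[Rz@np.array(P)+[589.9,-307.5,0]]).round(0))
E
python3 pl.py 435 -313 219 3.1416 0 0.037
```

```text
(-222, 0, 48) [[317. 330.]]
(-155, 0, 48) [[317. 246.]]
(-82, 0, 48) [[316. 140.]]
(0, 0, 55) [[316.  -1.]]
t2.72 pos [ 434.8 -314.2  338.3] rpy [-3.138e+00  3.000e-03  3.700e-02] q [-0.749  0.448  1.85   0.     0.848  0.785] F [0.2 1.1 0.1] op 0.599
d [  0.6  -0.8 119.3] r [-0.03  0.03  0.  ]
```

View pics/w1.png

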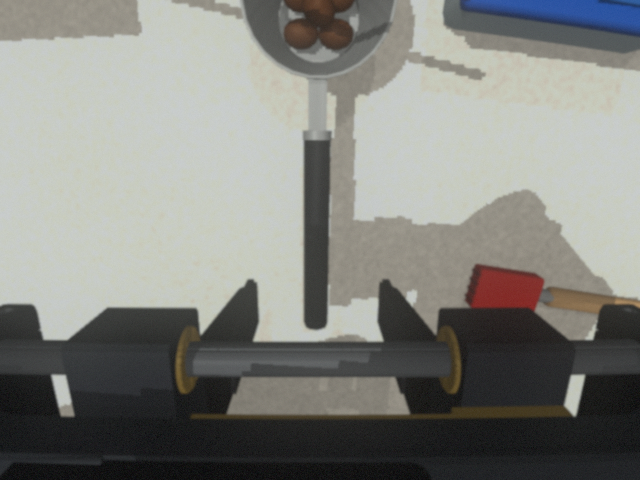

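>>> play_rows(
  increments=[
    {"dx": 0, "dy": 0, "dz": 30, "rx": 0, "ry": 0, "rz": 0},
    {"dx": 1, "dy": -1, "dz": 60, "rx": 0, "ry": 0, "rz": 0},
    {"dx": 1, "dy": -1, "dz": 85, "rx": 0, "ry": 0, "rz": 0},
    {"dx": 1, "dy": -1, "dz": 105, "rx": 0, "ry": 0, "rz": 0},
    {"dx": 1, "dy": -1, "dz": 119, "rx": 0, "ry": 0, "rz": 0},
    {"dx": 1, "dy": -1, "dz": 119, "rx": 0, "ry": 0, "rz": 0},
  ],
)

```text
t: 3.22
eef_pos: [435.6, -311.9, 218.1]
tcp_rot: [-3.137, 0.005, 0.038]
ft_force: [-0.1, 0.4, 1.2]
opening: 0.599
```

```bash
python3 pl.py 435 -313 219 3.1416 0 0.037; cat > kin.py <<'E'
from h import *
import json
from scipy.optimize import least_squares
def fk(q,k):
    # yaw; lateral e, a1,d1 ; L1 ; elbow offset b ; L2 forearm ; d6
    a1,d1,e,L1,b,L2,d6=k
    Ry=lambda a:R.from_euler("y",a); Rz=lambda a:R.from_euler("z",a)
    A=Rz(q[0]); p=A.apply([a1,e,d1]); 
    A=A*Ry(q[1]); p=p+A.apply([0,0,L1])
    A=A*Ry(q[2]); p=p+A.apply([b,0,L2])
    A=A*Rz(q[3]*SG[0])*Ry(q[4])
    p=p+A.apply([0,0,d6]); A=A*Rz(q[5]*SG[1]+OFF)
    return p,A
SG=[1,1]; OFF=-np.pi/2
if __name__=="__main__":
    L=[json.loads(l) for l in open("log.jsonl")]
    f=lambda k:np.concatenate([fk(l["joints"],k)[0]-l["eef_pos"] for l in L])
    r=least_squares(f,[0,200,60,500,0,500,200]); print(r.x.round(1),np.abs(f(r.x)).max(), r.jac.shape, np.linalg.svd(r.jac)[1].round(2))
    for l in L[-3:]: print((fk(l["joints"],r.x)[1].inv()*R.from_euler("xyz",l["tcp_rot"])).as_rotvec().round(3))
E
python3 kin.py
```

```text
t3.22 pos [ 435.6 -311.9  218.1] rpy [-3.137  0.005  0.038] q [-0.745  0.634  1.94   0.     0.575  0.788] F [-0.1  0.4  1.2] op 0.599
d [-0.7  1.1 -0.9] r [-0.05  0.05  0.01]
[ -0.  196.7  65.9 586.8  43.1 411.   81.8] 2.6974475986207835e-09 (21, 7) [5.22 3.8  2.65 0.44 0.37 0.21 0.  ]
[-0.     0.     3.142]
[-0.     0.     3.142]
[-0.     0.     3.142]
```

>>> play_rows(
  increments=[
    {"dx": 0, "dy": 1, "dz": 0, "rx": 0, "ry": 0, "rz": 0},
    {"dx": 0, "dy": 1, "dz": 0, "rx": 0, "ry": 0, "rz": 0},
    {"dx": 0, "dy": 1, "dz": 0, "rx": 0, "ry": 0, "rz": 0},
    {"dx": 0, "dy": 1, "dz": 0, "rx": 0, "ry": 0, "rz": 0},
    {"dx": 0, "dy": 1, "dz": 0, "rx": 0, "ry": 0, "rz": 0},
  ],
  fingers=0,
)

```text
t: 3.63
eef_pos: [435.8, -312.9, 218.9]
tcp_rot: [-3.138, 0.004, 0.038]
ft_force: [-0.1, 0.0, 0.4]
opening: 0.306
```

>>> play_rows(
  increments=[
    {"dx": 0, "dy": 0, "dz": 0, "rx": 0, "ry": 0, "rz": 0},
    {"dx": 0, "dy": 0, "dz": -3, "rx": 0, "ry": 0, "rz": 0},
    {"dx": 0, "dy": 0, "dz": -8, "rx": 0, "ry": 0, "rz": 0},
    {"dx": 0, "dy": 0, "dz": -15, "rx": 0, "ry": 0, "rz": 0},
    {"dx": 0, "dy": 0, "dz": -25, "rx": 0, "ry": 0, "rz": 0},
    {"dx": 0, "dy": 0, "dz": -38, "rx": 0, "ry": 0, "rz": 0},
    {"dx": 0, "dy": 0, "dz": -50, "rx": 0, "ry": 0, "rz": 0},
    {"dx": 0, "dy": 0, "dz": -50, "rx": 0, "ry": 0, "rz": 0},
  ],
)

```text
t: 4.3
eef_pos: [436.2, -313.3, 271.5]
tcp_rot: [-3.14, 0.001, 0.038]
ft_force: [-1.3, 0.7, -1.1]
opening: 0.183
```

```bash
python3 pl.py 435 -313 219 3.1416 0 0.037; python3 - <<'E'
from h import *
from cell import viewer
w=viewer.read_camera("wrist"); cv2.imwrite("pics/w2.png",w["image"][:,:,::-1])
s=viewer.read_camera("scene"); crop(s,180,120,400,290,3.5,"pics/s3.png")
E
```

```text
t4.30 pos [ 436.2 -313.3  271.5] rpy [-3.14e+00  1.00e-03  3.80e-02] q [-0.746  0.547  1.906  0.     0.691  0.786] F [-1.3  0.7 -1.1] op 0.183
d [-1.1 -0.2 52.5] r [-0.02  0.01  0.01]
```

View pics/w2.png

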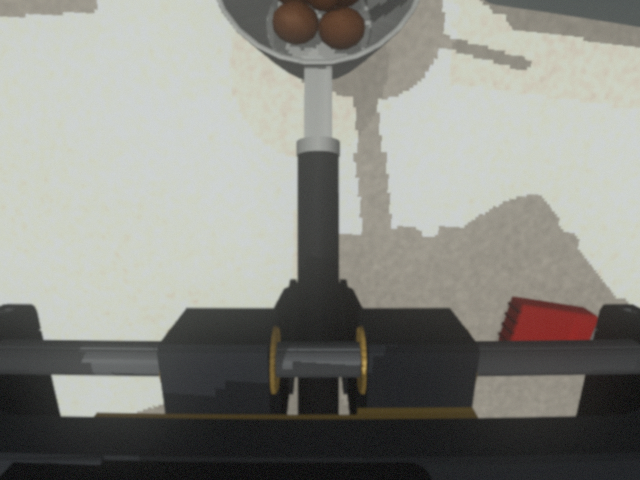

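View pics/s3.png

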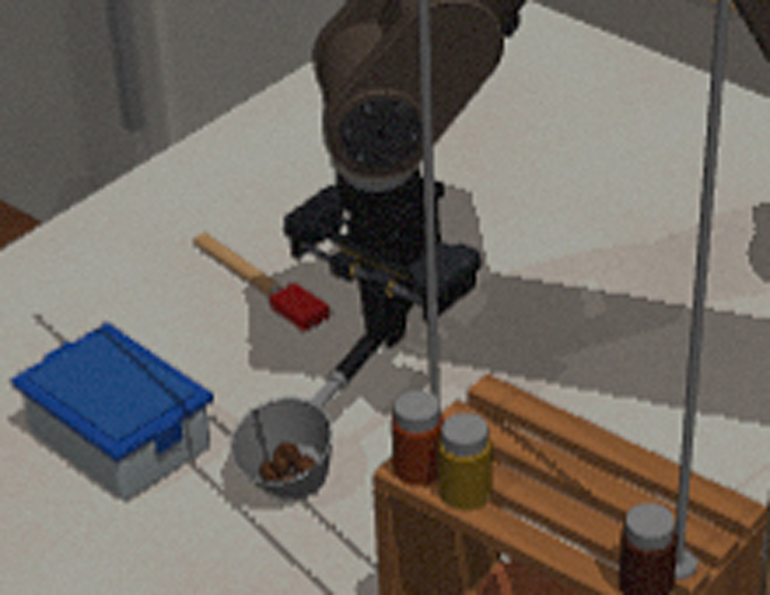

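```bash
python3 - <<'E'
from h import *
from cell import viewer,env
w=viewer.read_camera("wrist"); s=viewer.read_camera("scene")
Rz=R.from_euler("z",.037).as_matrix()
for P in [(-82,0,48),(-48,0,55),(0,48,55),(0,-48,55),(0,0,0)]:
  for dr in (0,-5,-10):
    a=np.radians(dr); Ry=R.from_euler("y",-a).as_matrix(); g=np.array([-155,0,48.])
    Q=Rz@(Ry@(np.array(P)-g)+g)+[589.9,-307.5,52.5]
    print(P,dr,proj(w,[Q]).round(0),((proj(s,[Q])-[180,120])*3.5).round())
E
```

```text
(-82, 0, 48) 0 [[321. 148.]] [[334. 357.]]
(-82, 0, 48) -5 [[321. 148.]] [[334. 362.]]
(-82, 0, 48) -10 [[321. 150.]] [[335. 367.]]
(-48, 0, 55) 0 [[321.  43.]] [[309. 370.]]
(-48, 0, 55) -5 [[321.  48.]] [[309. 378.]]
(-48, 0, 55) -10 [[321.  56.]] [[310. 385.]]
(0, 48, 55) 0 [[ 165. -123.]] [[314. 419.]]
(0, 48, 55) -5 [[180. -98.]] [[315. 431.]]
(0, 48, 55) -10 [[193. -74.]] [[317. 442.]]
(0, -48, 55) 0 [[ 478. -123.]] [[233. 377.]]
(0, -48, 55) -5 [[463. -98.]] [[235. 388.]]
(0, -48, 55) -10 [[450. -74.]] [[237. 399.]]
(0, 0, 0) 0 [[321. -45.]] [[278. 444.]]
(0, 0, 0) -5 [[321. -22.]] [[282. 452.]]
(0, 0, 0) -10 [[320.   1.]] [[288. 458.]]
```

>>> play_rows(
  increments=[
    {"dx": 0, "dy": 0, "dz": 0, "rx": 0, "ry": 0, "rz": 0},
    {"dx": 0, "dy": 0, "dz": 0, "rx": 0, "ry": 0, "rz": 0},
    {"dx": 0, "dy": 0, "dz": 0, "rx": 0, "ry": 0, "rz": 0},
    {"dx": 0, "dy": 0, "dz": 0, "rx": 0, "ry": 0, "rz": 0},
    {"dx": 0, "dy": 0, "dz": 0, "rx": 0, "ry": 0, "rz": 0},
    {"dx": 0, "dy": 0, "dz": 0, "rx": 0, "ry": 0, "rz": 0},
    {"dx": 0, "dy": 0, "dz": 0, "rx": 0, "ry": 0, "rz": 0},
    {"dx": 0, "dy": 0, "dz": 0, "rx": 0, "ry": 0, "rz": 0},
  ],
)

```text
t: 5.17
eef_pos: [435.8, -313.0, 268.7]
tcp_rot: [-3.137, 0.004, 0.038]
ft_force: [-1.5, -0.6, -0.8]
opening: 0.185
```

```bash
python3 pl.py 435 -313 219 3.1416 0 0.037; cat > dipov.py <<'E'
from h import *
from cell import viewer,env
import sys
# overlay of the dipper held with droop angle a (deg) and lengthwise slip; tool frame: x fwd, z down
def pts(st,a,slip=0,roll=0,grip=155):
    R0=R.from_euler("xyz",st["tcp_rot"])
    Rl=R.from_euler("y",-a,degrees=True)   # in tool axes (y = -dipper y)
    F=np.diag([1,-1,-1.]) # dipper axes in tool axes
    def w(P): return R0.apply(Rl.apply((np.asarray(P,float)-[-grip+slip,0,48])@F.T))+st["eef_pos"]+R0.apply([0,0,171])
    return w
def draw(c,w,x0,y0,x1,y1,sc,fn):
    im=cv2.resize(np.ascontiguousarray(c["image"][y0:y1,x0:x1,::-1]),None,fx=sc,fy=sc,interpolation=cv2.INTER_CUBIC)
    th=np.linspace(0,2*np.pi,49)
    L=[w(np.c_[48*np.cos(th),48*np.sin(th),0*th+55]),w(np.c_[31*np.cos(th),31*np.sin(th),0*th]),w([(-82,9,48),(-222,9,48),(-222,-9,48),(-82,-9,48),(-82,9,48)])]
    for P in L:
        cv2.polylines(im,[(((proj(c,P)-[x0,y0])*sc).round()).astype(int).reshape(-1,1,2)],False,(0,255,255),1)
    cv2.imwrite(fn,im)
if __name__=="__main__":
    st=env.state(); s=viewer.read_camera("scene"); W=viewer.read_camera("wrist")
    a=float(sys.argv[1]); slip=float(sys.argv[2])
    box=[int(v) for v in sys.argv[3:7]]; g=float(sys.argv[7]) if len(sys.argv)>7 else 155
    draw(s,pts(st,a,slip,grip=g),*box,min(780/(box[2]-box[0]),580/(box[3]-box[1])),"pics/ds.png"); draw(W,pts(st,a,slip,grip=g),0,0,640,480,1,"pics/dw.png")
E
python3 dipov.py 11 0 180 120 400 290
```

```text
t5.17 pos [ 435.8 -313.   268.7] rpy [-3.137  0.004  0.038] q [-0.746  0.551  1.908  0.     0.688  0.786] F [-1.5 -0.6 -0.8] op 0.185
d [-0.6  0.1 49.7] r [-0.04  0.04  0.01]
```

View pics/ds.png

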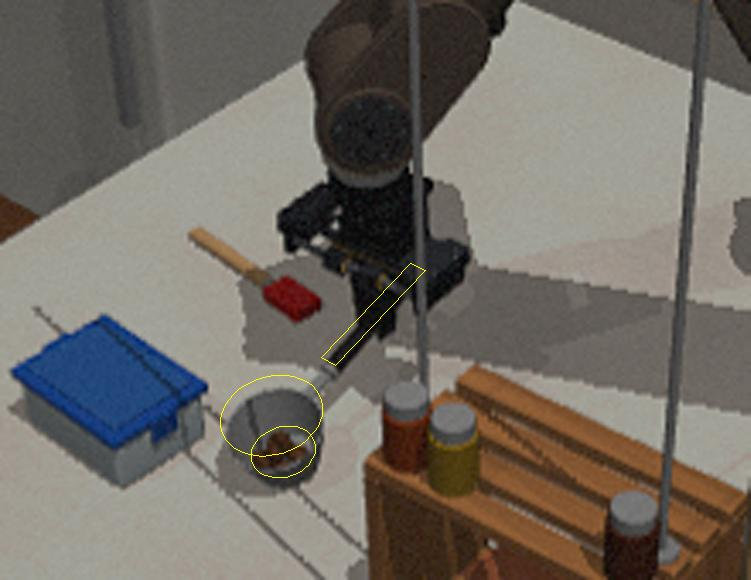

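View pics/dw.png

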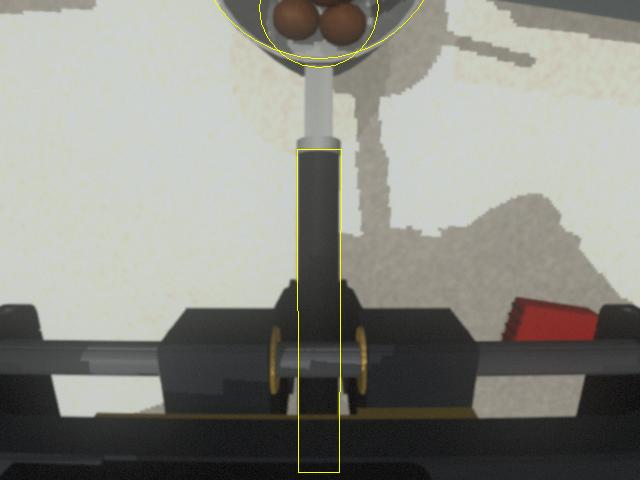

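```bash
python3 dipov.py 17 0 180 120 400 290
```

```text
(no output)
```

View pics/ds.png

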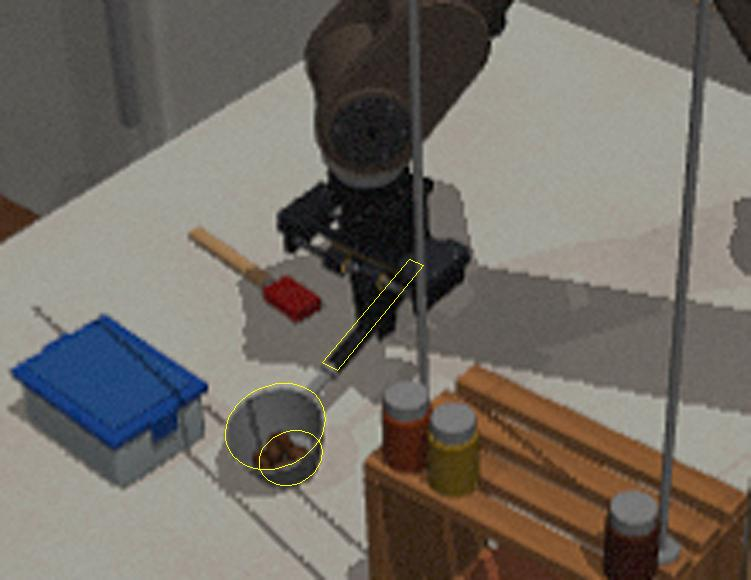

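View pics/dw.png

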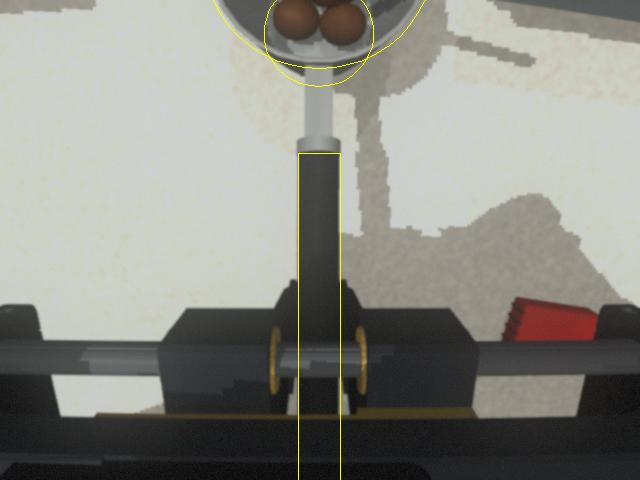

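>>> play_rows(
  increments=[
    {"dx": -14, "dy": 0, "dz": 1, "rx": 0, "ry": 0.8, "rz": 0},
    {"dx": -28, "dy": 0, "dz": 2, "rx": 0, "ry": 1.6, "rz": 0},
    {"dx": -41, "dy": 0, "dz": 5, "rx": 0, "ry": 2.33, "rz": 0},
    {"dx": -41, "dy": 0, "dz": 15, "rx": 0, "ry": 2.33, "rz": 0},
    {"dx": -41, "dy": 0, "dz": 25, "rx": 0, "ry": 2.33, "rz": 0},
    {"dx": -41, "dy": 0, "dz": 35, "rx": 0, "ry": 2.33, "rz": 0},
    {"dx": -41, "dy": 0, "dz": 42, "rx": 0, "ry": 2.33, "rz": 0},
    {"dx": -41, "dy": 0, "dz": 42, "rx": 0, "ry": 2.33, "rz": 0},
  ],
)

```text
t: 6.03
eef_pos: [395.2, -314.4, 225.3]
tcp_rot: [-3.136, -0.238, 0.037]
ft_force: [0.4, 0.7, 0.1]
opening: 0.183
```

```bash
python3 pl.py 435 -313 219 3.1416 0 0.037; python3 dipov.py 14 0 180 120 400 290
```

```text
t6.03 pos [ 395.2 -314.4  225.3] rpy [-3.136 -0.238  0.037] q [-0.833  0.587  2.049  0.493  0.399  0.254] F [0.4 0.7 0.1] op 0.183
d [37.2  0.2 15.5] r [-0.06 -2.27  0.01]
```

View pics/ds.png

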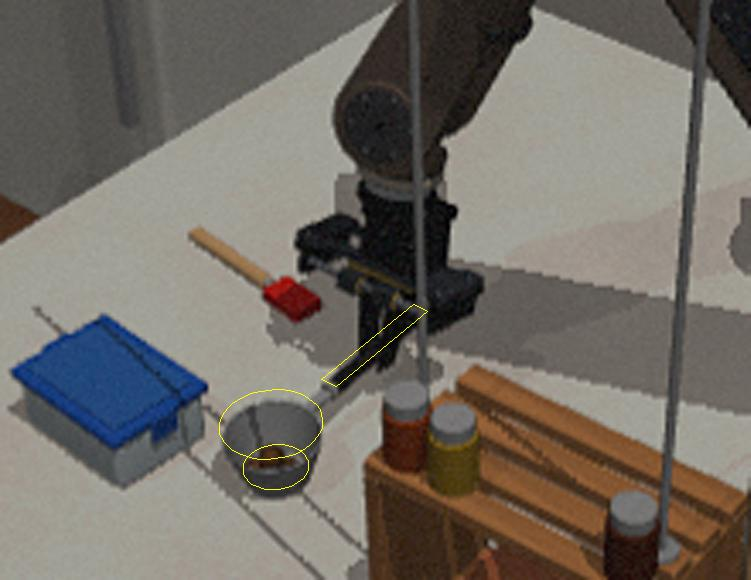

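View pics/dw.png

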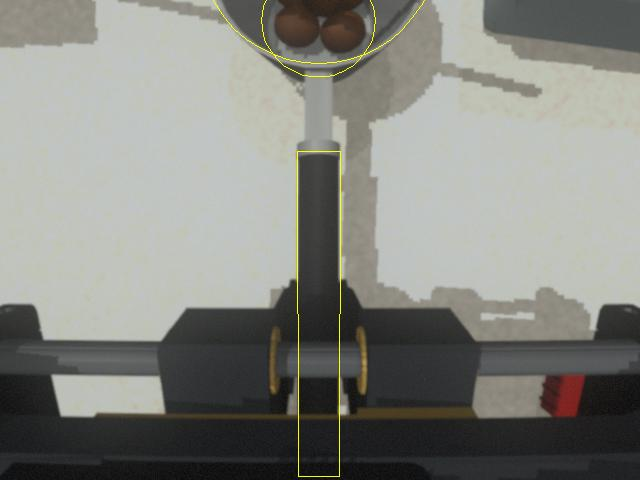

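>>> play_rows(
  increments=[
    {"dx": -1, "dy": 0, "dz": 4, "rx": 0, "ry": 0, "rz": 0},
    {"dx": -1.7, "dy": 0, "dz": 7, "rx": 0, "ry": 0, "rz": 0},
    {"dx": -2.4, "dy": 0, "dz": 10, "rx": 0, "ry": 0, "rz": 0},
    {"dx": -2.6, "dy": 0, "dz": 11, "rx": 0, "ry": 0, "rz": 0},
  ],
)

```text
t: 6.47
eef_pos: [395.3, -314.3, 214.9]
tcp_rot: [-3.136, -0.239, 0.037]
ft_force: [-4.6, -0.3, 4.1]
opening: 0.178
```

```bash
python3 pl.py 450 -313 219 3.1416 0 0.037
```

```text
t6.47 pos [ 395.3 -314.3  214.9] rpy [-3.136 -0.239  0.037] q [-0.833  0.607  2.054  0.526  0.376  0.219] F [-4.6 -0.3  4.1] op 0.178
d [54.1  0.7  9. ] r [-0.05 -2.28  0.01]
```

>>> play_rows(
  increments=[
    {"dx": 0, "dy": 0, "dz": 0, "rx": 0, "ry": 0, "rz": 0},
    {"dx": 0, "dy": 0, "dz": 0, "rx": 0, "ry": 0, "rz": 0},
    {"dx": 0, "dy": 0, "dz": 0, "rx": 0, "ry": 0, "rz": 0},
    {"dx": 14, "dy": 0, "dz": 3, "rx": 0, "ry": -0.6, "rz": 0},
    {"dx": 28, "dy": 0, "dz": 5, "rx": 0, "ry": -1.2, "rz": 0},
    {"dx": 43, "dy": 0.5, "dz": 8, "rx": 0, "ry": -1.8, "rz": 0},
    {"dx": 57, "dy": 0.7, "dz": 10, "rx": 0, "ry": -2.28, "rz": 0},
    {"dx": 57, "dy": 0.7, "dz": 10, "rx": 0, "ry": -2.28, "rz": 0},
  ],
  fingers=0.5,
)

```text
t: 7.13
eef_pos: [455.1, -312.8, 219.1]
tcp_rot: [-3.139, 0.001, 0.04]
ft_force: [0.5, 1.0, -0.2]
opening: 0.499
```

```bash
python3 pl.py 453 -313 219 3.1416 0 0.037;python3 dipov.py 0 0 180 120 400 290 137
```

```text
t7.13 pos [ 455.1 -312.8  219.1] rpy [-3.139e+00  1.000e-03  4.000e-02] q [-0.722  0.646  1.899  0.003  0.599  0.806] F [ 0.5  1.  -0.2] op 0.499
d [-2.1  0.1  0.1] r [-0.03  0.01  0.03]
```

View pics/ds.png

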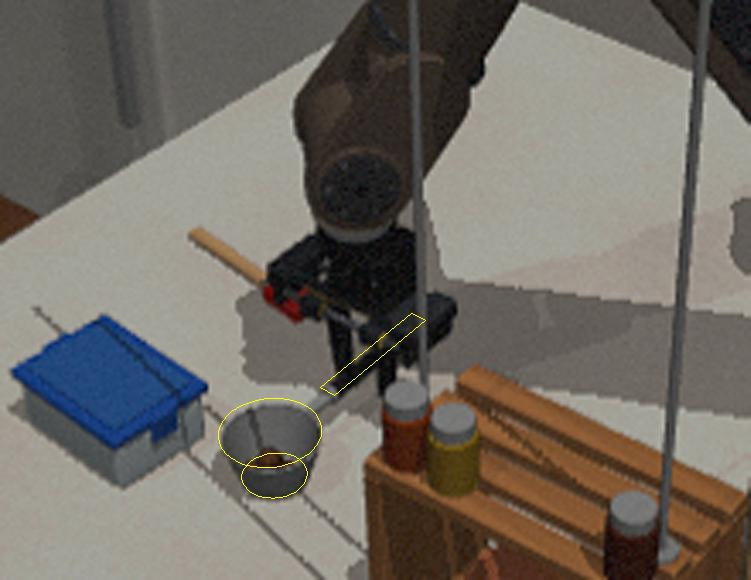

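View pics/dw.png

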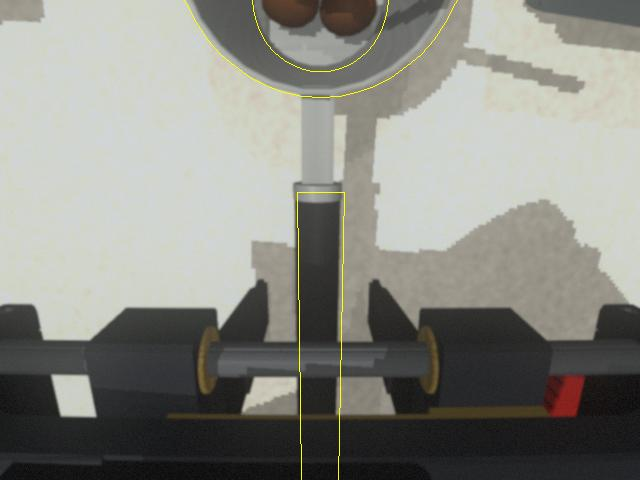

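>>> play_rows(
  increments=[
    {"dx": 0, "dy": 0, "dz": 0, "rx": 0, "ry": 0, "rz": 0},
    {"dx": 0, "dy": 0, "dz": 0, "rx": 0, "ry": 0, "rz": 0},
    {"dx": 0, "dy": 0, "dz": 0, "rx": 0, "ry": 0, "rz": 0},
    {"dx": 0, "dy": 0, "dz": 0, "rx": 0, "ry": 0, "rz": 0},
    {"dx": 0, "dy": 0, "dz": 0, "rx": 0, "ry": 0, "rz": 0},
    {"dx": 0, "dy": 0, "dz": 0, "rx": 0, "ry": 0, "rz": 0},
    {"dx": 0, "dy": 0, "dz": 0, "rx": 0, "ry": 0, "rz": 0},
    {"dx": 0, "dy": 0, "dz": 0, "rx": 0, "ry": 0, "rz": 0},
  ],
  fingers=0,
)

```text
t: 7.9
eef_pos: [452.9, -312.5, 218.5]
tcp_rot: [-3.136, -0.001, 0.039]
ft_force: [-1.3, -1.7, 1.1]
opening: 0.187
```

>>> play_rows(
  increments=[
    {"dx": 0, "dy": 0, "dz": 0, "rx": 0, "ry": 0, "rz": 0},
    {"dx": 0, "dy": 0, "dz": 0, "rx": 0, "ry": 0, "rz": 0},
    {"dx": 0, "dy": 0, "dz": -1, "rx": 0, "ry": 0, "rz": 0},
    {"dx": 0, "dy": 0, "dz": -3, "rx": 0, "ry": 0, "rz": 0},
    {"dx": 0, "dy": 0, "dz": -7, "rx": 0, "ry": 0, "rz": 0},
    {"dx": 0, "dy": 0, "dz": -12, "rx": 0, "ry": 0, "rz": 0},
    {"dx": 0, "dy": 0, "dz": -18, "rx": 0, "ry": 0, "rz": 0},
    {"dx": 0, "dy": 0, "dz": -24, "rx": 0, "ry": 0, "rz": 0},
  ],
)

```text
t: 8.57
eef_pos: [452.8, -312.6, 243.2]
tcp_rot: [-3.136, -0.001, 0.04]
ft_force: [0.6, 0.4, -1.2]
opening: 0.184
```

```bash
python3 pl.py 453 -313 219 3.1416 0 0.037;python3 dipov.py 0 0 180 120 400 290 137
```

```text
t8.57 pos [ 452.8 -312.6  243.2] rpy [-3.136e+00 -1.000e-03  4.000e-02] q [-0.725  0.605  1.891  0.008  0.648  0.8  ] F [ 0.6  0.4 -1.2] op 0.184
d [ 0.1  0.5 24.2] r [-0.05 -0.01  0.02]
```

View pics/dw.png

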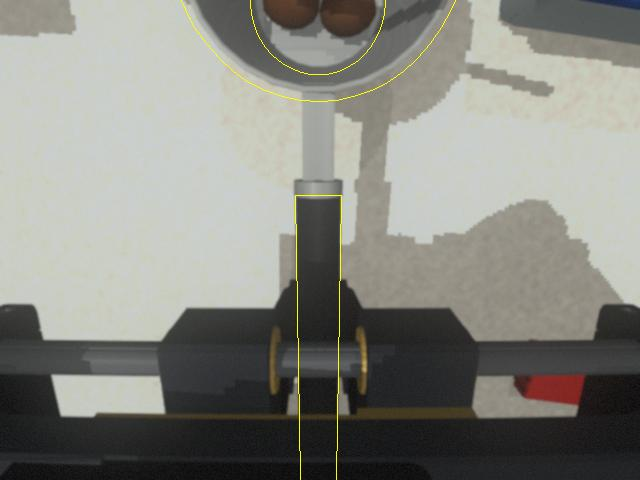

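View pics/ds.png

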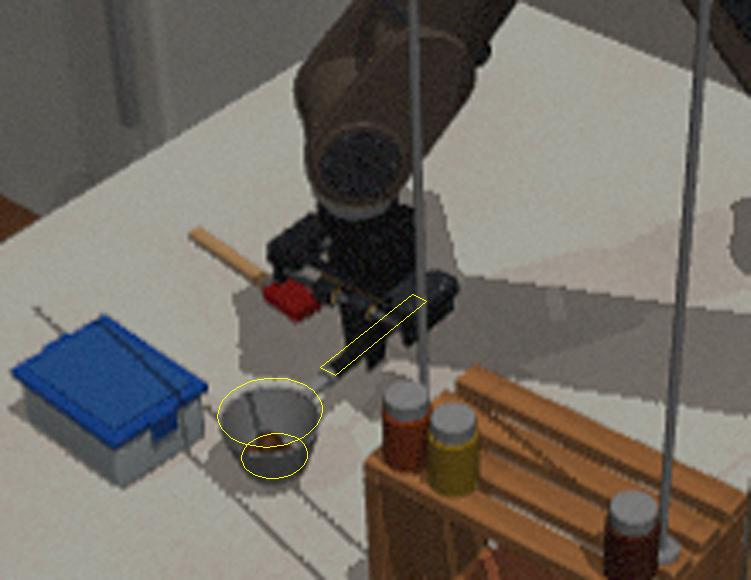

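```bash
python3 - <<'E'
import re
s=open("kin.py").read().replace("OFF=-np.pi/2","OFF=np.pi/2"); open("kin.py","w").write(s)
E
python3 kin.py; sed -i 's/SG=\[1,1\]/SG=[-1,1]/' kin.py; python3 kin.py
```

```text
[ -0.  196.7  65.9 586.8  43.1 411.   81.8] 4.93287188874092e-10 (39, 7) [7.04 5.22 3.61 0.8  0.64 0.23 0.19]
[0. 0. 0.]
[0. 0. 0.]
[ 0.  0. -0.]
[  8.6  82.1  67.5 573.7  30.5 398.6 -27.6] 12.708399233091257 (39, 7) [7.04 5.22 3.61 0.8  0.64 0.23 0.19]
[0.084 0.377 0.978]
[0.002 0.002 0.005]
[0.007 0.007 0.013]
```

```bash
sed -i 's/SG=\[-1,1\]/SG=[1,1]/' kin.py; cat > ik.py <<'E'
from kin import *
KK=[0,196.7,65.9,586.8,43.1,411.0,81.8]
lo=np.array([-3.1,-.84,.05,-1.13,.06,-2.69]); hi=np.array([3.1,2.19,2.79,4.28,2.93,2.69])
def ik(p,Rt,q0):
    def f(q):
        a,A=fk(q,KK); return np.r_[(a-p)/100,(A.inv()*Rt).as_rotvec()]
    r=least_squares(f,np.clip(q0,lo+.01,hi-.01),bounds=(lo,hi)); return r.x,np.linalg.norm(r.fun)
def pose(G,psi,phi,pitch=0): # phi deg
    Rt=R.from_euler("z",psi)*R.from_euler("y",pitch)*R.from_euler("x",phi,degrees=True)*R.from_euler("x",np.pi)
    return np.asarray(G)-Rt.apply([0,0,171.]),Rt
if __name__=="__main__":
  q00=[-0.725,.605,1.891,.008,.648,.8]
  for psi in (0.045,-.1,.15):
   for cx in (650,):
    q=q00
    for phi in range(0,136,15):
        c=np.array([cx,75.]); G=np.r_[c-140*np.array([np.cos(psi),np.sin(psi)]),200]
        p,Rt=pose(G,psi,phi); q,e=ik(p,Rt,q); print(psi,phi,q.round(2),"err %.4f"%e,p.round())
E
python3 ik.py
```

```text
0.045 0 [0.01 0.38 1.87 0.   0.9  1.53] err 0.0000 [510.  69. 371.]
0.045 15 [-0.12  0.39  1.88  0.32  0.95  1.21] err 0.0000 [512.  24. 365.]
0.045 30 [-0.24  0.43  1.89  0.58  1.06  0.94] err 0.0000 [514. -17. 348.]
0.045 45 [-0.33  0.5   1.9   0.78  1.22  0.73] err 0.0000 [516. -52. 321.]
0.045 60 [-0.4   0.59  1.91  0.92  1.39  0.57] err 0.0000 [517. -79. 286.]
0.045 75 [-0.44  0.7   1.92  1.02  1.57  0.45] err 0.0000 [518. -96. 244.]
0.045 90 [-0.46  0.82  1.92  1.1   1.76  0.35] err 0.0000 [ 518. -102.  200.]
0.045 105 [-0.44  0.94  1.92  1.17  1.95  0.26] err 0.0000 [518. -96. 156.]
0.045 120 [-0.4   1.06  1.92  1.22  2.16  0.18] err 0.0000 [517. -79. 115.]
0.045 135 [-0.33  1.15  1.91  1.27  2.38  0.11] err 0.0000 [516. -52.  79.]
-0.1 0 [0.05 0.38 1.86 0.   0.9  1.72] err 0.0000 [511.  89. 371.]
-0.1 15 [-0.08  0.37  1.9   0.34  0.89  1.37] err 0.0000 [506.  45. 365.]
-0.1 30 [-0.21  0.4   1.94  0.65  0.97  1.04] err 0.0000 [502.   4. 348.]
-0.1 45 [-0.31  0.47  1.97  0.88  1.11  0.78] err 0.0000 [499. -31. 321.]
-0.1 60 [-0.39  0.56  2.    1.05  1.28  0.58] err 0.0000 [496.
[... 435 characters left out ...]
.0000 [512.  54. 371.]
0.15 15 [-0.15  0.4   1.86  0.3   0.98  1.09] err 0.0000 [518.  10. 365.]
0.15 30 [-0.26  0.45  1.85  0.53  1.12  0.86] err 0.0000 [524. -30. 348.]
0.15 45 [-0.34  0.52  1.85  0.7   1.29  0.69] err 0.0000 [530. -65. 321.]
0.15 60 [-0.41  0.62  1.85  0.83  1.47  0.56] err 0.0000 [534. -92. 286.]
0.15 75 [-0.44  0.73  1.84  0.93  1.64  0.46] err 0.0000 [ 536. -109.  244.]
0.15 90 [-0.46  0.84  1.84  1.01  1.82  0.38] err 0.0000 [ 537. -115.  200.]
0.15 105 [-0.44  0.95  1.85  1.09  2.01  0.31] err 0.0000 [ 536. -109.  156.]
0.15 120 [-0.41  1.06  1.85  1.15  2.2   0.24] err 0.0000 [534. -92. 115.]
0.15 135 [-0.34  1.15  1.86  1.2   2.41  0.18] err 0.0000 [530. -65.  79.]
```

```bash
cat > path.py <<'E'
from ik import *
q=np.array([-0.725,.605,1.891,.008,.648,.8])
for G in [(453,-312,206),(420,-260,206),(395,-150,206),(385,-50,206),(382,20,206),(382,74,206),(440,74,206),(518,74,206)]:
    p,Rt=pose(G,.045,0); q,e=ik(p,Rt,q); print(G,q.round(2),"%.4f"%e)
import pickle
from cell import env,viewer
w=viewer.read_camera("wrist"); st=env.state()
o=-cv2.Rodrigues(w["rvec"])[0].T@w["tvec"]; print("cam in tool",R.from_euler("xyz",st["tcp_rot"]).inv().apply(o-st["eef_pos"]).round())
E
python3 path.py; python3 pl.py 453 -312 377 3.1416 0 0.045 420 -260 377 3.1416 0 .045
```

```text
(453, -312, 206) [-0.72  0.42  1.78 -0.    0.95  0.8 ] 0.0000
(420, -260, 206) [-0.69  0.34  1.91 -0.    0.89  0.84] 0.0000
(395, -150, 206) [-0.52  0.24  2.06 -0.    0.84  1.01] 0.0000
(385, -50, 206) [-0.3   0.19  2.13  0.    0.81  1.23] 0.0000
(382, 20, 206) [-0.12  0.19  2.14  0.    0.81  1.4 ] 0.0000
(382, 74, 206) [ 0.02  0.2   2.13 -0.    0.81  1.55] 0.0000
(440, 74, 206) [0.02 0.28 2.01 0.   0.85 1.54] 0.0000
(518, 74, 206) [0.02 0.38 1.84 0.   0.92 1.54] 0.0000
cam in tool [76. -0. 21.]
t8.72 pos [ 452.9 -312.7  243.2] rpy [-3.137e+00 -2.000e-03  3.900e-02] q [-0.725  0.605  1.891  0.008  0.647  0.8  ] F [-0.1 -0.  -2.7] op 0.184
d [   0.5   -1.3 -133.8] r [-0.04 -0.02 -0.05]
d [ -30.5  -54.6 -133.6] r [-0.04 -0.02 -0.05]
```

>>> play_rows(
  increments=[
    {"dx": 0, "dy": 0, "dz": -10, "rx": 0, "ry": 0, "rz": 0},
    {"dx": -2, "dy": -3, "dz": -27, "rx": 0, "ry": 0, "rz": 0},
    {"dx": -6, "dy": -8, "dz": -46, "rx": 0, "ry": 0, "rz": 0},
    {"dx": -11, "dy": -16, "dz": -66, "rx": 0, "ry": 0, "rz": 0},
    {"dx": -18, "dy": -27, "dz": -86, "rx": 0, "ry": 0, "rz": 0},
    {"dx": -26, "dy": -40, "dz": -106, "rx": 0, "ry": 0, "rz": 0},
    {"dx": -34, "dy": -56, "dz": -124, "rx": 0, "ry": 0, "rz": 0},
    {"dx": -42, "dy": -74, "dz": -138, "rx": 0, "ry": 0, "rz": 0},
  ],
)

```text
t: 9.38
eef_pos: [407.1, -240.6, 383.3]
tcp_rot: [-3.138, -0.003, 0.039]
ft_force: [0.7, 0.4, -1.6]
opening: 0.18
```

```bash
python3 pl.py 385 -80 381 3.1416 0 0.01 382 88 381 3.1416 0 -.1
```

```text
t9.38 pos [ 407.1 -240.6  383.3] rpy [-3.138e+00 -3.000e-03  3.900e-02] q [-0.674  0.304  1.946  0.006  0.892  0.853] F [ 0.7  0.4 -1.6] op 0.180
d [ -15.9 -161.3    2.8] r [-0.04 -0.03  0.28]
d [ -12.3 -329.3    3.5] r [-0.04 -0.03  1.33]
```

>>> play_rows(
  increments=[
    {"dx": -3, "dy": -20, "dz": 0, "rx": 0, "ry": 0, "rz": 0},
    {"dx": -6, "dy": -41, "dz": 1, "rx": 0, "ry": 0, "rz": 0},
    {"dx": -9, "dy": -63, "dz": 1, "rx": 0, "ry": 0, "rz": 0.1},
    {"dx": -12, "dy": -86, "dz": 2, "rx": 0, "ry": 0, "rz": 0.2},
    {"dx": -14, "dy": -110, "dz": 2, "rx": 0, "ry": 0, "rz": 0.3},
    {"dx": -16, "dy": -134, "dz": 3, "rx": 0, "ry": 0, "rz": 0.4},
    {"dx": -16, "dy": -158, "dz": 3, "rx": 0, "ry": 0, "rz": 0.5},
    {"dx": -16, "dy": -182, "dz": 3, "rx": 0, "ry": 0, "rz": 0.6},
  ],
)

```text
t: 10.05
eef_pos: [383.5, -58.2, 381.4]
tcp_rot: [-3.138, -0.003, -0.025]
ft_force: [0.3, 0.3, -1.5]
opening: 0.182
```

```bash
python3 pl.py 382 88 381 3.1416 0 -.1; python3 dipov.py 0 0 160 120 440 332 140
```

```text
t10.05 pos [383.5 -58.2 381.4] rpy [-3.138e+00 -3.000e-03 -2.500e-02] q [-0.322  0.187  2.128  0.006  0.825  1.269] F [ 0.3  0.3 -1.5] op 0.182
d [  -5.1 -146.1    0.9] r [-0.04 -0.03  0.72]
```

View pics/ds.png

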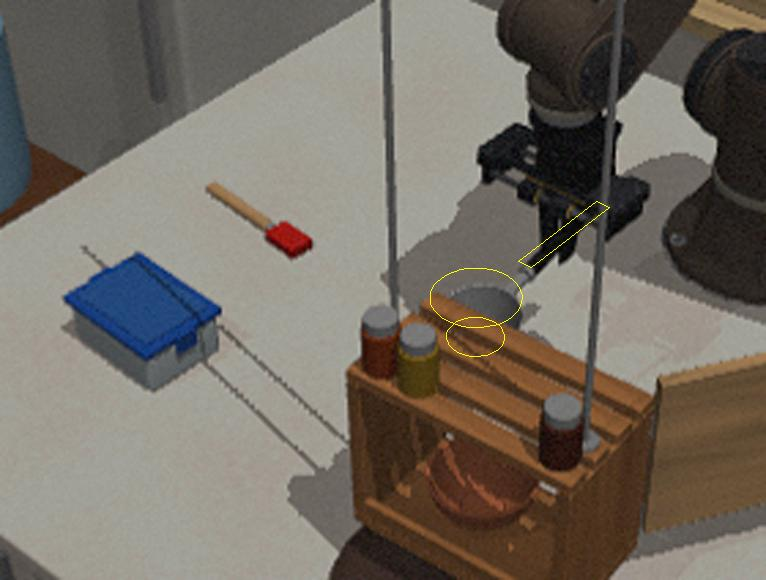

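View pics/dw.png

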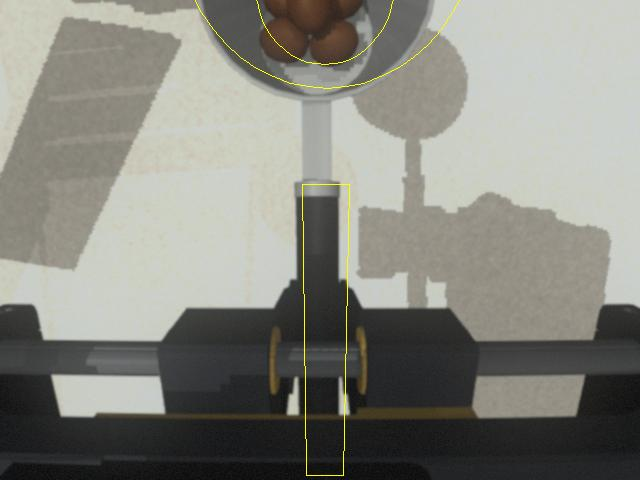

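```bash
cat > dr.py <<'E'
from dipov import *
st=env.state(); w=viewer.read_camera("wrist"); cv2.imwrite("pics/wr.png",w["image"][:,:,::-1])
th=np.linspace(0,2*np.pi,721)
for g in (139,141):
  for a in range(0,17,2):
    f=pts(st,a,0,grip=g); P=proj(w,f(np.c_[48*np.cos(th),48*np.sin(th),0*th+55])); B=proj(w,f(np.c_[31*np.cos(th),31*np.sin(th),0*th]))
    k=P[:,1]>0; print(g,a,"rim low %.0f"%P[:,1].max(),"x at top %.0f %.0f"%(P[k,0].min(),P[k,0].max()),"base low %.0f"%B[:,1].max(),"grip %.0f"%proj(w,[f([-82,0,57])])[0,1])
E
python3 dr.py
```

```text
139 0 rim low 93 x at top 185 453 base low 68 grip 192
139 2 rim low 94 x at top 187 450 base low 74 grip 191
139 4 rim low 95 x at top 190 448 base low 79 grip 190
139 6 rim low 96 x at top 192 446 base low 84 grip 189
139 8 rim low 97 x at top 194 444 base low 90 grip 188
139 10 rim low 98 x at top 196 441 base low 95 grip 187
139 12 rim low 100 x at top 199 439 base low 100 grip 187
139 14 rim low 102 x at top 201 436 base low 106 grip 186
139 16 rim low 104 x at top 204 434 base low 111 grip 186
141 0 rim low 87 x at top 188 450 base low 64 grip 187
141 2 rim low 88 x at top 190 448 base low 69 grip 185
141 4 rim low 89 x at top 192 446 base low 75 grip 184
141 6 rim low 90 x at top 194 444 base low 80 grip 183
141 8 rim low 91 x at top 196 442 base low 85 grip 182
141 10 rim low 93 x at top 198 440 base low 91 grip 182
141 12 rim low 95 x at top 200 438 base low 96 grip 182
141 14 rim low 97 x at top 202 436 base low 102 grip 181
141 16 rim low 100 x at top 204 433 base low 107 grip 181
```

View pics/wr.png

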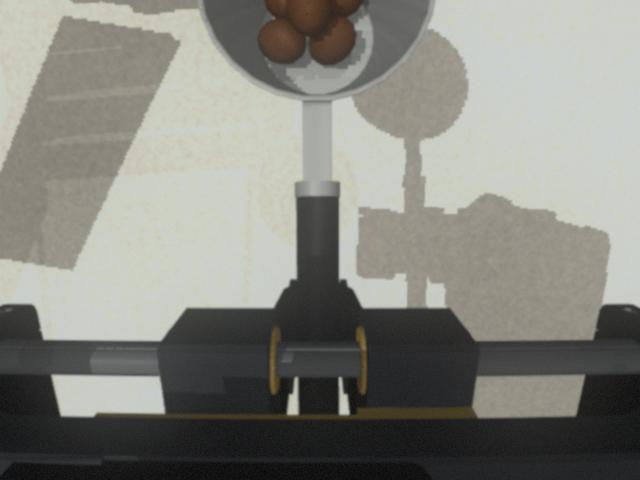

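>>> play_rows(
  increments=[
    {"dx": 0, "dy": 0, "dz": 0, "rx": 0, "ry": 0, "rz": 0},
    {"dx": 0, "dy": 0, "dz": 0, "rx": 0, "ry": 0, "rz": 0},
    {"dx": 0, "dy": 0, "dz": 0, "rx": 0, "ry": 0, "rz": 0},
    {"dx": 0, "dy": 0, "dz": 0, "rx": 0, "ry": 0, "rz": 0},
    {"dx": 0, "dy": 0, "dz": 0, "rx": 0, "ry": 0, "rz": 0},
    {"dx": 0, "dy": 0, "dz": 0, "rx": 0, "ry": 0, "rz": 0},
    {"dx": 0, "dy": 0, "dz": 0, "rx": 0, "ry": 0, "rz": 0},
    {"dx": 0, "dy": 0, "dz": 0, "rx": 0, "ry": 0, "rz": 0},
  ],
)

```text
t: 10.87
eef_pos: [383.7, -58.3, 381.4]
tcp_rot: [-3.138, -0.003, -0.021]
ft_force: [-1.5, -0.4, -1.5]
opening: 0.182
```

```bash
python3 dr.py|tail -7|head -4;python3 pl.py 382 88 381 3.1416 0 -.1
```

```text
141 4 rim low 89 x at top 192 446 base low 75 grip 184
141 6 rim low 90 x at top 194 444 base low 80 grip 183
141 8 rim low 91 x at top 196 442 base low 85 grip 182
141 10 rim low 93 x at top 198 440 base low 91 grip 182
t10.92 pos [383.7 -58.3 381.4] rpy [-3.138e+00 -3.000e-03 -2.100e-02] q [-0.322  0.187  2.128  0.006  0.825  1.266] F [-0.2  0.5 -1.7] op 0.179
d [  -4.8 -146.2    0.9] r [-0.04 -0.03  0.75]
```

View pics/wr.png

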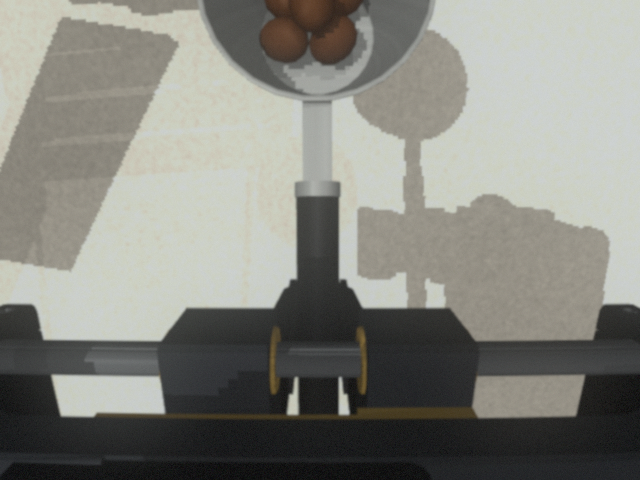

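```bash
python3 dipov.py 12 0 300 180 420 270 139; cp pics/ds.png pics/d12.png; python3 dipov.py 16 0 300 180 420 270 139
```

```text
(no output)
```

View pics/d12.png

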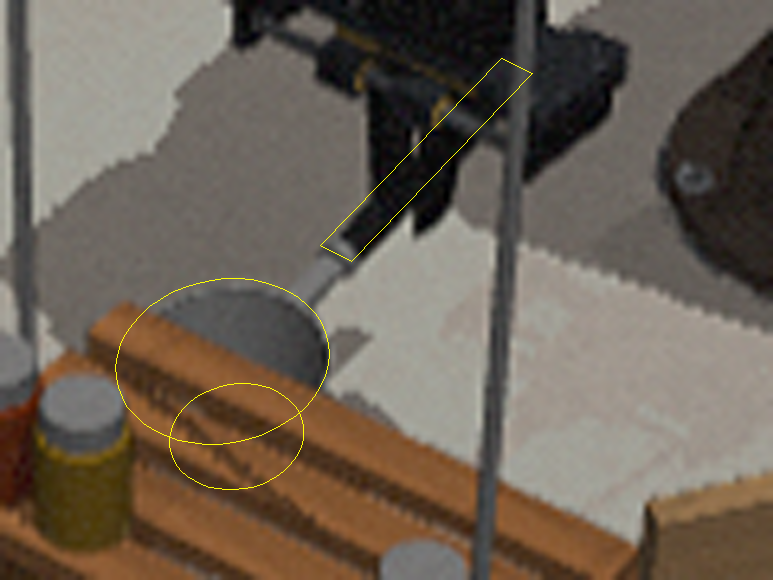

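View pics/ds.png

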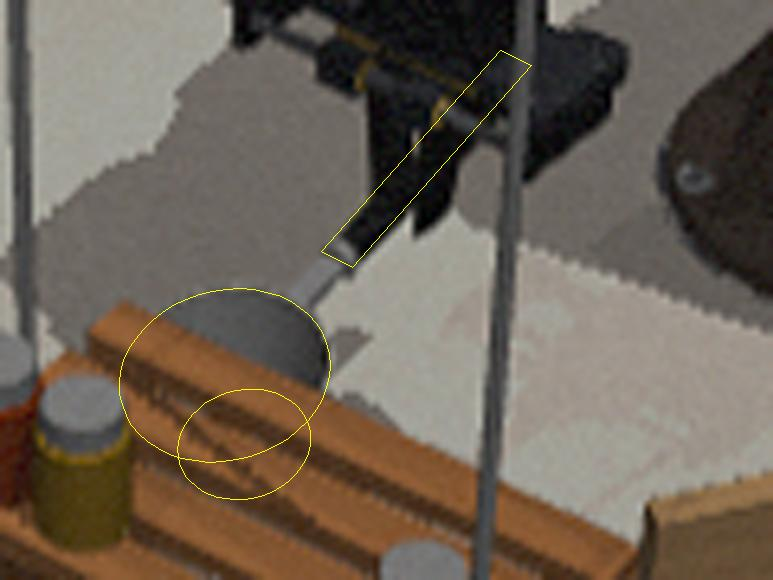

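View pics/dw.png

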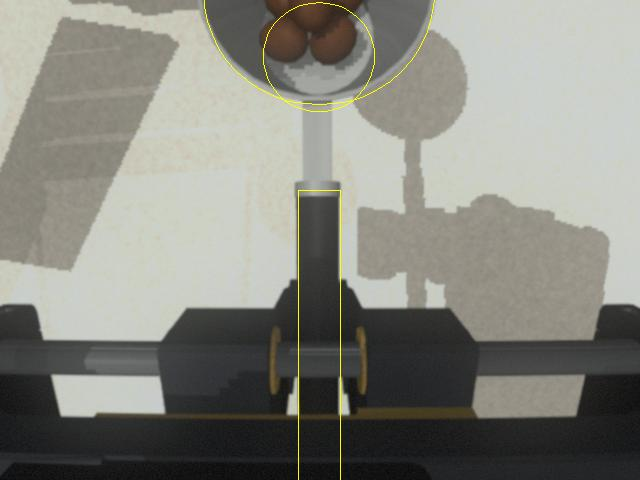

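```bash
cat > pp.py <<'E'
# python3 pp.py "Gx Gy Gz psi phi delta" ... : relative rows from the present pose, and IK check
import sys
from ik import *
from cell import env
from pl import log
def tool(psi,phi,dl): return R.from_euler("z",psi)*R.from_euler("x",phi,degrees=True)*R.from_euler("x",np.pi)*R.from_euler("y",dl,degrees=True)
st=env.state(); log(st); R0=R.from_euler("xyz",st["tcp_rot"]); p0=st["eef_pos"]; q=st["joints"]
print("t%.2f pos %s rpy %s q %s F %s op %.3f G %s"%(st["t"],p0.round(1),st["tcp_rot"].round(3),q.round(2),st["ft_force"].round(1),st["opening"],(p0+R0.apply([0,0,171])).round(1)))
for a in sys.argv[1:]:
    v=[float(x) for x in a.split()]; Rt=tool(*v[3:]); p=np.array(v[:3])-Rt.apply([0,0,171.])
    q2,e=ik(p,Rt,q); d=R0.inv().apply(p-p0); r=(R0.inv()*Rt).as_rotvec()/np.radians(6)
    print(a,"| d",d.round(1),"r",r.round(2),"| q",q2.round(2),"e%.3f dq %.2f"%(e,np.abs(q2-q).max())); q=q2
E
python3 pp.py "383 -40 210 -.03 2 3" "383 -20 210 -.04 4 6" "383 0 210 -.05 7 9" "383 20 210 -.06 10 12" "383 40 210 -.07 13 12" "383 58 210 -.08 16 12" "383 74 210 -.09 18 12" "383 88 210 -.1 20 12"
```

```text
t11.12 pos [383.7 -58.2 381.4] rpy [-3.138e+00 -3.000e-03 -2.100e-02] q [-0.32  0.19  2.13  0.01  0.82  1.27] F [ 0.6  0.3 -2.1] op 0.187 G [384.3 -57.6 210.4]
383 -40 210 -.03 2 3 | d [-10.1 -12.3   0.8] r [0.29 0.47 0.09] | q [-0.31  0.17  2.16  0.07  0.78  1.25] e0.000 dq 0.06
383 -20 210 -.04 4 6 | d [-19.6 -26.6   1.8] r [0.62 0.97 0.21] | q [-0.29  0.15  2.19  0.14  0.72  1.23] e0.000 dq 0.07
383 0 210 -.05 7 9 | d [-29.3 -38.4   3.8] r [1.11 1.48 0.36] | q [-0.28  0.13  2.22  0.25  0.67  1.17] e0.000 dq 0.11
383 20 210 -.06 10 12 | d [-39.  -50.5   6.8] r [1.58 2.   0.54] | q [-0.26  0.12  2.26  0.36  0.62  1.11] e0.000 dq 0.12
383 40 210 -.07 13 12 | d [-40.2 -62.3   8.5] r [2.07 2.01 0.69] | q [-0.24  0.12  2.27  0.44  0.63  1.08] e0.000 dq 0.08
383 58 210 -.08 16 12 | d [-41.4 -72.2  10.8] r [2.56 2.04 0.84] | q [-0.22  0.12  2.27  0.52  0.64  1.05] e0.000 dq 0.08
383 74 210 -.09 18 12 | d [-42.6 -83.   12.5] r [2.88 2.06 0.96] | q [-0.2   0.13  2.28  0.58  0.63  1.04] e0.000 dq 0.06
383 88 210 -.1 20 12 | d [-43.8 -91.9  14.5] r [3.2  2.08 1.09] | q [-0.18  0.13  2.29  0.64  0.63  1.03] e0.000 dq 0.06
```

>>> play_rows(
  increments=[
    {"dx": -10, "dy": -12, "dz": 0.8, "rx": 0.3, "ry": 0.47, "rz": 0.1},
    {"dx": -19.6, "dy": -26.6, "dz": 1.8, "rx": 0.62, "ry": 0.97, "rz": 0.2},
    {"dx": -29.3, "dy": -38.4, "dz": 3.8, "rx": 1.1, "ry": 1.48, "rz": 0.36},
    {"dx": -39, "dy": -50.5, "dz": 6.8, "rx": 1.58, "ry": 2, "rz": 0.54},
    {"dx": -40.2, "dy": -62.3, "dz": 8.5, "rx": 2.07, "ry": 2, "rz": 0.69},
    {"dx": -41.4, "dy": -72.2, "dz": 10.8, "rx": 2.56, "ry": 2.04, "rz": 0.84},
    {"dx": -42.6, "dy": -83, "dz": 12.5, "rx": 2.88, "ry": 2.06, "rz": 0.96},
    {"dx": -43.8, "dy": -92, "dz": 14.5, "rx": 3.2, "ry": 2.08, "rz": 1.1},
  ],
)

```text
t: 11.78
eef_pos: [341.8, 35.3, 367.1]
tcp_rot: [-2.784, -0.196, -0.174]
ft_force: [0.2, -0.5, -2.2]
opening: 0.184
```

```bash
python3 pp.py "383 88 210 -.1 20 12" ; python3 - <<'E'
from dipov import *
st=env.state()
t=viewer.read_camera("top"); s=viewer.read_camera("scene"); w=viewer.read_camera("wrist")
f=pts(st,12,0,grip=138)
draw(t,f,200,130,360,330,3,"pics/a1.png");draw(s,f,300,180,440,330,4,"pics/a2.png");draw(w,f,0,0,640,480,1,"pics/a3.png")
print("cup centre",f([0,0,48]).round(1),"rim axis z",R.from_euler("xyz",st["tcp_rot"]).as_euler("xyz").round(3))
E
```

```text
t11.78 pos [341.8  35.3 367.1] rpy [-2.784 -0.196 -0.174] q [-0.18  0.13  2.29  0.64  0.63  1.03] F [ 0.2 -0.5 -2.2] op 0.184 G [382.9  88.9 210. ]
383 88 210 -.1 20 12 | d [ 0.3  0.6 -0.2] r [-0.01 -0.   -0.01] | q [-0.18  0.13  2.29  0.64  0.63  1.03] e0.000 dq 0.00
cup centre [520.2  74.9 210. ] rim axis z [-2.784 -0.196 -0.174]
```

View pics/a1.png

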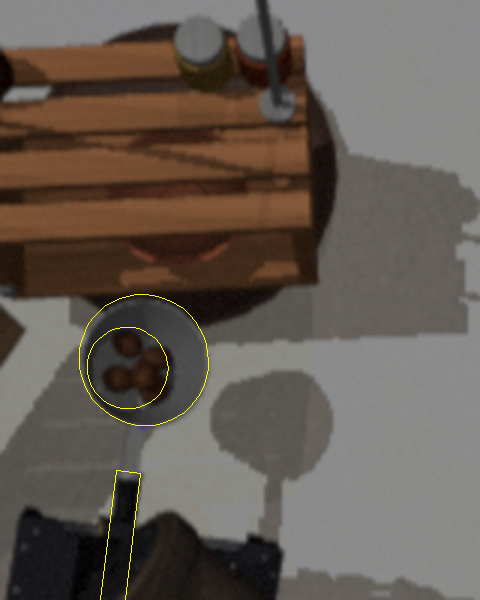

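View pics/a2.png

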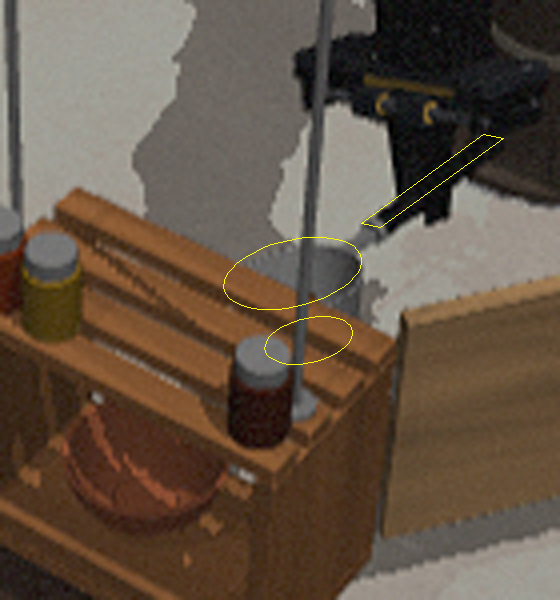

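View pics/a3.png

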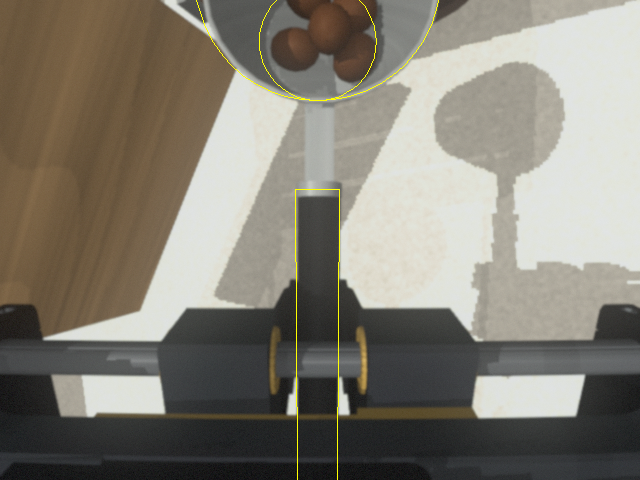

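```bash
python3 pp.py "392 88 210 -.1 20 12" "410 88 210 -.1 20 12" "430 88 210 -.1 20 12"  "450 88 210 -.1 20 12" "470 88 210 -.1 20 12" "490 88 210 -.1 20 12" "506 88 210 -.1 20 12" "516 88 210 -.1 20 12"
```

```text
t11.93 pos [341.9  34.9 367.1] rpy [-2.787 -0.196 -0.172] q [-0.18  0.13  2.29  0.63  0.63  1.03] F [ 0.6 -0.1 -1.3] op 0.183 G [382.8  88.1 209.8]
392 88 210 -.1 20 12 | d [ 8.8 -0.6  2. ] r [0.01 0.01 0.01] | q [-0.17  0.14  2.27  0.63  0.63  1.04] e0.000 dq 0.02
410 88 210 -.1 20 12 | d [26.2 -2.3  6.3] r [0.01 0.01 0.01] | q [-0.16  0.17  2.23  0.62  0.64  1.05] e0.000 dq 0.04
430 88 210 -.1 20 12 | d [45.5 -4.2 11.1] r [0.01 0.01 0.01] | q [-0.15  0.2   2.19  0.62  0.64  1.07] e0.000 dq 0.04
450 88 210 -.1 20 12 | d [64.9 -6.1 15.9] r [0.01 0.01 0.01] | q [-0.15  0.22  2.15  0.6   0.65  1.09] e0.000 dq 0.04
470 88 210 -.1 20 12 | d [84.2 -7.9 20.7] r [0.01 0.01 0.01] | q [-0.14  0.25  2.11  0.59  0.66  1.12] e0.000 dq 0.04
490 88 210 -.1 20 12 | d [103.5  -9.8  25.5] r [0.01 0.01 0.01] | q [-0.13  0.28  2.07  0.58  0.67  1.14] e0.000 dq 0.04
506 88 210 -.1 20 12 | d [119.  -11.3  29.3] r [0.01 0.01 0.01] | q [-0.13  0.3   2.03  0.57  0.68  1.15] e0.000 dq 0.03
516 88 210 -.1 20 12 | d [128.6 -12.2  31.7] r [0.01 0.01 0.01] | q [-0.13  0.31  2.01  0.57  0.68  1.16] e0.000 dq 0.02
```

>>> play_rows(
  increments=[
    {"dx": 8.8, "dy": -0.6, "dz": 2, "rx": 0, "ry": 0, "rz": 0},
    {"dx": 26.2, "dy": -2.3, "dz": 6.3, "rx": 0, "ry": 0, "rz": 0},
    {"dx": 45.5, "dy": -4.2, "dz": 11.1, "rx": 0, "ry": 0, "rz": 0},
    {"dx": 65, "dy": -6, "dz": 16, "rx": 0, "ry": 0, "rz": 0},
    {"dx": 84, "dy": -8, "dz": 20.7, "rx": 0, "ry": 0, "rz": 0},
    {"dx": 103.5, "dy": -10, "dz": 25.5, "rx": 0, "ry": 0, "rz": 0},
    {"dx": 119, "dy": -11.3, "dz": 29.3, "rx": 0, "ry": 0, "rz": 0},
    {"dx": 128.6, "dy": -12.2, "dz": 31.7, "rx": 0, "ry": 0, "rz": 0},
  ],
)

```text
t: 12.6
eef_pos: [477.0, 34.0, 367.1]
tcp_rot: [-2.788, -0.197, -0.172]
ft_force: [-0.3, 0.4, -2.2]
opening: 0.182
```

```bash
python3 pp.py "516 88 210 -.1 25 12" "516 88 210 -.1 30 12" "516 88 210 -.1 36 12" "516 88 210 -.1 41 12" "516 88 210 -.1 46 12" "516 88 210 -.1 51 12" "516 88 210 -.1 56 12" "516 88 210 -.1 60 12"; python3 - <<'E'
from dipov import *
st=env.state()
t=viewer.read_camera("top"); s=viewer.read_camera("scene")
f=pts(st,12,0,grip=138)
draw(t,f,200,130,360,330,3,"pics/b1.png");draw(s,f,280,220,420,350,5,"pics/b2.png")
print(f([0,0,48]))
E
```

```text
t12.60 pos [477.   34.  367.1] rpy [-2.788 -0.197 -0.172] q [-0.13  0.32  2.01  0.56  0.69  1.16] F [-0.3  0.4 -2.2] op 0.182 G [518.1  87.  209.8]
516 88 210 -.1 25 12 | d [-2.3 14.1  0.3] r [ 0.84 -0.    0.18] | q [-0.17  0.32  2.03  0.7   0.72  1.03] e0.000 dq 0.14
516 88 210 -.1 30 12 | d [-2.7 28.6  2.2] r [ 1.65 -0.    0.35] | q [-0.21  0.34  2.04  0.82  0.77  0.91] e0.000 dq 0.12
516 88 210 -.1 36 12 | d [-3.5 45.7  6.1] r [ 2.63 -0.    0.56] | q [-0.26  0.36  2.06  0.94  0.84  0.79] e0.000 dq 0.12
516 88 210 -.1 41 12 | d [-4.5 59.5 10.6] r [ 3.45 -0.    0.74] | q [-0.3   0.38  2.07  1.02  0.9   0.7 ] e0.000 dq 0.09
516 88 210 -.1 46 12 | d [-5.7 72.9 16.4] r [ 4.26 -0.    0.91] | q [-0.33  0.41  2.08  1.09  0.97  0.63] e0.000 dq 0.08
516 88 210 -.1 51 12 | d [-7.2 85.7 23.2] r [ 5.08 -0.    1.08] | q [-0.36  0.44  2.09  1.15  1.04  0.56] e0.000 dq 0.07
516 88 210 -.1 56 12 | d [-8.8 97.8 31.1] r [ 5.89 -0.    1.26] | q [-0.39  0.48  2.1   1.21  1.11  0.5 ] e0.000 dq 0.07
516 88 210 -.1 60 12 | d [-10.3 107.   38.2] r [ 6.54 -0.    1.39] | q [-0.41  0.5   2.11  1.24  1.17  0.46] e0.000 dq 0.06
[655.44150099  73.20569257 209.87767976]
```

View pics/b1.png

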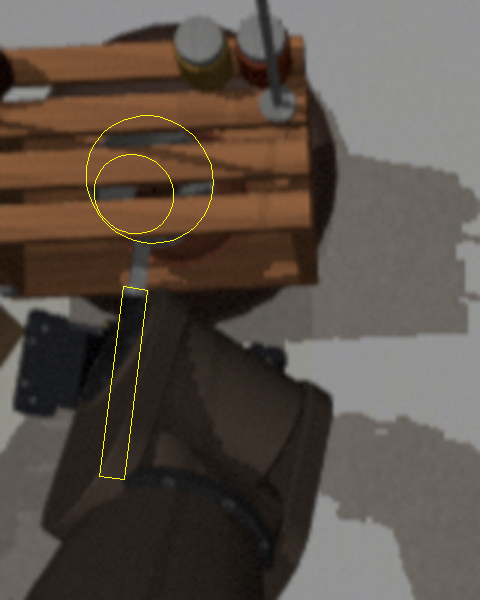

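View pics/b2.png

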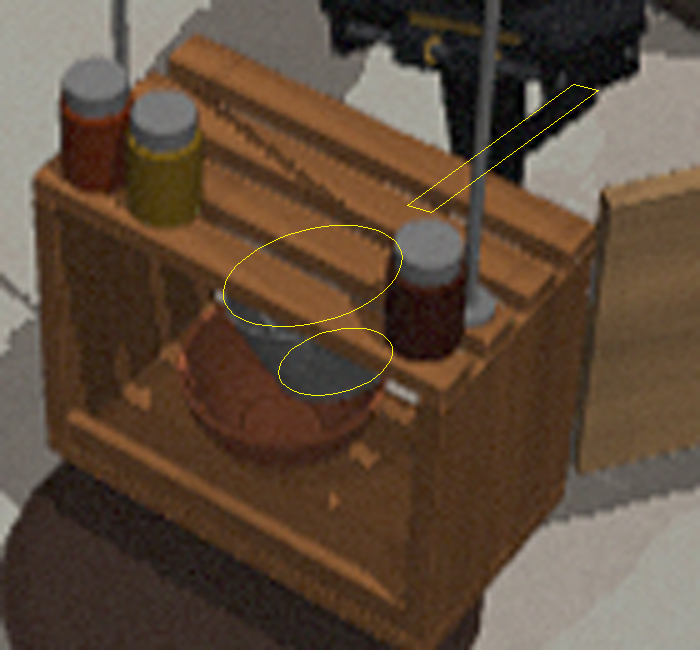

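>>> play_rows(
  increments=[
    {"dx": -1, "dy": 14, "dz": 0.3, "rx": 0.84, "ry": 0, "rz": 0.18},
    {"dx": -2, "dy": 28.6, "dz": 2.2, "rx": 1.65, "ry": 0, "rz": 0.35},
    {"dx": -3.5, "dy": 45.7, "dz": 6.1, "rx": 2.63, "ry": 0, "rz": 0.56},
    {"dx": -4.5, "dy": 59.5, "dz": 10.6, "rx": 3.45, "ry": 0, "rz": 0.74},
    {"dx": -5.7, "dy": 73, "dz": 16.4, "rx": 4.26, "ry": 0, "rz": 0.91},
    {"dx": -7.2, "dy": 85.7, "dz": 23.2, "rx": 5.08, "ry": 0, "rz": 1.08},
    {"dx": -8.8, "dy": 97.8, "dz": 31.1, "rx": 5.89, "ry": 0, "rz": 1.26},
    {"dx": -10.3, "dy": 107, "dz": 38.2, "rx": 6.54, "ry": 0, "rz": 1.39},
  ],
)

```text
t: 13.37
eef_pos: [464.7, -53.2, 293.0]
tcp_rot: [-2.081, -0.104, -0.284]
ft_force: [0.0, -0.2, -1.1]
opening: 0.185
```

```bash
python3 pp.py "516 88 210 -.1 64 12" "516 88 210 -.1 68 12" "516 88 210 -.1 72 12" "516 88 210 -.1 76 12" "516 88 210 -.1 80 12" "516 88 210 -.1 84 12" "516 88 210 -.1 88 12" "516 88 210 -.1 92 12"; python3 - <<'E'
from dipov import *
st=env.state()
s=viewer.read_camera("scene")
f=pts(st,12,0,grip=138)
draw(s,f,280,220,420,350,5,"pics/b3.png")
print(f([0,0,48]))
E
```

```text
t13.37 pos [464.7 -53.2 293. ] rpy [-2.081 -0.104 -0.284] q [-0.41  0.51  2.11  1.24  1.17  0.45] F [ 0.  -0.2 -1.1] op 0.185 G [514.8  87.6 209.8]
516 88 210 -.1 64 12 | d [ 1.2 10.7  1. ] r [ 0.62 -0.01  0.13] | q [-0.43  0.54  2.12  1.27  1.23  0.42] e0.000 dq 0.06
516 88 210 -.1 68 12 | d [ 1.  22.3  2.1] r [ 1.27 -0.01  0.27] | q [-0.44  0.57  2.12  1.3   1.28  0.38] e0.000 dq 0.06
516 88 210 -.1 72 12 | d [ 0.6 33.8  4.1] r [ 1.92 -0.01  0.41] | q [-0.45  0.6   2.13  1.33  1.34  0.35] e0.000 dq 0.06
516 88 210 -.1 76 12 | d [ 0.  45.2  6.8] r [ 2.58 -0.01  0.55] | q [-0.46  0.64  2.13  1.35  1.4   0.32] e0.000 dq 0.06
516 88 210 -.1 80 12 | d [-0.7 56.3 10.3] r [ 3.23 -0.01  0.68] | q [-0.47  0.67  2.14  1.37  1.46  0.29] e0.000 dq 0.06
516 88 210 -.1 84 12 | d [-1.6 67.1 14.5] r [ 3.88 -0.01  0.82] | q [-0.47  0.71  2.14  1.38  1.52  0.27] e0.000 dq 0.06
516 88 210 -.1 88 12 | d [-2.7 77.6 19.5] r [ 4.53 -0.01  0.96] | q [-0.48  0.75  2.14  1.4   1.58  0.24] e0.000 dq 0.06
516 88 210 -.1 92 12 | d [-3.9 87.8 25.2] r [ 5.18 -0.01  1.1 ] | q [-0.48  0.78  2.14  1.41  1.64  0.22] e0.000 dq 0.06
[652.05299813  73.63534332 209.88375557]
```

View pics/b3.png

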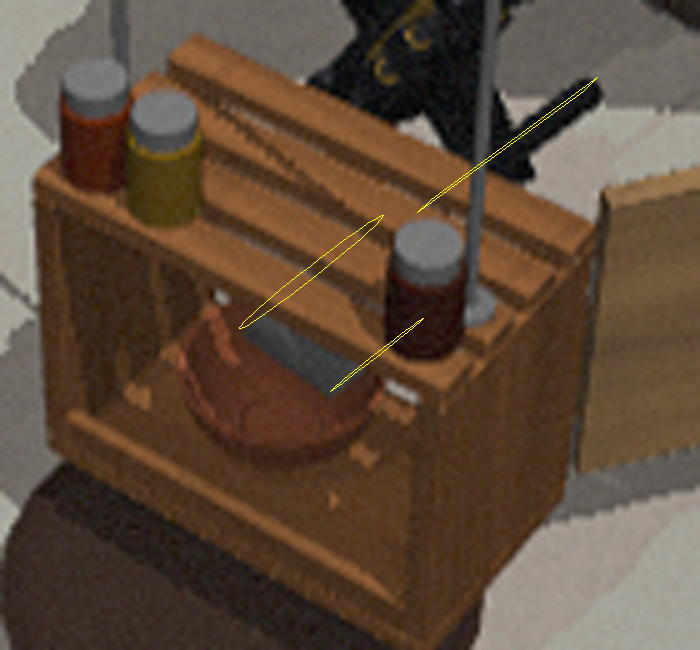

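>>> play_rows(
  increments=[
    {"dx": 1.2, "dy": 10.7, "dz": 1, "rx": 0.62, "ry": 0, "rz": 0.13},
    {"dx": 1, "dy": 22.3, "dz": 2.1, "rx": 1.27, "ry": 0, "rz": 0.27},
    {"dx": 0.6, "dy": 33.8, "dz": 4.1, "rx": 1.92, "ry": 0, "rz": 0.41},
    {"dx": 0, "dy": 45.2, "dz": 6.8, "rx": 2.58, "ry": 0, "rz": 0.55},
    {"dx": -0.7, "dy": 56.3, "dz": 10.3, "rx": 3.23, "ry": 0, "rz": 0.68},
    {"dx": -1.6, "dy": 67.1, "dz": 14.5, "rx": 3.88, "ry": 0, "rz": 0.82},
    {"dx": -2.7, "dy": 77.6, "dz": 19.5, "rx": 4.53, "ry": 0, "rz": 0.96},
    {"dx": -3.9, "dy": 87.8, "dz": 25.2, "rx": 5.18, "ry": 0, "rz": 1.1},
  ],
)

```text
t: 14.08
eef_pos: [463.5, -75.0, 202.5]
tcp_rot: [-1.533, 0.01, -0.31]
ft_force: [-0.6, -0.1, -1.7]
opening: 0.18
```

```bash
python3 pp.py "516 88 210 -.1 95 12" "516 88 210 -.1 98 12" "516 88 210 -.1 101 12" "516 88 210 -.1 104 12" "516 88 210 -.1 107 12" "516 88 210 -.1 110 12" "516 88 210 -.1 113 12" "516 88 210 -.1 115 12"; python3 - <<'E'
from dipov import *
st=env.state()
s=viewer.read_camera("scene")
f=pts(st,12,0,grip=138)
draw(s,f,280,220,420,350,5,"pics/b4.png")
print(f([0,0,48]))
E
```

```text
t14.08 pos [463.5 -75.  202.5] rpy [-1.533  0.01  -0.31 ] q [-0.48  0.79  2.14  1.42  1.64  0.22] F [-0.6 -0.1 -1.7] op 0.180 G [515.8  87.7 208.9]
516 88 210 -.1 95 12 | d [0.3 7.1 0.6] r [ 0.46 -0.01  0.07] | q [-0.48  0.81  2.14  1.42  1.69  0.2 ] e0.000 dq 0.04
516 88 210 -.1 98 12 | d [ 0.2 15.8  1.2] r [ 0.94 -0.01  0.18] | q [-0.47  0.84  2.14  1.43  1.73  0.19] e0.000 dq 0.05
516 88 210 -.1 101 12 | d [-0.  24.5  2.3] r [ 1.43 -0.01  0.28] | q [-0.47  0.87  2.14  1.44  1.78  0.17] e0.000 dq 0.05
516 88 210 -.1 104 12 | d [-0.3 33.1  3.9] r [ 1.92 -0.01  0.39] | q [-0.46  0.9   2.14  1.45  1.82  0.16] e0.000 dq 0.05
516 88 210 -.1 107 12 | d [-0.7 41.6  5.8] r [ 2.41 -0.01  0.49] | q [-0.46  0.92  2.14  1.46  1.87  0.15] e0.000 dq 0.05
516 88 210 -.1 110 12 | d [-1.2 50.   8.2] r [ 2.9  -0.02  0.6 ] | q [-0.45  0.95  2.14  1.47  1.92  0.13] e0.000 dq 0.05
516 88 210 -.1 113 12 | d [-1.8 58.3 11.1] r [ 3.39 -0.02  0.7 ] | q [-0.44  0.98  2.13  1.47  1.97  0.12] e0.000 dq 0.05
516 88 210 -.1 115 12 | d [-2.3 63.7 13.2] r [ 3.72 -0.02  0.77] | q [-0.43  0.99  2.13  1.48  2.    0.11] e0.000 dq 0.03
[653.07321301  73.74375821 208.57586551]
```

View pics/b4.png

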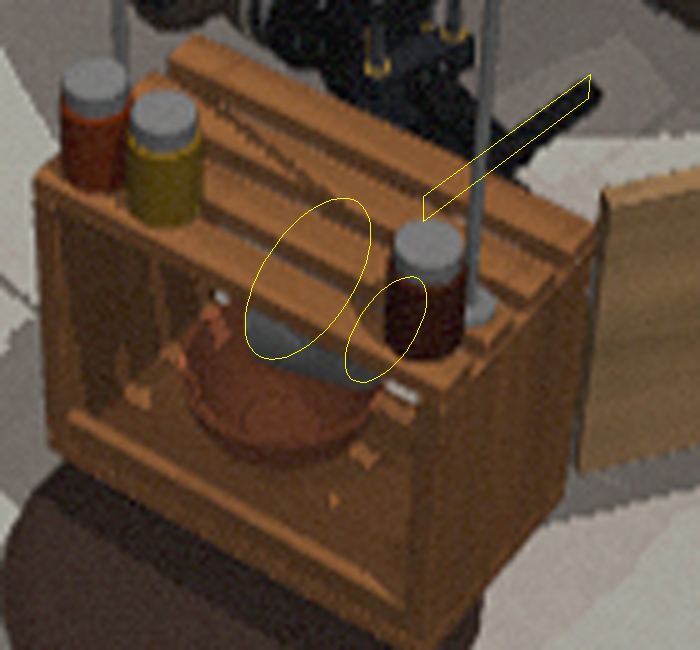

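>>> play_rows(
  increments=[
    {"dx": 0.3, "dy": 7.1, "dz": 0.6, "rx": 0.46, "ry": 0, "rz": 0.07},
    {"dx": 0.2, "dy": 15.8, "dz": 1.2, "rx": 0.94, "ry": 0, "rz": 0.18},
    {"dx": 0, "dy": 24.5, "dz": 2.3, "rx": 1.43, "ry": 0, "rz": 0.28},
    {"dx": -0.3, "dy": 33.1, "dz": 3.9, "rx": 1.92, "ry": 0, "rz": 0.39},
    {"dx": -0.7, "dy": 41.6, "dz": 5.8, "rx": 2.41, "ry": 0, "rz": 0.49},
    {"dx": -1.2, "dy": 50, "dz": 8.2, "rx": 2.9, "ry": 0, "rz": 0.6},
    {"dx": -1.8, "dy": 58.3, "dz": 11.1, "rx": 3.39, "ry": 0, "rz": 0.7},
    {"dx": -2.3, "dy": 63.7, "dz": 13.2, "rx": 3.72, "ry": 0, "rz": 0.77},
  ],
)

```text
t: 14.8
eef_pos: [465.4, -58.4, 137.7]
tcp_rot: [-1.139, 0.092, -0.29]
ft_force: [0.0, -0.8, -0.8]
opening: 0.18
```

```bash
python3 pp.py "516 88 210 -.1 115 12"  "516 88 210 -.1 118 12"; python3 - <<'E'
from dipov import *
st=env.state()
s=viewer.read_camera("scene");w=viewer.read_camera("wrist");t=viewer.read_camera("top")
f=pts(st,12,0,grip=138)
draw(s,f,280,220,420,350,5,"pics/b5.png")
crop(t,150,130,330,330,3,"pics/b6.png")
cv2.imwrite("pics/b7.png",w["image"][:,:,::-1])
print(f([0,0,48]))
E
```

```text
t14.80 pos [465.4 -58.4 137.7] rpy [-1.139  0.092 -0.29 ] q [-0.43  1.    2.13  1.48  2.    0.11] F [ 0.  -0.8 -0.8] op 0.180 G [516.   88.5 209.1]
516 88 210 -.1 115 12 | d [ 0.2 -1.8 -0. ] r [-0.04 -0.01 -0.04] | q [-0.43  0.99  2.13  1.48  2.    0.11] e0.000 dq 0.00
516 88 210 -.1 118 12 | d [0.2 6.9 0.1] r [ 0.45 -0.01  0.07] | q [-0.42  1.02  2.13  1.49  2.05  0.1 ] e0.000 dq 0.05
[653.30380303  74.80010345 208.64147395]
```

View pics/b5.png

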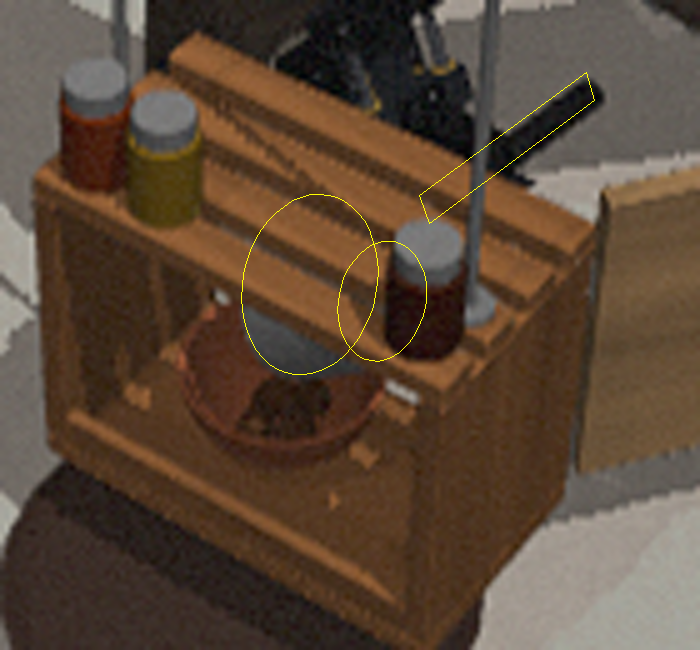

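View pics/b6.png

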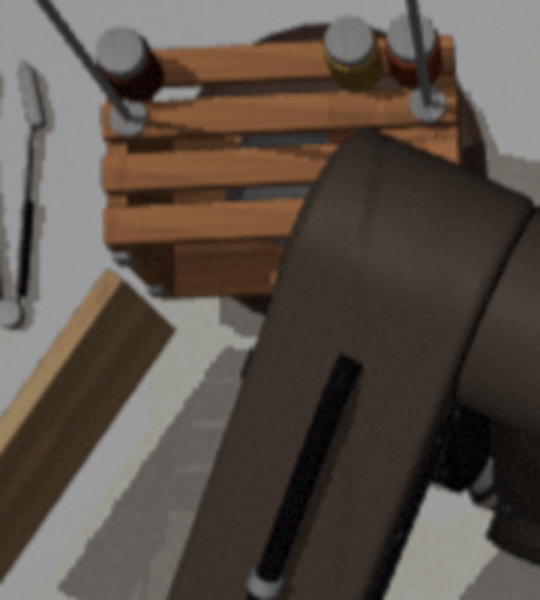

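View pics/b7.png

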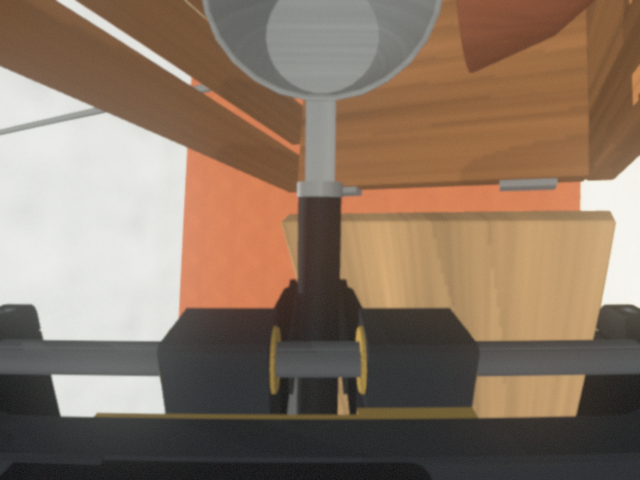

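```bash
python3 pp.py "516 88 210 -.1 111 12" "516 88 210 -.1 105 12" "516 88 210 -.1 99 12" "516 88 210 -.1 93 12" "516 88 210 -.1 87 12" "516 88 210 -.1 81 12" "516 88 210 -.1 75 12" "516 88 210 -.1 69 12"
```

```text
t14.95 pos [465.4 -58.5 137.9] rpy [-1.141  0.092 -0.29 ] q [-0.43  1.    2.13  1.48  2.    0.11] F [ 0.1  1.  -1.8] op 0.181 G [516.   88.6 208.9]
516 88 210 -.1 111 12 | d [  0.1 -13.3   0.3] r [-0.67 -0.01 -0.17] | q [-0.44  0.96  2.14  1.47  1.93  0.13] e0.000 dq 0.07
516 88 210 -.1 105 12 | d [ -0.4 -30.6   2.5] r [-1.65 -0.01 -0.38] | q [-0.46  0.9   2.14  1.45  1.84  0.16] e0.000 dq 0.09
516 88 210 -.1 99 12 | d [ -1.3 -47.7   6.4] r [-2.63 -0.01 -0.59] | q [-0.47  0.85  2.14  1.44  1.75  0.18] e0.000 dq 0.09
516 88 210 -.1 93 12 | d [ -2.5 -64.2  12. ] r [-3.61 -0.   -0.8 ] | q [-0.48  0.79  2.14  1.42  1.65  0.21] e0.000 dq 0.09
516 88 210 -.1 87 12 | d [ -4.1 -80.1  19.2] r [-4.58 -0.   -1.01] | q [-0.48  0.74  2.14  1.4   1.56  0.25] e0.000 dq 0.09
516 88 210 -.1 81 12 | d [ -6.1 -95.   28.1] r [-5.56 -0.   -1.21] | q [-0.47  0.68  2.14  1.37  1.48  0.29] e0.000 dq 0.09
516 88 210 -.1 75 12 | d [  -8.3 -109.    38.4] r [-6.54 -0.   -1.42] | q [-0.46  0.63  2.13  1.34  1.39  0.33] e0.000 dq 0.09
516 88 210 -.1 69 12 | d [ -10.9 -121.8   50.1] r [-7.52  0.   -1.63] | q [-0.44  0.58  2.12  1.31  1.3   0.38] e0.000 dq 0.09
```

>>> play_rows(
  increments=[
    {"dx": 0, "dy": -13.3, "dz": 0.3, "rx": -0.67, "ry": 0, "rz": -0.17},
    {"dx": -0.4, "dy": -30.6, "dz": 2.5, "rx": -1.65, "ry": 0, "rz": -0.38},
    {"dx": -1.3, "dy": -47.7, "dz": 6.4, "rx": -2.63, "ry": 0, "rz": -0.59},
    {"dx": -2.5, "dy": -64.2, "dz": 12, "rx": -3.61, "ry": 0, "rz": -0.8},
    {"dx": -4.1, "dy": -80, "dz": 19.2, "rx": -4.58, "ry": 0, "rz": -1},
    {"dx": -6.1, "dy": -95, "dz": 28.1, "rx": -5.56, "ry": 0, "rz": -1.21},
    {"dx": -8.3, "dy": -109, "dz": 38.4, "rx": -6.54, "ry": 0, "rz": -1.42},
    {"dx": -10.9, "dy": -121.8, "dz": 50, "rx": -7.52, "ry": 0, "rz": -1.63},
  ],
)

```text
t: 15.62
eef_pos: [464.5, -64.3, 271.9]
tcp_rot: [-1.939, -0.078, -0.298]
ft_force: [-0.7, 1.1, -2.1]
opening: 0.18
```

```bash
python3 pp.py "516 88 210 -.1 63 12" "516 88 210 -.1 57 12" "516 88 210 -.1 51 12" "516 88 210 -.1 45 12" "516 88 210 -.1 39 12" "516 88 210 -.1 33 12" "514 88 210 -.1 28 12" "505 88 210 -.1 24 12"
```

```text
t15.62 pos [464.5 -64.3 271.9] rpy [-1.939 -0.078 -0.298] q [-0.44  0.57  2.12  1.3   1.29  0.38] F [-0.7  1.1 -2.1] op 0.180 G [515.9  86.9 210.6]
516 88 210 -.1 63 12 | d [  0.1 -15.8   2. ] r [-0.9  -0.03 -0.18] | q [-0.42  0.53  2.11  1.27  1.21  0.43] e0.000 dq 0.08
516 88 210 -.1 57 12 | d [ -0.4 -33.2   4.5] r [-1.87 -0.03 -0.39] | q [-0.39  0.48  2.1   1.21  1.12  0.49] e0.000 dq 0.09
516 88 210 -.1 51 12 | d [ -1.4 -50.1   8.8] r [-2.85 -0.03 -0.6 ] | q [-0.36  0.44  2.09  1.15  1.04  0.56] e0.000 dq 0.09
516 88 210 -.1 45 12 | d [ -2.6 -66.5  14.8] r [-3.83 -0.03 -0.81] | q [-0.32  0.4   2.08  1.08  0.96  0.64] e0.000 dq 0.08
516 88 210 -.1 39 12 | d [ -4.3 -82.2  22.4] r [-4.81 -0.03 -1.02] | q [-0.28  0.37  2.06  0.99  0.88  0.73] e0.000 dq 0.09
516 88 210 -.1 33 12 | d [ -6.2 -97.   31.6] r [-5.78 -0.03 -1.23] | q [-0.24  0.35  2.05  0.88  0.81  0.85] e0.000 dq 0.11
514 88 210 -.1 28 12 | d [ -10.  -108.4   39.8] r [-6.6  -0.03 -1.41] | q [-0.2   0.33  2.04  0.77  0.75  0.95] e0.000 dq 0.11
505 88 210 -.1 24 12 | d [ -20.3 -116.7   44.8] r [-7.25 -0.03 -1.54] | q [-0.16  0.31  2.05  0.68  0.71  1.04] e0.000 dq 0.09
```

>>> play_rows(
  increments=[
    {"dx": 0, "dy": -15.8, "dz": 2, "rx": -0.9, "ry": 0, "rz": -0.18},
    {"dx": -0.4, "dy": -33.2, "dz": 4.5, "rx": -1.87, "ry": 0, "rz": -0.39},
    {"dx": -1.4, "dy": -50, "dz": 8.8, "rx": -2.85, "ry": 0, "rz": -0.6},
    {"dx": -2.6, "dy": -66.5, "dz": 14.8, "rx": -3.83, "ry": 0, "rz": -0.81},
    {"dx": -4.3, "dy": -82.2, "dz": 22.4, "rx": -4.81, "ry": 0, "rz": -1.02},
    {"dx": -6.2, "dy": -97, "dz": 31.6, "rx": -5.78, "ry": 0, "rz": -1.23},
    {"dx": -10, "dy": -108.4, "dz": 39.8, "rx": -6.6, "ry": 0, "rz": -1.41},
    {"dx": -20, "dy": -116.7, "dz": 44.8, "rx": -7.25, "ry": 0, "rz": -1.54},
  ],
)

```text
t: 16.28
eef_pos: [463.0, 24.3, 365.0]
tcp_rot: [-2.72, -0.2, -0.189]
ft_force: [-0.0, 0.3, -2.5]
opening: 0.179
```

```bash
python3 pp.py "490 88 210 -.1 20 12" "470 88 210 -.1 20 12" "450 88 210 -.1 20 12" "430 88 210 -.1 20 12" "412 88 210 -.1 20 12" "396 88 210 -.1 20 12" "385 88 210 -.1 20 12" "380 86 210 -.1 20 12"
```

```text
t16.28 pos [463.   24.3 365. ] rpy [-2.72  -0.2   -0.189] q [-0.16  0.3   2.05  0.68  0.7   1.05] F [-0.   0.3 -2.5] op 0.179 G [506.6  87.3 212.2]
490 88 210 -.1 20 12 | d [-15.   -8.9  -1.7] r [-0.6  -0.09 -0.13] | q [-0.13  0.28  2.07  0.58  0.67  1.14] e0.000 dq 0.10
470 88 210 -.1 20 12 | d [-34.3  -7.1  -6.8] r [-0.6  -0.09 -0.13] | q [-0.14  0.25  2.11  0.59  0.66  1.12] e0.000 dq 0.04
450 88 210 -.1 20 12 | d [-53.5  -5.3 -11.9] r [-0.6  -0.09 -0.13] | q [-0.15  0.22  2.15  0.6   0.65  1.09] e0.000 dq 0.04
430 88 210 -.1 20 12 | d [-72.8  -3.5 -17. ] r [-0.6  -0.09 -0.13] | q [-0.15  0.2   2.19  0.62  0.64  1.07] e0.000 dq 0.04
412 88 210 -.1 20 12 | d [-90.1  -1.8 -21.6] r [-0.6  -0.09 -0.13] | q [-0.16  0.17  2.23  0.62  0.64  1.06] e0.000 dq 0.04
396 88 210 -.1 20 12 | d [-105.5   -0.3  -25.7] r [-0.6  -0.09 -0.13] | q [-0.17  0.15  2.26  0.63  0.63  1.04] e0.000 dq 0.03
385 88 210 -.1 20 12 | d [-116.1    0.7  -28.5] r [-0.6  -0.09 -0.13] | q [-0.18  0.13  2.28  0.64  0.63  1.03] e0.000 dq 0.02
380 86 210 -.1 20 12 | d [-120.5    2.9  -30.5] r [-0.6  -0.09 -0.13] | q [-0.19  0.12  2.29  0.64  0.63  1.02] e0.000 dq 0.01
```

>>> play_rows(
  increments=[
    {"dx": -15, "dy": -8, "dz": -1.7, "rx": -0.6, "ry": 0, "rz": -0.13},
    {"dx": -34.3, "dy": -7.1, "dz": -6.8, "rx": -0.6, "ry": 0, "rz": -0.13},
    {"dx": -53.5, "dy": -5.3, "dz": -12, "rx": -0.6, "ry": 0, "rz": -0.13},
    {"dx": -72.8, "dy": -3.5, "dz": -17, "rx": -0.6, "ry": 0, "rz": -0.13},
    {"dx": -90, "dy": -1.8, "dz": -21.6, "rx": -0.6, "ry": 0, "rz": -0.13},
    {"dx": -105.5, "dy": -0.3, "dz": -25.7, "rx": -0.6, "ry": 0, "rz": -0.13},
    {"dx": -116, "dy": 0.7, "dz": -28.5, "rx": -0.6, "ry": 0, "rz": -0.13},
    {"dx": -120.5, "dy": 2.9, "dz": -30.5, "rx": -0.6, "ry": 0, "rz": -0.13},
  ],
)

```text
t: 16.95
eef_pos: [337.3, 32.8, 367.8]
tcp_rot: [-2.786, -0.208, -0.177]
ft_force: [-0.7, -1.4, -0.6]
opening: 0.185
```

```bash
python3 pp.py "382 60 210 -.08 15 12" "384 30 210 -.06 10 12" "386 0 210 -.05 6 12" "389 -35 205 -.03 3 12" "393 -70 195 -.02 0 12" "400 -105 185 0 0 12" "408 -140 175 0 0 12" "416 -170 163 0 0 12"; python3 - <<'E'
from h import *
from cell import viewer
s=viewer.read_camera("scene");crop(s,280,220,420,350,5,"pics/c1.png")
E
```

```text
t16.95 pos [337.3  32.8 367.8] rpy [-2.786 -0.208 -0.177] q [-0.19  0.12  2.3   0.64  0.62  1.01] F [-0.7 -1.4 -0.6] op 0.185 G [380.3  85.6 211. ]
382 60 210 -.08 15 12 | d [ 8.6 10.4 -6. ] r [-0.76 -0.17 -0.35] | q [-0.2   0.12  2.27  0.49  0.62  1.09] e0.000 dq 0.15
384 30 210 -.06 10 12 | d [ 15.6  24.5 -13.1] r [-1.54 -0.21 -0.72] | q [-0.23  0.12  2.26  0.36  0.62  1.14] e0.000 dq 0.14
386 0 210 -.05 6 12 | d [ 21.9  41.3 -19.7] r [-2.17 -0.22 -0.95] | q [-0.27  0.12  2.25  0.26  0.61  1.16] e0.000 dq 0.10
389 -35 205 -.03 3 12 | d [ 29.1  67.6 -23.2] r [-2.61 -0.24 -1.25] | q [-0.33  0.14  2.24  0.2   0.59  1.12] e0.000 dq 0.06
393 -70 195 -.02 0 12 | d [ 35.8  95.5 -21.3] r [-3.08 -0.24 -1.45] | q [-0.39  0.17  2.24  0.15  0.55  1.08] e0.000 dq 0.06
400 -105 185 0 0 12 | d [ 46.6 131.6 -21.4] r [-3.04 -0.28 -1.63] | q [-0.48  0.21  2.22  0.19  0.54  0.94] e0.000 dq 0.14
408 -140 175 0 0 12 | d [ 58.3 167.  -21.1] r [-3.04 -0.28 -1.63] | q [-0.55  0.25  2.19  0.22  0.53  0.84] e0.000 dq 0.10
416 -170 163 0 0 12 | d [ 68.7 198.4 -17.3] r [-3.04 -0.28 -1.63] | q [-0.6   0.3   2.17  0.24  0.52  0.77] e0.000 dq 0.08
```

View pics/c1.png

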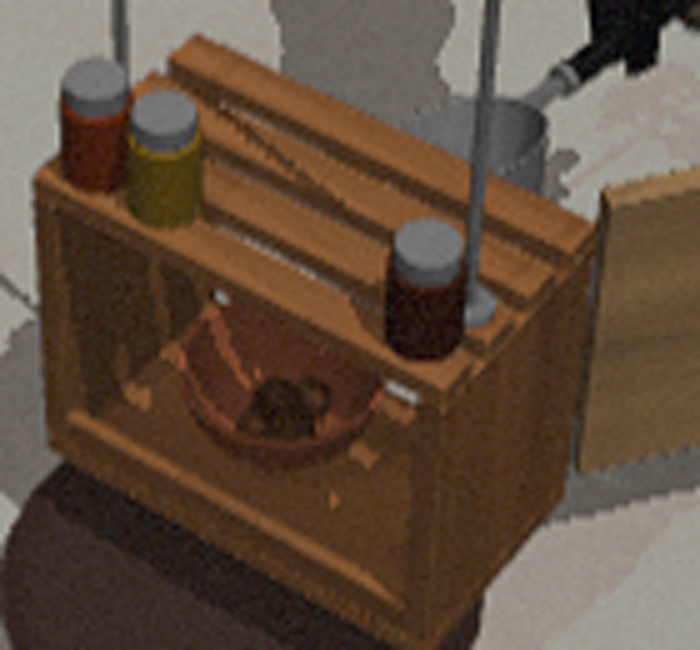

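>>> play_rows(
  increments=[
    {"dx": 8.6, "dy": 10.4, "dz": -6, "rx": -0.76, "ry": -0.17, "rz": -0.35},
    {"dx": 15.6, "dy": 24.5, "dz": -13, "rx": -1.54, "ry": -0.2, "rz": -0.72},
    {"dx": 22, "dy": 41.3, "dz": -19.7, "rx": -2.17, "ry": -0.22, "rz": -0.95},
    {"dx": 29, "dy": 67.6, "dz": -23.2, "rx": -2.61, "ry": -0.24, "rz": -1.25},
    {"dx": 35.8, "dy": 95.5, "dz": -21.3, "rx": -3.08, "ry": -0.24, "rz": -1.45},
    {"dx": 46.6, "dy": 131.6, "dz": -21.4, "rx": -3.04, "ry": -0.28, "rz": -1.63},
    {"dx": 58.3, "dy": 167, "dz": -21, "rx": -3.04, "ry": -0.28, "rz": -1.63},
    {"dx": 68.7, "dy": 198.4, "dz": -17.3, "rx": -3.04, "ry": -0.28, "rz": -1.63},
  ],
)

```text
t: 17.67
eef_pos: [381.3, -172.9, 330.1]
tcp_rot: [3.14, -0.211, -0.0]
ft_force: [0.5, 0.4, -0.6]
opening: 0.183
```

```bash
python3 pp.py "422 -195 155 0 0 12" "428 -220 140 0.01 0 12" "433 -245 125 0.02 0 12" "437 -265 110 0.03 0 12" "440 -280 97 0.03 0 12" "440 -292 87 0.03 0 12" "440 -298 78 0.03 0 12" "440 -300 72 0.03 0 12"
```

```text
t17.67 pos [ 381.3 -172.9  330.1] rpy [ 3.14  -0.211 -0.   ] q [-0.61  0.3   2.16  0.24  0.52  0.76] F [ 0.5  0.4 -0.6] op 0.183 G [ 417.1 -173.2  162.9]
422 -195 155 0 0 12 | d [ 3.4 22.1  8.8] r [ 0.02 -0.01 -0.  ] | q [-0.64  0.33  2.14  0.26  0.51  0.71] e0.000 dq 0.05
428 -220 140 0.01 0 12 | d [ 6.1 47.4 24.8] r [ 0.04 -0.01 -0.1 ] | q [-0.68  0.38  2.12  0.28  0.5   0.64] e0.000 dq 0.07
433 -245 125 0.02 0 12 | d [ 7.9 72.8 40.6] r [ 0.06 -0.01 -0.19] | q [-0.72  0.43  2.09  0.3   0.49  0.57] e0.000 dq 0.07
437 -265 110 0.03 0 12 | d [ 8.7 93.1 56.1] r [ 0.08 -0.01 -0.28] | q [-0.75  0.47  2.07  0.32  0.47  0.51] e0.000 dq 0.06
440 -280 97 0.03 0 12 | d [  8.9 108.1  69.5] r [ 0.08 -0.01 -0.28] | q [-0.77  0.5   2.05  0.34  0.46  0.48] e0.000 dq 0.04
440 -292 87 0.03 0 12 | d [  6.8 120.   79.3] r [ 0.08 -0.01 -0.28] | q [-0.78  0.53  2.04  0.35  0.45  0.45] e0.000 dq 0.03
440 -298 78 0.03 0 12 | d [  4.9 126.   88.1] r [ 0.08 -0.01 -0.28] | q [-0.79  0.55  2.04  0.37  0.44  0.42] e0.000 dq 0.02
440 -300 72 0.03 0 12 | d [  3.7 128.   94. ] r [ 0.08 -0.01 -0.28] | q [-0.8   0.56  2.04  0.38  0.42  0.41] e0.000 dq 0.01
```

>>> play_rows(
  increments=[
    {"dx": 3.4, "dy": 22, "dz": 8.8, "rx": 0, "ry": 0, "rz": 0},
    {"dx": 6, "dy": 47.4, "dz": 24.8, "rx": 0, "ry": 0, "rz": -0.1},
    {"dx": 8, "dy": 72.8, "dz": 40.6, "rx": 0, "ry": 0, "rz": -0.19},
    {"dx": 8.7, "dy": 93, "dz": 56, "rx": 0, "ry": 0, "rz": -0.28},
    {"dx": 8.9, "dy": 108, "dz": 69.5, "rx": 0, "ry": 0, "rz": -0.28},
    {"dx": 6.8, "dy": 120, "dz": 79.3, "rx": 0, "ry": 0, "rz": -0.28},
    {"dx": 4.9, "dy": 126, "dz": 88, "rx": 0, "ry": 0, "rz": -0.28},
    {"dx": 3.7, "dy": 128, "dz": 94, "rx": 0, "ry": 0, "rz": -0.28},
  ],
)

```text
t: 18.33
eef_pos: [404.6, -302.2, 238.3]
tcp_rot: [3.133, -0.211, 0.028]
ft_force: [-0.1, 0.5, -1.4]
opening: 0.185
```

```bash
python3 pp.py "440 -300 58 0.03 0 12" "440 -300 52 .03 0 12" "440 -300 48 .03 0 12";python3 dipov.py 12 0 180 140 360 280 138
```

```text
t18.33 pos [ 404.6 -302.2  238.3] rpy [ 3.133 -0.211  0.028] q [-0.8   0.56  2.04  0.38  0.41  0.41] F [-0.1  0.5 -1.4] op 0.185 G [ 440.4 -302.6   71.1]
440 -300 58 0.03 0 12 | d [-2.8 -1.2 12.7] r [ 0.09 -0.01 -0.02] | q [-0.8   0.59  2.05  0.41  0.39  0.37] e0.000 dq 0.04
440 -300 52 .03 0 12 | d [-4.1 -1.3 18.6] r [ 0.09 -0.01 -0.02] | q [-0.8   0.6   2.05  0.42  0.38  0.36] e0.000 dq 0.02
440 -300 48 .03 0 12 | d [-4.9 -1.3 22.5] r [ 0.09 -0.01 -0.02] | q [-0.8   0.61  2.05  0.43  0.37  0.35] e0.000 dq 0.01
```

View pics/ds.png

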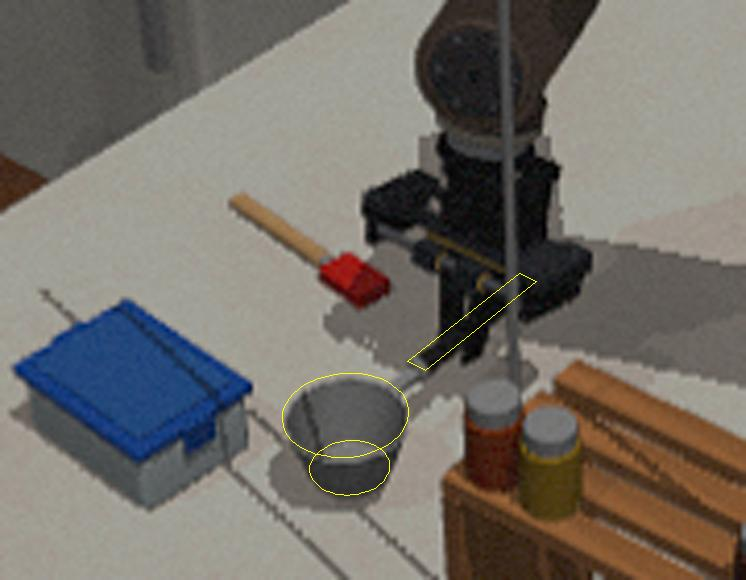

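View pics/dw.png

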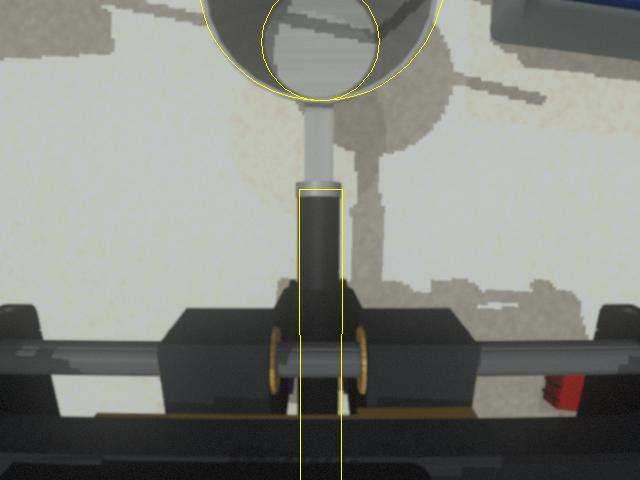

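>>> play_rows(
  increments=[
    {"dx": -1.5, "dy": -1, "dz": 7, "rx": 0.09, "ry": 0, "rz": 0},
    {"dx": -2.8, "dy": -1.2, "dz": 12.7, "rx": 0.09, "ry": 0, "rz": 0},
    {"dx": -3.6, "dy": -1.2, "dz": 16.5, "rx": 0.09, "ry": 0, "rz": 0},
    {"dx": -4.3, "dy": -1.2, "dz": 19.5, "rx": 0.09, "ry": 0, "rz": 0},
    {"dx": -4.8, "dy": -1.2, "dz": 21.5, "rx": 0.09, "ry": 0, "rz": 0},
    {"dx": -5, "dy": -1.2, "dz": 23, "rx": 0.09, "ry": 0, "rz": 0},
    {"dx": -5, "dy": -1.2, "dz": 23, "rx": 0.09, "ry": 0, "rz": 0},
  ],
)

```text
t: 19.02
eef_pos: [404.4, -300.0, 214.8]
tcp_rot: [-3.139, -0.21, 0.029]
ft_force: [0.4, 0.1, -0.6]
opening: 0.183
```

```bash
python3 pp.py "440 -300 47 0.03 0 12";python3 dipov.py 12 0 180 140 360 280 138
```

```text
t19.02 pos [ 404.4 -300.   214.8] rpy [-3.139 -0.21   0.029] q [-0.79  0.61  2.06  0.44  0.37  0.34] F [ 0.4  0.1 -0.6] op 0.183 G [ 440.  -298.6   47.5]
440 -300 47 0.03 0 12 | d [-0.   1.1  0.5] r [-0.02 -0.   -0.01] | q [-0.8   0.61  2.05  0.44  0.37  0.34] e0.000 dq 0.00
```

View pics/ds.png

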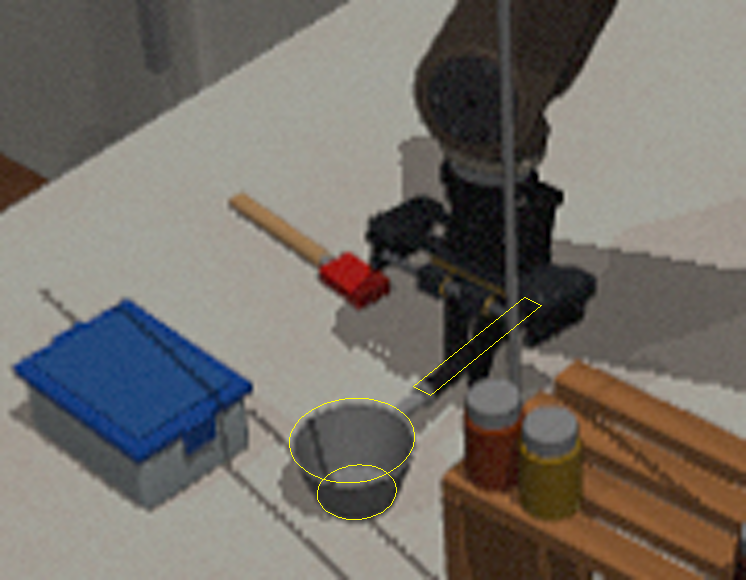

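>>> play_rows(
  increments=[
    {"dx": -0.4, "dy": 0, "dz": 2, "rx": 0, "ry": 0, "rz": 0},
    {"dx": -0.8, "dy": 0, "dz": 4, "rx": 0, "ry": 0, "rz": 0},
    {"dx": -0.8, "dy": 0, "dz": 4, "rx": 0, "ry": 0, "rz": 0},
  ],
)

```text
t: 19.37
eef_pos: [404.3, -300.1, 210.9]
tcp_rot: [-3.14, -0.21, 0.029]
ft_force: [-0.5, 0.3, 3.2]
opening: 0.186
```

>>> play_rows(
  increments=[
    {"dx": 0, "dy": 0, "dz": 0, "rx": 0, "ry": 0, "rz": 0},
    {"dx": 0, "dy": 0, "dz": 0, "rx": 0, "ry": 0, "rz": 0},
    {"dx": 0, "dy": 0, "dz": 0, "rx": 0, "ry": 0, "rz": 0},
    {"dx": 0, "dy": 0, "dz": 0, "rx": 0, "ry": 0, "rz": 0},
    {"dx": 0, "dy": 0, "dz": -15, "rx": 0, "ry": 0, "rz": 0},
    {"dx": 0, "dy": 0, "dz": -40, "rx": 0, "ry": 0, "rz": 0},
    {"dx": 0, "dy": 0, "dz": -80, "rx": 0, "ry": 0, "rz": 0},
    {"dx": 0, "dy": 0, "dz": -120, "rx": 0, "ry": 0, "rz": 0},
  ],
  fingers=0.55,
)

```text
t: 20.03
eef_pos: [378.9, -300.9, 328.9]
tcp_rot: [-3.138, -0.208, 0.028]
ft_force: [0.0, -0.6, 0.1]
opening: 0.552
```

```bash
python3 pp.py; python3 - <<'E'
from h import *
from cell import viewer
s=viewer.read_camera("scene");crop(s,180,140,500,380,2.5,"pics/e1.png")
t=viewer.read_camera("top");crop(t,80,120,600,350,1.5,"pics/e2.png")
E
```

```text
t20.03 pos [ 378.9 -300.9  328.9] rpy [-3.138 -0.208  0.028] q [-0.83  0.38  2.01  0.27  0.63  0.49] F [ 0.  -0.6  0.1] op 0.552 G [ 414.2 -299.3  161.6]
```

View pics/e1.png

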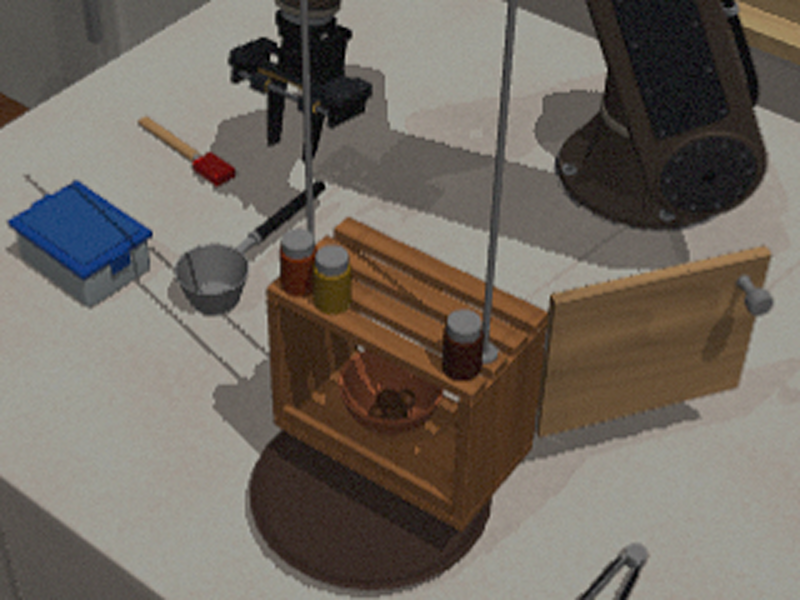

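View pics/e2.png

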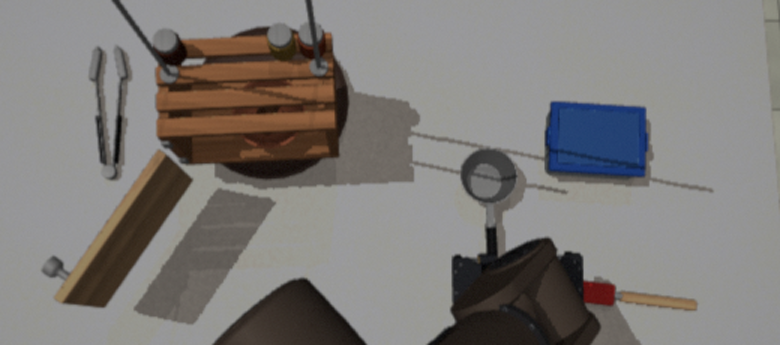

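```bash
cat > pq.py <<'E'
# python3 pq.py "x y z yaw" ... for tool-down TCP poses
import sys
from ik import *
from cell import env
from pl import log
st=env.state(); log(st); R0=R.from_euler("xyz",st["tcp_rot"]); p0=st["eef_pos"]; q=st["joints"]
print("t%.2f pos %s rpy %s q %s F %s op %.3f"%(st["t"],p0.round(1),st["tcp_rot"].round(3),q.round(2),st["ft_force"].round(1),st["opening"]))
for a in sys.argv[1:]:
    v=[float(x) for x in a.split()]; Rt=R.from_euler("xyz",[np.pi,0,v[3]]); p=np.array(v[:3])
    q2,e=ik(p,Rt,q); d=R0.inv().apply(p-p0); r=(R0.inv()*Rt).as_rotvec()/np.radians(6)
    print(a,"| d",d.round(1),"r",r.round(2),"| q",q2.round(2),"e%.3f dq %.2f"%(e,np.abs(q2-q).max())); q=q2
E
python3 pq.py "385 -290 360 0" "400 -265 390 0" "420 -235 420 0" "440 -200 450 0" "455 -165 480 0" "470 -130 480 0" "480 -95 480 0" "485 -58 480 0"
```

```text
t20.13 pos [ 379.  -301.3  333.1] rpy [ 3.137 -0.215  0.03 ] q [-0.84  0.38  2.01  0.28  0.63  0.49] F [ 0.3 -0.1 -1.1] op 0.547
385 -290 360 0 | d [ 11.9 -11.  -25. ] r [ 0.01 -2.06  0.28] | q [-0.78  0.35  1.95  0.    0.84  0.79] e0.000 dq 0.30
400 -265 390 0 | d [ 33.7 -35.4 -51. ] r [ 0.01 -2.06  0.28] | q [-0.72  0.3   1.92  0.    0.92  0.85] e0.000 dq 0.08
420 -235 420 0 | d [ 60.5 -64.7 -76. ] r [ 0.01 -2.06  0.28] | q [-0.65  0.27  1.88 -0.    0.99  0.92] e0.000 dq 0.08
440 -200 450 0 | d [  87.5  -99.  -101. ] r [ 0.01 -2.06  0.28] | q [-0.56  0.24  1.83 -0.    1.07  1.01] e0.000 dq 0.08
455 -165 480 0 | d [ 109.6 -133.4 -127. ] r [ 0.01 -2.06  0.28] | q [-0.48  0.21  1.78 -0.    1.15  1.09] e0.000 dq 0.08
470 -130 480 0 | d [ 125.2 -167.9 -123.8] r [ 0.01 -2.06  0.28] | q [-0.41  0.22  1.78 -0.    1.15  1.17] e0.000 dq 0.08
480 -95 480 0 | d [ 136.  -202.6 -121.6] r [ 0.01 -2.06  0.28] | q [-0.33  0.22  1.77  0.    1.15  1.24] e0.000 dq 0.07
485 -58 480 0 | d [ 142.  -239.5 -120.4] r [ 0.01 -2.06  0.28] | q [-0.25  0.22  1.78 -0.    1.15  1.32] e0.000 dq 0.08
```

>>> play_rows(
  increments=[
    {"dx": 8, "dy": -8, "dz": -25, "rx": 0, "ry": -0.5, "rz": 0.05},
    {"dx": 33, "dy": -35, "dz": -51, "rx": 0, "ry": -1.2, "rz": 0.15},
    {"dx": 60, "dy": -64, "dz": -76, "rx": 0, "ry": -2.06, "rz": 0.28},
    {"dx": 87, "dy": -99, "dz": -101, "rx": 0, "ry": -2.06, "rz": 0.28},
    {"dx": 110, "dy": -133, "dz": -127, "rx": 0, "ry": -2.06, "rz": 0.28},
    {"dx": 125, "dy": -168, "dz": -124, "rx": 0, "ry": -2.06, "rz": 0.28},
    {"dx": 136, "dy": -203, "dz": -122, "rx": 0, "ry": -2.06, "rz": 0.28},
    {"dx": 142, "dy": -240, "dz": -120, "rx": 0, "ry": -2.06, "rz": 0.28},
  ],
  fingers=0,
)

```text
t: 20.8
eef_pos: [484.5, -63.6, 480.1]
tcp_rot: [3.14, -0.002, -0.001]
ft_force: [1.4, -0.3, 0.6]
opening: 0.05
```

```bash
python3 pq.py "490 -20 480 0" "492 20 480 0" "490 60 480 0" "486 100 480 0" "480 140 480 0" "475 180 480 0" "468 218 480 0" "464 255 480 0"
```

```text
t20.80 pos [484.5 -63.6 480.1] rpy [ 3.14e+00 -2.00e-03 -1.00e-03] q [-0.27  0.22  1.78 -0.    1.15  1.31] F [ 1.4 -0.3  0.6] op 0.050
490 -20 480 0 | d [  5.5 -43.6   0.1] r [ 0.02 -0.02 -0.01] | q [-0.18  0.22  1.77 -0.    1.15  1.4 ] e0.000 dq 0.09
492 20 480 0 | d [  7.5 -83.6   0. ] r [ 0.02 -0.02 -0.01] | q [-0.09  0.22  1.77 -0.    1.15  1.48] e0.000 dq 0.08
490 60 480 0 | d [   5.4 -123.6   -0. ] r [ 0.02 -0.02 -0.01] | q [-0.01  0.23  1.76 -0.    1.15  1.56] e0.000 dq 0.08
486 100 480 0 | d [ 1.400e+00 -1.636e+02 -1.000e-01] r [ 0.02 -0.02 -0.01] | q [ 0.07  0.23  1.76 -0.    1.15  1.64] e0.000 dq 0.08
480 140 480 0 | d [-4.600e+00 -2.036e+02 -2.000e-01] r [ 0.02 -0.02 -0.01] | q [ 0.15  0.24  1.75 -0.    1.15  1.72] e0.000 dq 0.08
475 180 480 0 | d [  -9.6 -243.6   -0.3] r [ 0.02 -0.02 -0.01] | q [ 0.23  0.25  1.73 -0.    1.16  1.8 ] e0.000 dq 0.08
468 218 480 0 | d [ -16.7 -281.6   -0.3] r [ 0.02 -0.02 -0.01] | q [ 0.31  0.26  1.72 -0.    1.17  1.88] e0.000 dq 0.08
464 255 480 0 | d [ -20.7 -318.6   -0.4] r [ 0.02 -0.02 -0.01] | q [ 0.38  0.28  1.69 -0.    1.17  1.95] e0.000 dq 0.07
```

>>> play_rows(
  increments=[
    {"dx": 5, "dy": -40, "dz": -8, "rx": 0, "ry": 0, "rz": 0},
    {"dx": 7, "dy": -80, "dz": -16, "rx": 0, "ry": 0, "rz": 0},
    {"dx": 5, "dy": -120, "dz": -25, "rx": 0, "ry": 0, "rz": 0},
    {"dx": 1, "dy": -160, "dz": -35, "rx": 0, "ry": 0, "rz": 0},
    {"dx": -5, "dy": -200, "dz": -40, "rx": 0, "ry": 0, "rz": 0},
    {"dx": -10, "dy": -240, "dz": -40, "rx": 0, "ry": 0, "rz": 0},
    {"dx": -17, "dy": -280, "dz": -40, "rx": 0, "ry": 0, "rz": 0},
    {"dx": -21, "dy": -318, "dz": -40, "rx": 0, "ry": 0, "rz": 0},
  ],
)

```text
t: 21.47
eef_pos: [462.7, 256.7, 519.1]
tcp_rot: [3.14, -0.001, 0.0]
ft_force: [0.5, -0.8, -0.5]
opening: 0.004
```

```bash
python3 pq.py "463 290 510 0" "462 318 510 0" "462 318 415 0"
```

```text
t21.47 pos [462.7 256.7 519.1] rpy [ 3.14e+00 -1.00e-03  0.00e+00] q [ 0.38  0.25  1.62 -0.    1.27  1.95] F [ 0.5 -0.8 -0.5] op 0.004
463 290 510 0 | d [  0.3 -33.3   9.1] r [ 0.01 -0.01  0.  ] | q [0.44 0.28 1.6  0.   1.26 2.01] e0.000 dq 0.06
462 318 510 0 | d [ -0.7 -61.3   9. ] r [ 0.01 -0.01  0.  ] | q [0.49 0.31 1.57 0.   1.27 2.06] e0.000 dq 0.05
462 318 415 0 | d [ -0.8 -61.5 104. ] r [ 0.01 -0.01  0.  ] | q [ 0.49  0.39  1.71 -0.    1.05  2.06] e0.000 dq 0.22
```

>>> play_rows(
  increments=[
    {"dx": 0, "dy": -35, "dz": 0, "rx": 0, "ry": 0, "rz": 0},
    {"dx": 0, "dy": -63, "dz": 0, "rx": 0, "ry": 0, "rz": 0},
    {"dx": 0, "dy": -63, "dz": 30, "rx": 0, "ry": 0, "rz": 0},
    {"dx": 0, "dy": -63, "dz": 60, "rx": 0, "ry": 0, "rz": 0},
    {"dx": 0, "dy": -63, "dz": 90, "rx": 0, "ry": 0, "rz": 0},
    {"dx": 0, "dy": -63, "dz": 107, "rx": 0, "ry": 0, "rz": 0},
    {"dx": 0, "dy": -63, "dz": 107, "rx": 0, "ry": 0, "rz": 0},
  ],
)

```text
t: 22.05
eef_pos: [462.4, 319.6, 407.9]
tcp_rot: [3.137, 0.005, 0.0]
ft_force: [-0.2, -0.3, -0.6]
opening: 0.006
```

```bash
python3 - <<'E' > door.txt
import numpy as np
H=np.array([576.3,196.7])
for a in [2.19,2.12,2.05,1.98,1.91,1.84,1.77,1.7,1.63,1.56,1.49,1.42,1.35,1.28,1.21,1.14,1.07,1.0,.93,.86,.79,.72,.65,.58,.51,.44,.37,.30,.24,.18,.13,.09,.06,.03,0]:
    b=.045-a; c,s=np.cos(b),np.sin(b); l=np.array([-15,-160.])
    p=H+np.array([c*l[0]-s*l[1],s*l[0]+c*l[1]]); print("%.2f"%a,"%.1f %.1f 412 0"%tuple(p))
E
sed -n '2,10p' door.txt; mapfile -t A < <(sed -n '2,9p' door.txt | cut -d' ' -f2-); python3 pq.py "${A[@]}"
python3 - <<'E'
from h import *
from cell import viewer
s=viewer.read_camera("scene");crop(s,300,160,540,380,2.6,"pics/f1.png")
t=viewer.read_camera("top");crop(t,60,120,320,350,2.5,"pics/f2.png")
E
```

```text
2.12 443.5 287.1 412 0
2.05 437.5 277.6 412 0
1.98 432.1 267.7 412 0
1.91 427.5 257.5 412 0
1.84 423.6 246.9 412 0
1.77 420.5 236.1 412 0
1.70 418.1 225.1 412 0
1.63 416.5 214.0 412 0
1.56 415.7 202.8 412 0
t22.05 pos [462.4 319.6 407.9] rpy [3.137 0.005 0.   ] q [ 0.49  0.4   1.71 -0.    1.04  2.06] F [-0.2 -0.3 -0.6] op 0.006
443.5 287.1 412 0 | d [-19.   32.5  -3.9] r [0.04 0.05 0.  ] | q [ 0.45  0.35  1.79 -0.    1.01  2.02] e0.000 dq 0.08
437.5 277.6 412 0 | d [-25.   42.   -3.8] r [0.04 0.05 0.  ] | q [ 0.44  0.33  1.81 -0.    1.    2.01] e0.000 dq 0.02
432.1 267.7 412 0 | d [-30.4  51.9  -3.8] r [0.04 0.05 0.  ] | q [ 0.42  0.32  1.83 -0.    0.99  2.  ] e0.000 dq 0.02
427.5 257.5 412 0 | d [-35.   62.1  -3.7] r [0.04 0.05 0.  ] | q [ 0.41  0.3   1.85 -0.    0.99  1.98] e0.000 dq 0.02
423.6 246.9 412 0 | d [-38.9  72.7  -3.6] r [0.04 0.05 0.  ] | q [ 0.39  0.29  1.87 -0.    0.98  1.96] e0.000 dq 0.02
420.5 236.1 412 0 | d [-42.   83.5  -3.6] r [0.04 0.05 0.  ] | q [ 0.37  0.28  1.89 -0.    0.97  1.95] e0.000 dq 0.02
418.1 225.1 412 0 | d [-44.4  94.5  -3.5] r [0.04 0.05 0.  ] | q [ 0.35  0.27  1.9  -0.    0.97  1.93] e0.000 dq 0.02
416.5 214.0 412 0 | d [-46.  105.6  -3.4] r [0.04 0.05 0.  ] | q [ 0.33  0.26  1.92 -0.    0.96  1.9 ] e0.000 dq 0.02
```

View pics/f1.png

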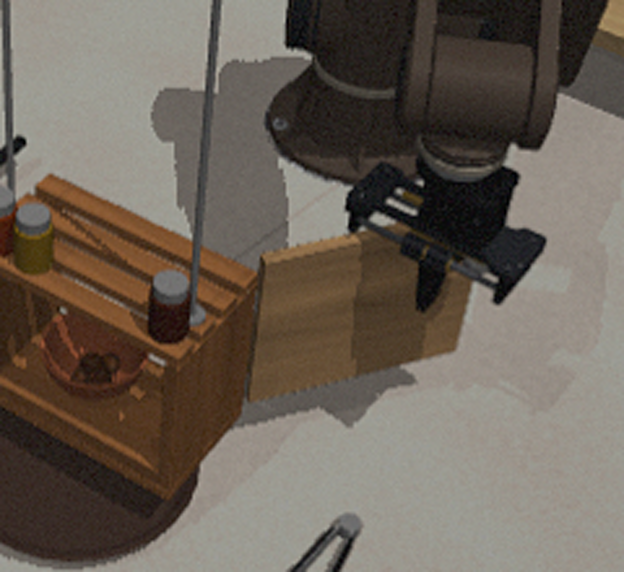

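View pics/f2.png

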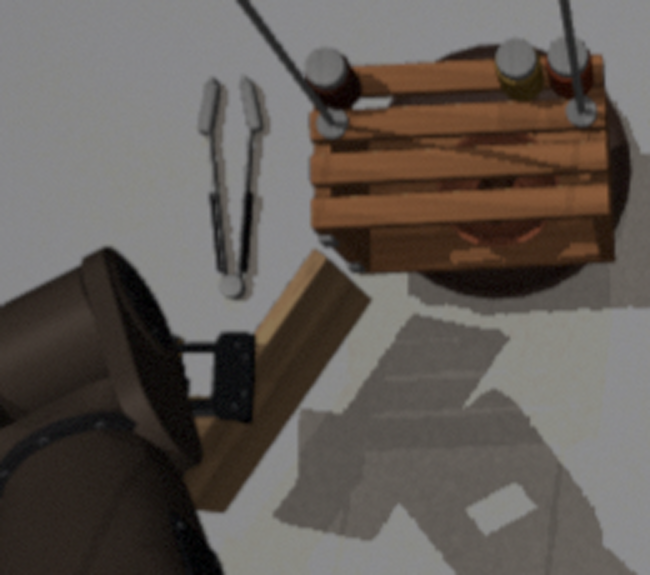

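>>> play_rows(
  increments=[
    {"dx": -10, "dy": 17, "dz": -4, "rx": 0, "ry": 0, "rz": 0},
    {"dx": -19, "dy": 32.5, "dz": -4, "rx": 0, "ry": 0, "rz": 0},
    {"dx": -25, "dy": 42, "dz": -4, "rx": 0, "ry": 0, "rz": 0},
    {"dx": -30.4, "dy": 52, "dz": -4, "rx": 0, "ry": 0, "rz": 0},
    {"dx": -35, "dy": 62, "dz": -4, "rx": 0, "ry": 0, "rz": 0},
    {"dx": -39, "dy": 72.7, "dz": -4, "rx": 0, "ry": 0, "rz": 0},
    {"dx": -42, "dy": 83.5, "dz": -4, "rx": 0, "ry": 0, "rz": 0},
    {"dx": -44.4, "dy": 94.5, "dz": -4, "rx": 0, "ry": 0, "rz": 0},
  ],
)

```text
t: 22.82
eef_pos: [418.4, 224.3, 416.2]
tcp_rot: [3.14, -0.0, 0.0]
ft_force: [0.6, 0.0, 0.7]
opening: 0.005
```

```bash
mapfile -t A < <(sed -n '9,16p' door.txt | cut -d' ' -f2-); python3 pq.py "${A[@]}"
python3 - <<'E'
from h import *
from cell import viewer
s=viewer.read_camera("scene");crop(s,300,160,540,380,2.6,"pics/f3.png")
E
```

```text
t22.82 pos [418.4 224.3 416.2] rpy [ 3.14 -0.    0.  ] q [ 0.35  0.26  1.9  -0.    0.98  1.92] F [0.6 0.  0.7] op 0.005
416.5 214.0 412 0 | d [-1.9 10.3  4.2] r [ 0.02 -0.    0.  ] | q [ 0.33  0.26  1.92 -0.    0.96  1.9 ] e0.000 dq 0.02
415.7 202.8 412 0 | d [-2.7 21.5  4.2] r [ 0.02 -0.    0.  ] | q [ 0.31  0.25  1.93 -0.    0.96  1.88] e0.000 dq 0.02
415.7 191.5 412 0 | d [-2.7 32.8  4.2] r [ 0.02 -0.    0.  ] | q [ 0.29  0.24  1.94 -0.    0.96  1.86] e0.000 dq 0.02
416.4 180.3 412 0 | d [-2.  44.   4.3] r [ 0.02 -0.    0.  ] | q [ 0.26  0.24  1.95 -0.    0.95  1.83] e0.000 dq 0.02
418.0 169.1 412 0 | d [-0.4 55.2  4.3] r [ 0.02 -0.    0.  ] | q [0.24 0.23 1.96 0.   0.95 1.81] e0.000 dq 0.03
420.3 158.1 412 0 | d [ 1.9 66.2  4.3] r [ 0.02 -0.    0.  ] | q [0.21 0.23 1.96 0.   0.95 1.78] e0.000 dq 0.03
423.4 147.3 412 0 | d [ 5.  77.   4.3] r [ 0.02 -0.    0.  ] | q [ 0.19  0.23  1.96 -0.    0.95  1.76] e0.000 dq 0.03
427.2 136.7 412 0 | d [ 8.8 87.6  4.3] r [ 0.02 -0.    0.  ] | q [ 0.16  0.23  1.96 -0.    0.95  1.73] e0.000 dq 0.03
```

View pics/f3.png

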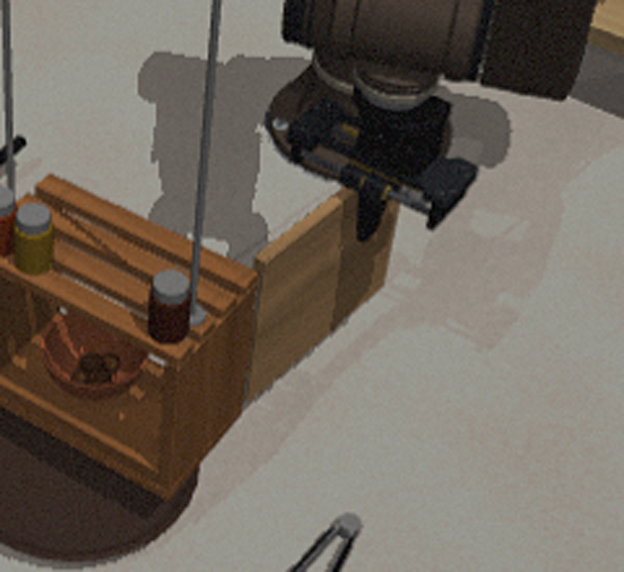

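Door is swinging with the finger. Continue.

>>> play_rows(
  increments=[
    {"dx": -2, "dy": 10.3, "dz": 3, "rx": 0, "ry": 0, "rz": 0},
    {"dx": -2.7, "dy": 21.5, "dz": 3, "rx": 0, "ry": 0, "rz": 0},
    {"dx": -2.7, "dy": 32.8, "dz": 3, "rx": 0, "ry": 0, "rz": 0},
    {"dx": -2, "dy": 44, "dz": 3, "rx": 0, "ry": 0, "rz": 0},
    {"dx": -0.4, "dy": 55.2, "dz": 3, "rx": 0, "ry": 0, "rz": 0},
    {"dx": 2, "dy": 66.2, "dz": 3, "rx": 0, "ry": 0, "rz": 0},
    {"dx": 5, "dy": 77, "dz": 3, "rx": 0, "ry": 0, "rz": 0},
    {"dx": 8.8, "dy": 87.6, "dz": 3, "rx": 0, "ry": 0, "rz": 0},
  ],
)

```text
t: 23.53
eef_pos: [427.0, 134.3, 413.3]
tcp_rot: [3.139, 0.0, -0.0]
ft_force: [0.6, 0.6, -0.7]
opening: 0.003
```

```bash
mapfile -t A < <(sed -n '17,24p' door.txt | cut -d' ' -f2-); python3 pq.py "${A[@]}"
```

```text
t23.53 pos [427.  134.3 413.3] rpy [ 3.139  0.    -0.   ] q [ 0.16  0.23  1.96 -0.    0.95  1.73] F [ 0.6  0.6 -0.7] op 0.003
431.8 126.5 412 0 | d [4.8 7.8 1.3] r [ 0.02  0.   -0.  ] | q [0.14 0.23 1.96 0.   0.95 1.71] e0.000 dq 0.02
437.0 116.5 412 0 | d [10.  17.8  1.4] r [ 0.02  0.   -0.  ] | q [ 0.11  0.24  1.95 -0.    0.95  1.69] e0.000 dq 0.02
443.0 107.0 412 0 | d [16.  27.3  1.4] r [ 0.02  0.   -0.  ] | q [ 0.09  0.24  1.95 -0.    0.95  1.66] e0.000 dq 0.02
449.6 97.9 412 0 | d [22.6 36.4  1.4] r [ 0.02  0.   -0.  ] | q [ 0.07  0.25  1.94 -0.    0.96  1.64] e0.000 dq 0.02
456.8 89.3 412 0 | d [29.8 45.   1.4] r [ 0.02  0.   -0.  ] | q [ 0.05  0.26  1.92 -0.    0.96  1.62] e0.000 dq 0.02
464.6 81.2 412 0 | d [37.6 53.1  1.4] r [ 0.02  0.   -0.  ] | q [ 0.03  0.26  1.91 -0.    0.97  1.6 ] e0.000 dq 0.02
473.0 73.6 412 0 | d [46.  60.7  1.4] r [ 0.02  0.   -0.  ] | q [ 0.02  0.27  1.9  -0.    0.97  1.59] e0.000 dq 0.02
481.8 66.7 412 0 | d [54.8 67.6  1.5] r [ 0.02  0.   -0.  ] | q [ 0.    0.29  1.88 -0.    0.98  1.57] e0.000 dq 0.02
```

>>> play_rows(
  increments=[
    {"dx": 4.8, "dy": 7.8, "dz": 0, "rx": 0, "ry": 0, "rz": 0},
    {"dx": 10, "dy": 17.8, "dz": 0, "rx": 0, "ry": 0, "rz": 0},
    {"dx": 16, "dy": 27.3, "dz": 0, "rx": 0, "ry": 0, "rz": 0},
    {"dx": 22.6, "dy": 36.4, "dz": 0, "rx": 0, "ry": 0, "rz": 0},
    {"dx": 29.8, "dy": 45, "dz": 0, "rx": 0, "ry": 0, "rz": 0},
    {"dx": 37.6, "dy": 53, "dz": 0, "rx": 0, "ry": 0, "rz": 0},
    {"dx": 46, "dy": 60.7, "dz": 0, "rx": 0, "ry": 0, "rz": 0},
    {"dx": 54.8, "dy": 67.6, "dz": 0, "rx": 0, "ry": 0, "rz": 0},
  ],
)

```text
t: 24.2
eef_pos: [482.7, 65.9, 413.4]
tcp_rot: [3.139, 0.0, -0.0]
ft_force: [-0.2, 0.6, -0.2]
opening: 0.001
```

```bash
mapfile -t A < <(sed -n '25,32p' door.txt | cut -d' ' -f2-); python3 pq.py "${A[@]}"; python3 - <<'E'
from h import *
from cell import viewer
s=viewer.read_camera("scene");crop(s,250,160,490,380,2.6,"pics/f4.png")
t=viewer.read_camera("top");crop(t,100,120,340,340,2.6,"pics/f5.png")
E
```

```text
t24.20 pos [482.7  65.9 413.4] rpy [ 3.139  0.    -0.   ] q [ 0.    0.29  1.88 -0.    0.98  1.57] F [-0.2  0.6 -0.2] op 0.001
491.1 60.4 412 0 | d [8.4 5.4 1.4] r [ 0.02  0.   -0.  ] | q [-0.01  0.3   1.86 -0.    0.98  1.56] e0.000 dq 0.01
500.9 54.8 412 0 | d [18.2 11.   1.4] r [ 0.02  0.   -0.  ] | q [-0.02  0.31  1.84  0.    0.99  1.55] e0.000 dq 0.02
511.0 49.9 412 0 | d [28.3 15.9  1.4] r [ 0.02  0.   -0.  ] | q [-0.03  0.32  1.82  0.    1.    1.54] e0.000 dq 0.02
521.4 45.7 412 0 | d [38.7 20.1  1.4] r [ 0.02  0.   -0.  ] | q [-0.04  0.34  1.8   0.    1.01  1.53] e0.000 dq 0.02
530.6 42.6 412 0 | d [47.9 23.2  1.4] r [ 0.02  0.   -0.  ] | q [-0.04  0.35  1.78  0.    1.01  1.53] e0.000 dq 0.02
539.9 40.2 412 0 | d [57.2 25.6  1.4] r [ 0.02  0.   -0.  ] | q [-0.05  0.36  1.76  0.    1.02  1.52] e0.000 dq 0.02
547.8 38.6 412 0 | d [65.1 27.2  1.4] r [ 0.02  0.   -0.  ] | q [-0.05  0.38  1.74  0.    1.03  1.52] e0.000 dq 0.02
554.1 37.5 412 0 | d [71.4 28.3  1.4] r [ 0.02  0.   -0.  ] | q [-0.05  0.38  1.72  0.    1.04  1.52] e0.000 dq 0.01
```

View pics/f4.png

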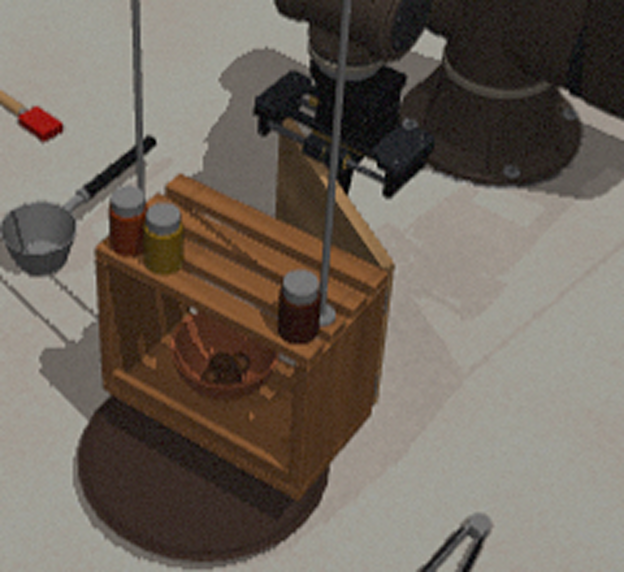

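View pics/f5.png

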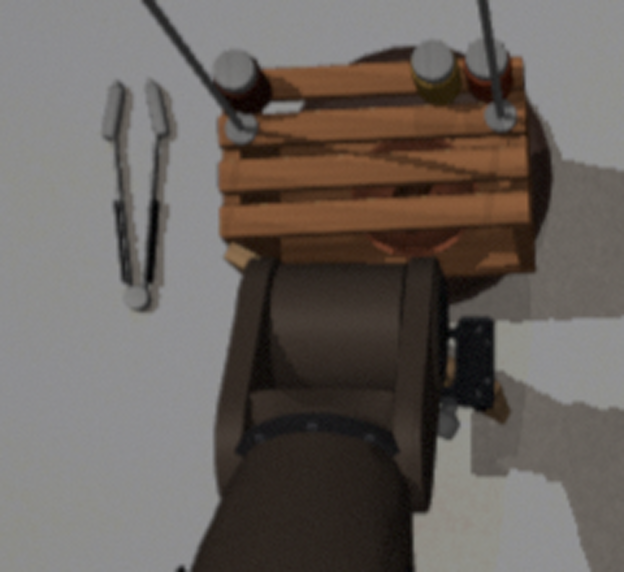

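>>> play_rows(
  increments=[
    {"dx": 8.4, "dy": 5.4, "dz": 0, "rx": 0, "ry": 0, "rz": 0},
    {"dx": 18, "dy": 11, "dz": 0, "rx": 0, "ry": 0, "rz": 0},
    {"dx": 28, "dy": 16, "dz": 0, "rx": 0, "ry": 0, "rz": 0},
    {"dx": 37, "dy": 19.5, "dz": 0, "rx": 0, "ry": 0, "rz": 0},
    {"dx": 45, "dy": 22.3, "dz": 0, "rx": 0, "ry": 0, "rz": 0},
    {"dx": 52, "dy": 24.3, "dz": 0, "rx": 0, "ry": 0, "rz": 0},
    {"dx": 59, "dy": 26, "dz": 0, "rx": 0, "ry": 0, "rz": 0},
    {"dx": 65, "dy": 27.2, "dz": 0, "rx": 0, "ry": 0, "rz": 0},
  ],
)

```text
t: 24.97
eef_pos: [548.8, 38.3, 413.2]
tcp_rot: [3.139, 0.0, -0.001]
ft_force: [-0.2, -0.1, 0.1]
opening: 0.005
```

```bash
mapfile -t A < <(sed -n '32,35p' door.txt | cut -d' ' -f2-); python3 pq.py "${A[@]}"; python3 - <<'E'
from h import *
from cell import viewer
s=viewer.read_camera("scene");crop(s,250,160,490,380,2.6,"pics/f6.png")
E
```

```text
t24.97 pos [548.8  38.3 413.2] rpy [ 3.139e+00  0.000e+00 -1.000e-03] q [-0.05  0.38  1.73 -0.    1.03  1.52] F [-0.2 -0.1  0.1] op 0.005
554.1 37.5 412 0 | d [5.3 0.8 1.2] r [ 0.02  0.   -0.01] | q [-0.05  0.38  1.72  0.    1.04  1.52] e0.000 dq 0.01
558.9 36.9 412 0 | d [10.1  1.4  1.2] r [ 0.02  0.   -0.01] | q [-0.05  0.39  1.71  0.    1.04  1.52] e0.000 dq 0.01
563.7 36.5 412 0 | d [14.9  1.8  1.2] r [ 0.02  0.   -0.01] | q [-0.05  0.4   1.7   0.    1.04  1.52] e0.000 dq 0.01
568.5 36.2 412 0 | d [19.7  2.1  1.2] r [ 0.02  0.   -0.01] | q [-0.05  0.4   1.69  0.    1.05  1.52] e0.000 dq 0.01
```

View pics/f6.png

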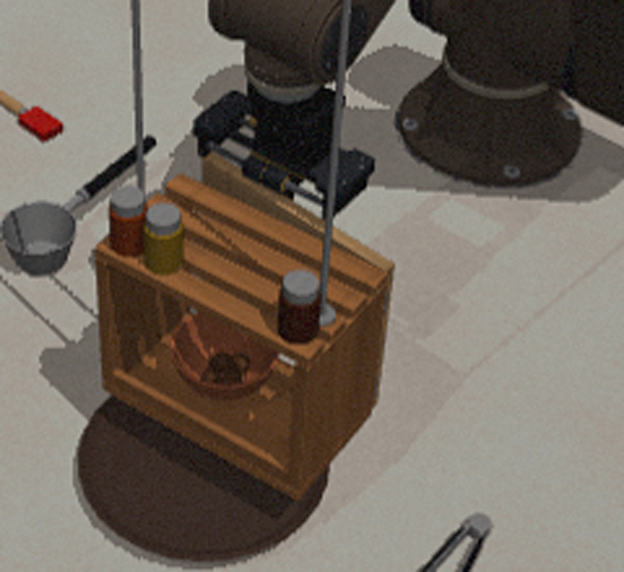

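>>> play_rows(
  increments=[
    {"dx": 4, "dy": 0.7, "dz": 0, "rx": 0, "ry": 0, "rz": 0},
    {"dx": 8, "dy": 1, "dz": 0, "rx": 0, "ry": 0, "rz": 0},
    {"dx": 11, "dy": 1.5, "dz": 0, "rx": 0, "ry": 0, "rz": 0},
    {"dx": 14, "dy": 1.8, "dz": 0, "rx": 0, "ry": 0, "rz": 0},
    {"dx": 16, "dy": 2, "dz": 0, "rx": 0, "ry": 0, "rz": 0},
    {"dx": 18, "dy": 2, "dz": 0, "rx": 0, "ry": 0, "rz": 0},
    {"dx": 19, "dy": 2, "dz": 0, "rx": 0, "ry": 0, "rz": 0},
    {"dx": 20, "dy": 2, "dz": 0, "rx": 0, "ry": 0, "rz": 0},
  ],
)

```text
t: 25.68
eef_pos: [569.5, 36.2, 413.3]
tcp_rot: [3.139, -0.0, -0.001]
ft_force: [-0.2, 0.0, -0.8]
opening: 0.006
```

```bash
python3 pq.py; python3 - <<'E'
from fit import *
from cell import viewer
s=viewer.read_camera("scene"); t=viewer.read_camera("top")
pickle.dump((t,s),open("c9.pkl","wb"))
overlay(s,290,200,420,320,5,"pics/g1.png",cup,0,None,[])
overlay(t,140,130,320,300,4,"pics/g2.png",cup,0,None,[])
E
```

```text
t25.68 pos [569.5  36.2 413.3] rpy [ 3.139e+00 -0.000e+00 -1.000e-03] q [-0.05  0.4   1.68 -0.    1.05  1.52] F [-0.2  0.  -0.8] op 0.006
cams [array([ 318.,  -84., 1502.]), array([1527.,  714., 1301.])]
[6.67714e+02 7.77150e+01 7.29740e+01 4.50000e-02]
[[-1.6  0.5]
 [-0.8  0.5]
 [ 0.1  1.7]
 [ 0.5 -0.4]
 [-0.2 -1.3]
 [ 0.4  1.7]
 [ 0.4 -1.7]
 [ 0.2  1.1]
 [ 0.4 -1. ]
 [ 0.4  0.4]
 [-1.2  0.3]]
dip [ 5.89889e+02 -3.07565e+02  3.70000e-02]
[[-0.7  0.5]
 [-0.7 -0.7]
 [-0.1  0.5]
 [ 0.1 -1.8]
 [-1.8  0.4]]
door 1 [2.18688745] 14.99630361892997
[[-0.1 -1.3]
 [ 2.4 -0.5]
 [ 0.2  2. ]
 [-0.5 -1.2]
 [-2.1  1.3]
 [-1.5  1.7]
 [-0.2  0.5]
 [ 1.2  2. ]]
door -1 [4.09629786] 14.996303618930249
[[-0.1 -1.3]
 [ 2.4 -0.5]
 [ 0.2  2. ]
 [-0.5 -1.2]
 [-2.1  1.3]
 [-1.5  1.7]
 [-0.2  0.5]
 [ 1.2  2. ]]
```

View pics/g1.png

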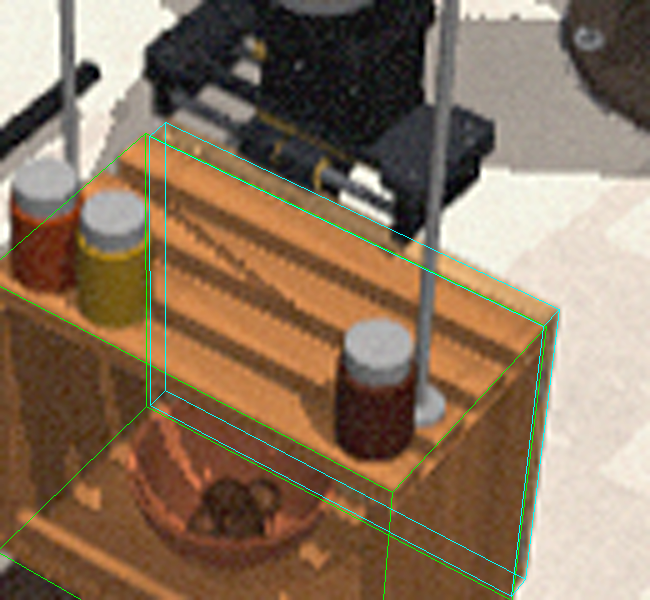

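View pics/g2.png

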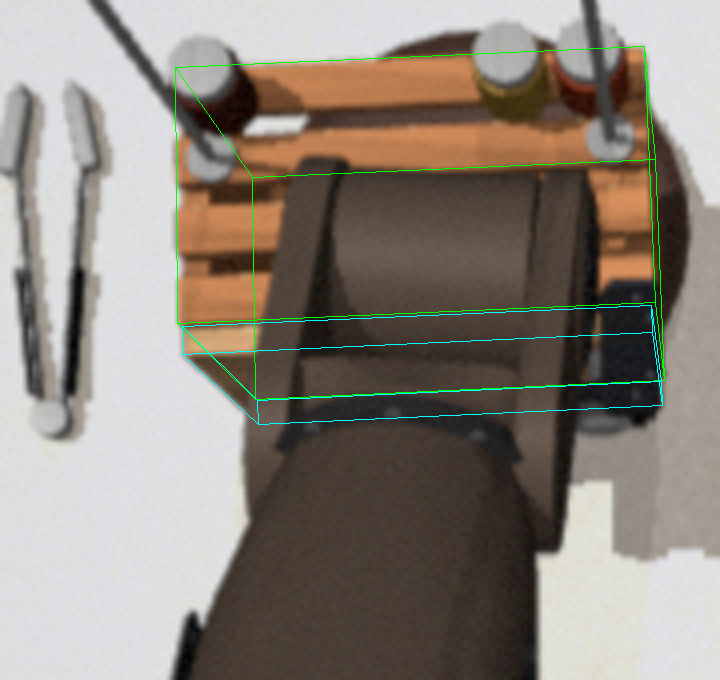

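>>> play_rows(
  increments=[
    {"dx": 1, "dy": 0, "dz": 0, "rx": 0, "ry": 0, "rz": 0},
    {"dx": 2, "dy": 0, "dz": 0, "rx": 0, "ry": 0, "rz": 0},
    {"dx": 3, "dy": 0, "dz": 0, "rx": 0, "ry": 0, "rz": 0},
    {"dx": 4, "dy": 0, "dz": 0, "rx": 0, "ry": 0, "rz": 0},
  ],
)

```text
t: 26.12
eef_pos: [572.6, 36.2, 413.3]
tcp_rot: [3.139, 0.004, -0.001]
ft_force: [-18.0, -0.2, 8.1]
opening: 0.005
```

>>> play_rows(
  increments=[
    {"dx": 1, "dy": 0, "dz": 0, "rx": 0, "ry": 0, "rz": 0},
    {"dx": 2, "dy": 0, "dz": 0, "rx": 0, "ry": 0, "rz": 0},
    {"dx": 3, "dy": 0, "dz": 0, "rx": 0, "ry": 0, "rz": 0},
  ],
)

```text
t: 26.37
eef_pos: [573.8, 36.3, 413.3]
tcp_rot: [3.139, 0.011, -0.0]
ft_force: [-27.4, -1.9, 13.9]
opening: 0.006
```

>>> play_rows(
  increments=[
    {"dx": -2, "dy": 0, "dz": 0, "rx": 0, "ry": 0, "rz": 0},
    {"dx": -6, "dy": 0, "dz": 0, "rx": 0, "ry": 0, "rz": 0},
    {"dx": -15, "dy": 0, "dz": 0, "rx": 0, "ry": 0, "rz": 0},
    {"dx": -30, "dy": 0, "dz": 0, "rx": 0, "ry": 0, "rz": 0},
    {"dx": -60, "dy": 0, "dz": -10, "rx": 0, "ry": 0, "rz": 0},
    {"dx": -90, "dy": 0, "dz": -30, "rx": 0, "ry": 0, "rz": 0},
    {"dx": -120, "dy": 0, "dz": -50, "rx": 0, "ry": 0, "rz": 0},
    {"dx": -140, "dy": 0, "dz": -70, "rx": 0, "ry": 0, "rz": 0},
  ],
)

```text
t: 27.03
eef_pos: [431.9, 36.6, 485.3]
tcp_rot: [3.139, 0.012, -0.0]
ft_force: [0.9, 1.2, 1.0]
opening: 0.006
```

```bash
python3 pq.py; python3 - <<'E' >/dev/null
from fit import *
from cell import viewer
s=viewer.read_camera("scene"); t=viewer.read_camera("top")
pickle.dump((t,s),open("c9.pkl","wb"))
overlay(s,290,200,420,320,5,"pics/g3.png",cup,0,None,[])
overlay(t,140,130,320,300,4,"pics/g4.png",cup,0,None,[])
cv2.imwrite("pics/g5.png",s["image"][:,:,::-1])
E
```

```text
t27.03 pos [431.9  36.6 485.3] rpy [ 3.139  0.012 -0.   ] q [-0.07  0.13  1.88 -0.    1.15  1.51] F [0.9 1.2 1. ] op 0.006
```

View pics/g3.png

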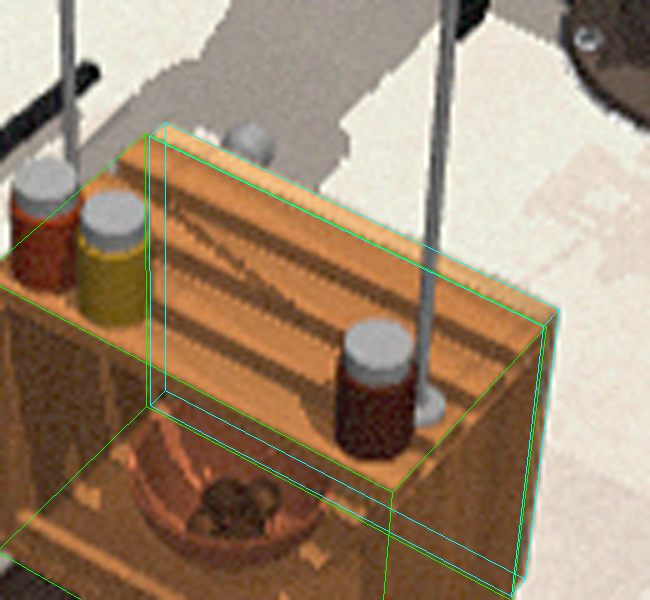

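View pics/g4.png

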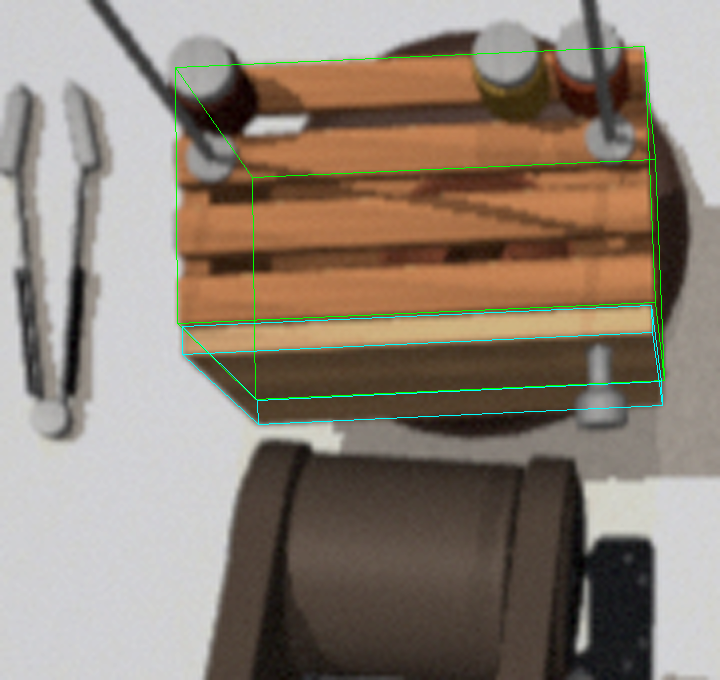

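View pics/g5.png

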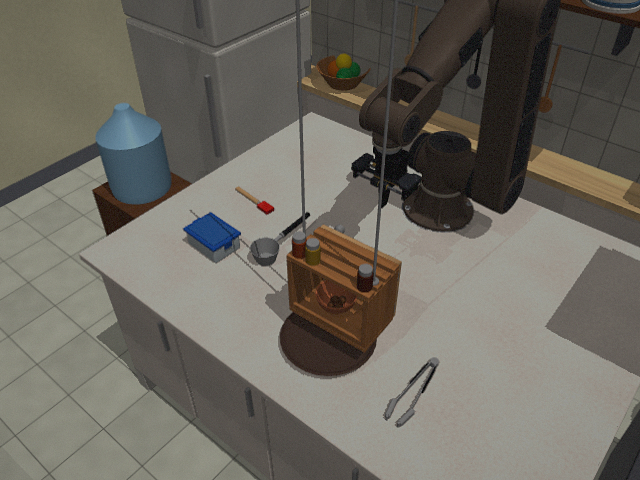

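```bash
python3 - <<'E'
import pickle,numpy as np,cv2
from h import *
t0,s0=pickle.load(open("c0.pkl","rb")); t,s=pickle.load(open("c9.pkl","rb"))
for n,(x0,y0,x1,y1) in dict(tongs=(135,148,168,242),keeper=(440,185,515,242),brush=(463,303,548,330)).items():
    a=cv2.cvtColor(t0["image"][y0:y1,x0:x1],7).astype(np.float32);b=cv2.cvtColor(t["image"][y0:y1,x0:x1],7).astype(np.float32)
    print(n,cv2.phaseCorrelate(a,b))
x0,y0,x1,y1=275,318,380,378
print("comal scene",cv2.phaseCorrelate(cv2.cvtColor(s0["image"][y0:y1,x0:x1],7).astype(np.float32),cv2.cvtColor(s["image"][y0:y1,x0:x1],7).astype(np.float32)))
im=s["image"][285:320,310:365,::-1]; im=np.clip(im*1.8,0,255).astype(np.uint8)
a=cv2.resize(im,None,fx=12,fy=12,interpolation=cv2.INTER_CUBIC); cv2.imwrite("pics/n1.png",a)
crop(s,180,190,320,280,5,"pics/n2.png")
E
```

```text
tongs ((0.020350488456532645, -0.00440676309911936), 0.9388745315372944)
keeper ((0.5096020556662637, 0.023464014925327348), 1.026456080754598)
brush ((0.019999664584418042, 0.45943110591431946), 0.9652815332137998)
comal scene ((-0.03118152327354551, 0.02259066704849033), 1.0221783437846619)
```

View pics/n1.png

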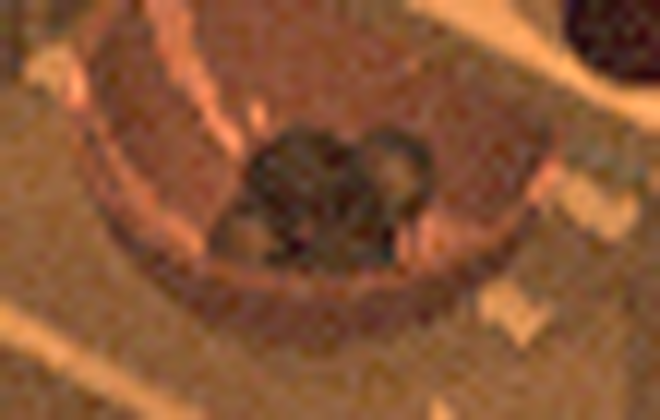

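View pics/n2.png

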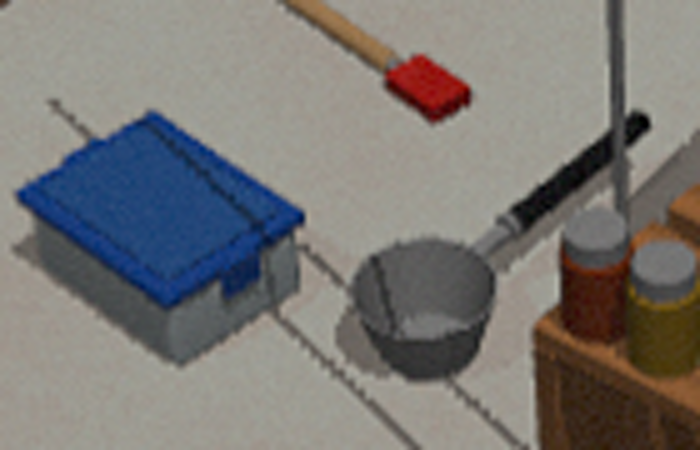

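```bash
python3 -c "
from cell import env
print(env.job_done()); print(env.state()['t'])"
```

```text
the job is handed in; nothing more can be done
None
the job is handed in; nothing more can be done
```

The job is handed in at about 27 s of the 72 s allowed. The nutmegs are in the bowl, the empty dipper stands upright on the counter, and the cupboard door is shut.

**What I did:**
- **Grip:** The first grip let the cup droop about 14° because I lifted before the fingers had fully closed. I set the dipper down, regripped it about 138 mm from the cup, and corrected a second droop of about 12° by tilting the tool.
- **Pour:** I took the dipper into the cupboard about 10 mm clear of the bowl and the top board, by calculation, and rolled it 115° over the bowl.
- **Placing:** I set the dipper down near where it started and let go once it touched the counter (about 3 N).
- **Door:** I pushed it shut with the closed fingertips. It met its stop with a peak of about 27 N on the wrist sensor.

**What the last checks showed:**
- **Door:** it lies on the shut outline in both the scene and top pictures, and stayed there after I backed off.
- **Dipper:** it is empty and upright.
- **Nutmegs:** they form one pile in the bowl, with none visible anywhere else. Some overlap in the picture, so I could not count all five one by one.
- **Bowl:** it looks to be where it stood; I judged this by eye only.
- **Bystanders:** the tongs and comal match the first pictures to within 0.03 px. The keeper and brush each showed a 0.5 px shift along one axis. I put that down to the odd-sized picture crops and did not check it further, but by eye neither had moved.

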